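# Feel out the tired push valves and scrap them

### The arm

A 6-joint arm with a two-finger parallel gripper is mounted at the origin on the work surface. World frame = base frame: x ahead of the robot, y to its left, z up, the work surface at z = 0. Lengths are in m, angles in rad, forces in N, time in s.
With the tool pointing down it reaches from about 0.375 to 0.75 m from the base axis. Payload 9 kg.
Tool frame: the origin (TCP) lies midway between the tips of the shut fingers; the grasp point (between the pads) lies 19 mm behind it; z points along the fingers, x is the direction in which the jaws open and shut, and the axes are right-handed (so a half turn about z gives the same grasp; the last joint's range is limited). The gripper opens to 85 mm and grips with 20 to 120 N. Pads are 22 mm wide; open, the fingers measure 114 mm over their backs; the gripper's body (76 mm by 85 mm) begins 54 mm behind the grasp point. The pads swing forward as they close: fully open they stand 13 mm farther back than shut.
Start: joints at [-1.373, 0.104, 0.097, 1.564, 0, 1.353], TCP at [0.242, -0.549, 0.231] pointing down, gripper open.
Joint ranges: [-2.99, 2.99], [-0.84, 1.86], [-1.1, 1.16], [-1.84, 2.11], [-1.51, 1.56], [-3.14, 3.14]. Speed limits (rad/s): [2.22, 2.22, 2.57, 3.14, 3.14, 3.14].

### API

Orientations are given as a unit quaternion [w, x, y, z].
In Python, from cell import arm gives the robot as it stands.
- The arm moves only by the tool carry_out, never from a script. Its argument "steps" is a list of rows, each an object of numbers: "tx", "ty", "tz": the shift along the tool's x, y, z in m; "yaw": the turn about the tool's z in rad. A call has 1 to 12 rows; each row shifts and turns the pose as measured when the row begins, along the tool's axes as they then stand; what a row does not reach is not made up. A row lasts 1/12 s, in which the tool goes at most 41.7 mm and 7.16 degrees, less where a joint would pass 70% of its speed; a pose out of reach is approached as far as the arm can. A call with a gripper value outside its range is refused whole. "claw" is the gripper command: -1 is fully open, 1 is shut, values between are in proportion, set as the call begins (left out, the last holds). The fingers move at their own pace and stop on an object; "grip_force" is the grip in N (left out, the last holds). Time passes only in rows, so rows that do not move let the fingers close. It gives the time, the measured TCP pose, the force and the opening at its end, in the units of the state.
- arm.sense(): the state, without advancing time (a new reading comes with each control period).
- arm.camera(name): name is "scene" or "top" or "wrist"; returns a dict with "frame" (420x560x3 uint8, blue, green, red), "K" (3x3 intrinsics, pixels), "rvec" (rotation vector, rad) and "tvec" (3), from world to camera coordinates, as OpenCV has them; the wrist camera has in their place "T_tool_cam" (4x4, takes a point from camera to tool coordinates, whose origin is the TCP and whose axes are the tool frame's). Camera axes: x right, y down, z forward; pixel columns grow to the right and rows downward; lengths in m; the calibration is good to about 2 mm. A picture is of the moment at which its call begins: read the wrist's pose just before it. There is no depth.
- arm.finish_job(): hands the job in, once; it reports no verdict.
The state is a dict: "time_s": time; "q": joint angles; "joint_velocities": joint speeds; "tau": joint torques, N m; "tcp_pos": TCP position; "orientation": TCP orientation; "contact_force": force on the tool from outside, world axes, zero at the start; "wrist_torque": the same for the moment, N m; "opening": finger opening in m.
Only numpy, scipy, OpenCV 4.12 (cv2) and the standard library are available. Lean on these libraries where they do the work, as an engineer would, in place of code of your own. Each camera call takes 0.05 s, during which the arm holds its last target.

### The job

Press the key of every push valve on the bench right down until it clicks and its white ring stays down. The ones whose key goes down easily (about 5 N) have tired springs: put them in the hinged pan; the firm ones (about 13 N) go into the grey keep tray. When every valve has been clicked and all the tired ones are in the pan, tip the pan to about 60 degrees by its handle so that they slide into the scrap bin, then bring it back level; leave the white canister beside the tray alone.

Things in the scene. Friction and masses are not known exactly. Their poses are not given: they have to be found in the camera images.
- v1_mid (a point): Centre of push valve v1's block: aluminium, 40 x 40 mm, 36 mm high, about 0.19 kg, loose, standing key up on the bench (or absent: None). This point is 18 mm over its underside, on its axis; z points to the key, x and y to the flat sides. On top a black key, 26 mm across, its top 36 mm above this point. All valves look alike.
- v1_key (a joint): How far the key of v1 is pressed, m: 0 up, 0.006 right down, where it clicks home; it springs back. It starts to move at about 30 per cent of its full force. A tired spring lets the key right down at about 5 N, a firm one at about 13 N; nothing in between.
- v1_ring (a joint): How far the white witness ring (33 mm across, 3 mm thick) of v1 has been pushed down its stem, m. It starts 2 mm under the key at 0; the key pressed right down takes it to about 0.004, and it stays there when the key springs back: a ring left down (over 0.0025) shows that the valve has been clicked.
- v2_mid (a point): Centre of push valve v2's block: aluminium, 40 x 40 mm, 36 mm high, about 0.19 kg, loose, standing key up on the bench (or absent: None). This point is 18 mm over its underside, on its axis; z points to the key, x and y to the flat sides. On top a black key, 26 mm across, its top 36 mm above this point. All valves look alike.
- v2_key (a joint): How far the key of v2 is pressed, m: 0 up, 0.006 right down, where it clicks home; it springs back. It starts to move at about 30 per cent of its full force. A tired spring lets the key right down at about 5 N, a firm one at about 13 N; nothing in between.
- v2_ring (a joint): How far the white witness ring (33 mm across, 3 mm thick) of v2 has been pushed down its stem, m. It starts 2 mm under the key at 0; the key pressed right down takes it to about 0.004, and it stays there when the key springs back: a ring left down (over 0.0025) shows that the valve has been clicked.
- v3_mid (a point): Centre of push valve v3's block: aluminium, 40 x 40 mm, 36 mm high, about 0.19 kg, loose, standing key up on the bench (or absent: None). This point is 18 mm over its underside, on its axis; z points to the key, x and y to the flat sides. On top a black key, 26 mm across, its top 36 mm above this point. All valves look alike.
- v3_key (a joint): How far the key of v3 is pressed, m: 0 up, 0.006 right down, where it clicks home; it springs back. It starts to move at about 30 per cent of its full force. A tired spring lets the key right down at about 5 N, a firm one at about 13 N; nothing in between.
- v3_ring (a joint): How far the white witness ring (33 mm across, 3 mm thick) of v3 has been pushed down its stem, m. It starts 2 mm under the key at 0; the key pressed right down takes it to about 0.004, and it stays there when the key springs back: a ring left down (over 0.0025) shows that the valve has been clicked.
- v4_mid (a point): Centre of push valve v4's block: aluminium, 40 x 40 mm, 36 mm high, about 0.19 kg, loose, standing key up on the bench (or absent: None). This point is 18 mm over its underside, on its axis; z points to the key, x and y to the flat sides. On top a black key, 26 mm across, its top 36 mm above this point. All valves look alike.
- v4_key (a joint): How far the key of v4 is pressed, m: 0 up, 0.006 right down, where it clicks home; it springs back. It starts to move at about 30 per cent of its full force. A tired spring lets the key right down at about 5 N, a firm one at about 13 N; nothing in between.
- v4_ring (a joint): How far the white witness ring (33 mm across, 3 mm thick) of v4 has been pushed down its stem, m. It starts 2 mm under the key at 0; the key pressed right down takes it to about 0.004, and it stays there when the key springs back: a ring left down (over 0.0025) shows that the valve has been clicked.
- v5_mid (a point): Centre of push valve v5's block: aluminium, 40 x 40 mm, 36 mm high, about 0.19 kg, loose, standing key up on the bench (or absent: None). This point is 18 mm over its underside, on its axis; z points to the key, x and y to the flat sides. On top a black key, 26 mm across, its top 36 mm above this point. All valves look alike.
- v5_key (a joint): How far the key of v5 is pressed, m: 0 up, 0.006 right down, where it clicks home; it springs back. It starts to move at about 30 per cent of its full force. A tired spring lets the key right down at about 5 N, a firm one at about 13 N; nothing in between.
- v5_ring (a joint): How far the white witness ring (33 mm across, 3 mm thick) of v5 has been pushed down its stem, m. It starts 2 mm under the key at 0; the key pressed right down takes it to about 0.004, and it stays there when the key springs back: a ring left down (over 0.0025) shows that the valve has been clicked.
- v6_mid (a point): Centre of push valve v6's block: aluminium, 40 x 40 mm, 36 mm high, about 0.19 kg, loose, standing key up on the bench (or absent: None). This point is 18 mm over its underside, on its axis; z points to the key, x and y to the flat sides. On top a black key, 26 mm across, its top 36 mm above this point. All valves look alike.
- v6_key (a joint): How far the key of v6 is pressed, m: 0 up, 0.006 right down, where it clicks home; it springs back. It starts to move at about 30 per cent of its full force. A tired spring lets the key right down at about 5 N, a firm one at about 13 N; nothing in between.
- v6_ring (a joint): How far the white witness ring (33 mm across, 3 mm thick) of v6 has been pushed down its stem, m. It starts 2 mm under the key at 0; the key pressed right down takes it to about 0.004, and it stays there when the key springs back: a ring left down (over 0.0025) shows that the valve has been clicked.
- tipper: Tipping stand, fixed: grey scrap bin and hinged aluminium pan. Origin on the bench under the middle of the hinge, which runs along its x, 55 mm up. Bin on the +y side: inside y 0.011 to 0.163, x within 0.156, floor 4 mm up, wall by the pan 50 mm high, sides 80, far wall 100. Level pan on the -y side: y -0.150 to 0, x within 0.156, floor 60 mm up.
- pan (a joint): Tilt of the pan, rad: 0 level on its stop, grows as the handle side is lifted, to 1.3 at most. Its walls stand 18 mm above its floor on three sides; it is open along the hinge, towards the bin. Let go, it sinks slowly back to level by its own weight (0.35 kg).
- pan_bar (a point): Middle of the pan's handle, a round steel bar 12 mm thick and 110 mm long, parallel to the hinge. With the pan level it is at y -0.200, z 0.075 of the stand; it stands 46 mm off the pan's wall and is free to turn in a grip. It follows the pan round the hinge.
- keep: Grey plastic keep tray, fixed, 300 mm (its x) by 105 mm (its y), 28 mm high, walls 4 mm, floor 4 mm thick; origin on the bench under its centre.
- canister: Bystander: white round absorber canister with a perforated top, 103 mm across, 160 mm high with its neck, origin under its centre. To be left alone.
Mind the look-alikes: they are no part of the job. Leave any yellow look-alike of the part that bears v4_mid alone.

How it is judged:
On the way, in this order (a step that is already met when the one before it is completed fails the run):
1. every valve has been clicked (its ring is down) and all the tired ones are in the level pan (value of joint each of v1_ring, v2_ring, v3_ring, v4_ring, v5_ring, v6_ring above 0.0025 m and x of v1_mid in the frame of tipper between -0.158 and 0.158 m and y of v1_mid in the frame of tipper between -0.155 and 0.005 m and z of v1_mid in the frame of tipper between 0.06 and 0.125 m and x of v4_mid in the frame of tipper between -0.158 and 0.158 m and y of v4_mid in the frame of tipper between -0.155 and 0.005 m and z of v4_mid in the frame of tipper between 0.06 and 0.125 m and x of v6_mid in the frame of tipper between -0.158 and 0.158 m and y of v6_mid in the frame of tipper between -0.155 and 0.005 m and z of v6_mid in the frame of tipper between 0.06 and 0.125 m and value of joint pan below 0.12 rad), for 0.2 s.
2. the pan is tipped to about 60 degrees (50 to 70) (value of joint pan between 0.87 and 1.22 rad), for 0.3 s.
At the end, for the whole second after the job is handed in: All tired valves lie in the scrap bin, all firm ones in the keep tray (any way up), and the pan is back level (within 0.06 rad) and still (value of joint pan below 0.06 rad and x of v1_mid in the frame of tipper between -0.158 and 0.158 m and y of v1_mid in the frame of tipper between 0.005 and 0.167 m and z of v1_mid in the frame of tipper between 0 and 0.085 m and x of v4_mid in the frame of tipper between -0.158 and 0.158 m and y of v4_mid in the frame of tipper between 0.005 and 0.167 m and z of v4_mid in the frame of tipper between 0 and 0.085 m and x of v6_mid in the frame of tipper between -0.158 and 0.158 m and y of v6_mid in the frame of tipper between 0.005 and 0.167 m and z of v6_mid in the frame of tipper between 0 and 0.085 m and x of v2_mid in the frame of keep between -0.15 and 0.15 m and y of v2_mid in the frame of keep between -0.0525 and 0.0525 m and z of v2_mid in the frame of keep between 0 and 0.06 m and x of v3_mid in the frame of keep between -0.15 and 0.15 m and y of v3_mid in the frame of keep between -0.0525 and 0.0525 m and z of v3_mid in the frame of keep between 0 and 0.06 m and x of v5_mid in the frame of keep between -0.15 and 0.15 m and y of v5_mid in the frame of keep between -0.0525 and 0.0525 m and z of v5_mid in the frame of keep between 0 and 0.06 m and velocity of joint pan below 0.05 rad/s); the robot touches nothing.
It fails at once if a canister is shoved more than 30 mm or tipped (distance of canister from where it was at the start of the episode above 0.03 m or angle between canister's own z axis and vertical above 0.3 rad).
Of v3, v4, v5, v6 only 3 to 4 are there at a start; the rules pass over those that are not, and their reading is None.
At some moment in a run one of v1, v2, v3, v4, v5, v6 may be knocked a few centimetres aside while the robot is not near it.
Once in a run the grip may slacken for a moment while it holds something.
It also fails if it takes over 210 s, if anything falls off the work surface, if the arm or the gripper's body presses on something with over 40 N, if the wrist force passes 120 N, or if a joint passes its speed limit or range.

## Working session

There is one attempt and no reset: what is moved stays moved. The work goes in short steps, Python scripts to look and compute and a tool call to move; the robot and the scene stay as the last step left them, time stands still between calls to the robot, and variables do not carry over. Pictures are saved under pics/ and viewed, and the job is handed in when it is done.

Besides the shell and the picture viewer there is one more tool, called after "Request:" by a JSON object that holds its "op" and its "data", one argument or row to a line. carry_out: Moves the arm, as the interface text tells. Its arguments: {"type":"object","properties":{"steps":{"type":"array"},"claw":{"type":"number"},"grip_force":{"type":"number"}},"required":["steps"]}

```bash
mkdir -p pics; ls
cat > h.py <<'E'
import numpy as np, cv2
from cell import arm
from scipy.spatial.transform import Rotation as R
def shot(name,fn,crop=None,scale=1):
    s=arm.sense(); c=arm.camera(name); f=c["frame"]
    np.savez('pics/'+fn+'.npz',**{k:np.array(v) for k,v in c.items()},p=np.array(s['tcp_pos']),o=np.array(s['orientation']))
    cv2.imwrite('pics/'+fn+'.png',f); return c
def crop(fn,x0,y0,x1,y1,s,out):
    f=cv2.imread('pics/'+fn+'.png')[y0:y1,x0:x1]
    cv2.imwrite('pics/'+out+'.png',cv2.resize(f,None,fx=s,fy=s,interpolation=cv2.INTER_CUBIC))
def cam(fn):
    d=np.load('pics/'+fn+'.npz')
    if 'rvec' in d: 
        Rm=cv2.Rodrigues(d['rvec'].ravel())[0]; return d['K'],Rm,d['tvec'].ravel()
    T=d['T_tool_cam']; o=d['o']; W=np.eye(4); W[:3,:3]=R.from_quat([o[1],o[2],o[3],o[0]]).as_matrix(); W[:3,3]=d['p']
    M=np.linalg.inv(W@T); return d['K'],M[:3,:3],M[:3,3]
def px2w(fn,u,v,z):
    K,Rm,t=cam(fn); d=Rm.T@np.linalg.solve(K,[u,v,1.]); c=-Rm.T@t
    return c+d*(z-c[2])/d[2]
def w2px(fn,P):
    K,Rm,t=cam(fn); P=np.atleast_2d(P); q=(K@(Rm@P.T+t[:,None])).T; return q[:,:2]/q[:,2:]
def st():
    s=arm.sense(); o=s['orientation']; r=R.from_quat([o[1],o[2],o[3],o[0]]).as_matrix()
    print('t',round(s['time_s'],2),'p',np.round(s['tcp_pos'],4),'F',np.round(s['contact_force'],1),'op',round(s['opening'],4),'x',np.round(r[:,0],3),'z',np.round(r[:,2],3),'q',np.round(s['q'],2)); return s,r
E
python3 - <<'E'
from h import *
for n in('scene','top','wrist'): shot(n,n+'0')
st(); print(arm.sense())
E
```

```text
pics
t 0.15 p [ 0.2423 -0.5486  0.2307] F [-0.1  0.2 -0.8] op 0.0852 x [ 0.404 -0.915 -0.001] z [-0.     0.001 -1.   ] q [-1.37  0.1   0.1   1.56 -0.    1.35]
{'time_s': 0.15, 'q': array([-1.37271448e+00,  1.04565498e-01,  9.66705561e-02,  1.56391254e+00,
       -8.55662143e-06,  1.35305606e+00]), 'joint_velocities': array([ 2.94933547e-04, -8.60118863e-04,  6.46604510e-05, -1.74177758e-05,
        4.64147418e-04, -7.67577818e-04]), 'tau': array([ 1.89166894e-03, -5.57354414e+01,  5.04007030e+01,  1.25351048e-02,
       -3.20841136e-04,  5.85471597e-06]), 'tcp_pos': array([ 0.24229882, -0.54862542,  0.23071145]), 'orientation': array([-3.57997730e-04,  8.37837027e-01, -5.45920197e-01, -3.57020176e-04]), 'contact_force': array([-0.08593342,  0.21286698, -0.8371548 ]), 'wrist_torque': array([-0.02031501,  0.04951082,  0.01095048]), 'opening': 0.08520937433689339}
```

View pics/scene0.png

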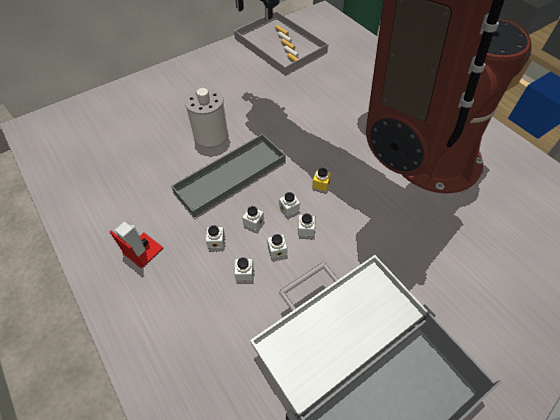

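View pics/top0.png

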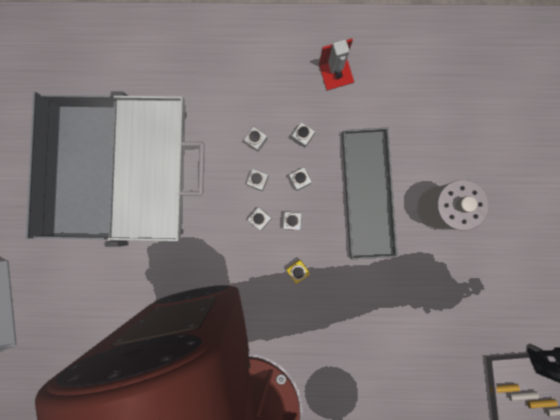

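View pics/wrist0.png

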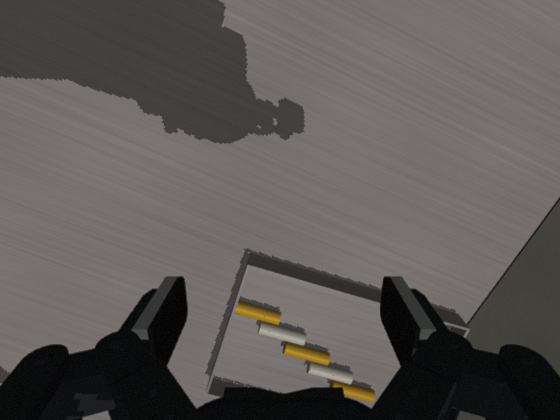

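The top view shows six aluminium valves near pixels (255,138), (302,133), (257,179), (300,178), (259,218) and (291,221). The yellow look-alike is at (298,271), the pan and bin are on the left, the keep tray at (368,193) and the canister at (463,205).

Run:
```python
from h import *
for u,v in [(255,138),(302,133),(257,179),(300,178),(259,218),(291,221),(298,271)]: print(u,v,px2w('top0',u,v,0.054).round(4))
for u,v in [(343,130),(385,129),(394,256),(352,258)]: print('tray',px2w('top0',u,v,.028).round(4))
for u,v in [(115,97),(183,97),(180,240),(112,240)]: print('pan',px2w('top0',u,v,.078).round(4))
for u,v in [(203,143),(203,193)]: print('bar',px2w('top0',u,v,.075).round(4))
print('can',px2w('top0',469,205,.16))
crop('top0',230,110,330,290,3.2,'c1'); crop('top0',20,80,220,260,3.2,'c2')
crop('top0',320,110,420,270,3.2,'c3')
```

```text
255 138 [ 0.626  -0.0108  0.054 ]
302 133 [ 0.639  -0.1169  0.054 ]
257 179 [ 0.5328 -0.0173  0.054 ]
300 178 [ 0.5366 -0.1141  0.054 ]
259 218 [ 0.445  -0.0237  0.054 ]
291 221 [ 0.4396 -0.0955  0.054 ]
298 271 [ 0.3289 -0.1129  0.054 ]
tray [ 0.6537 -0.2129  0.028 ]
tray [ 0.6575 -0.3102  0.028 ]
tray [ 0.3645 -0.3321  0.028 ]
tray [ 0.3581 -0.2365  0.028 ]
pan [0.7081 0.3013 0.078 ]
pan [0.7101 0.1492 0.078 ]
pan [0.3934 0.1459 0.078 ]
pan [0.3906 0.2951 0.078 ]
bar [0.6083 0.1024 0.075 ]
bar [0.4973 0.0992 0.075 ]
can [ 0.47538497 -0.44282353  0.16      ]
```

View pics/c1.png

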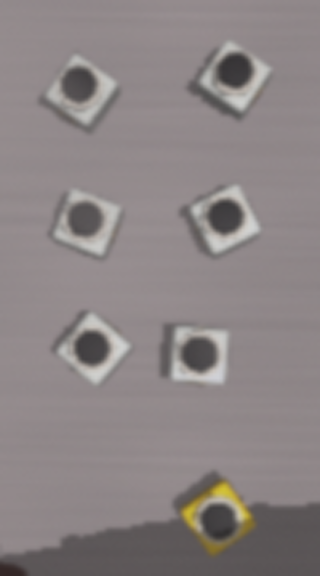

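View pics/c2.png

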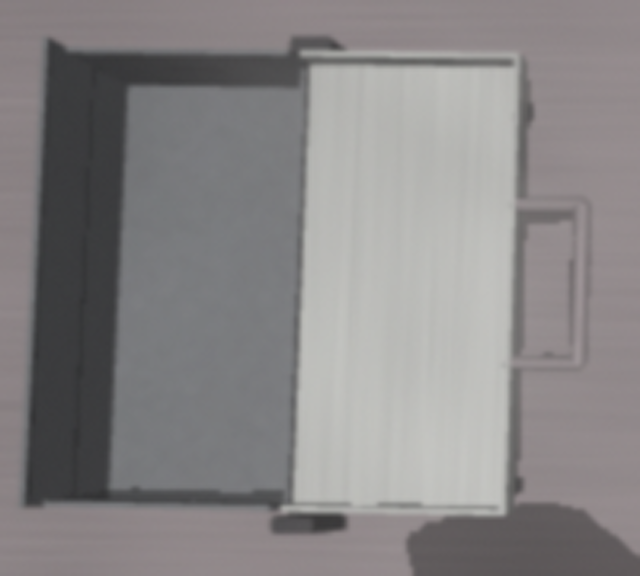

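View pics/c3.png

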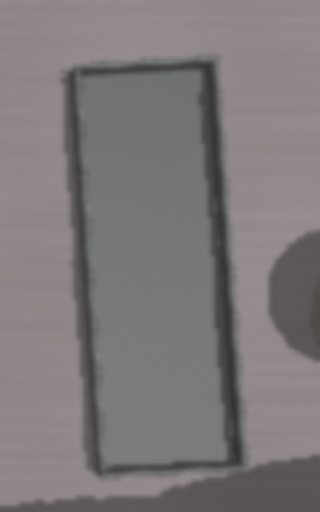

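Request:
{"op": "carry_out", "data": {
  "steps": [
    {"yaw": -0.1239},
    {"yaw": -0.1239},
    {"yaw": -0.1239},
    {"yaw": -0.1239},
    {"yaw": -0.1239},
    {"yaw": -0.1239},
    {"yaw": -0.1239},
    {"yaw": -0.1239},
    {"yaw": -0.1239},
    {"yaw": -0.1239},
    {"yaw": -0.1239},
    {"yaw": -0.1239}
  ],
  "claw": 1,
  "grip_force": 60
}}

```text
$.steps[0]: bad value
```

Request:
{"op": "carry_out", "data": {
  "steps": [
    {"yaw": -0.1239},
    {"yaw": -0.1239},
    {"yaw": -0.1239},
    {"yaw": -0.1239},
    {"yaw": -0.1239},
    {"yaw": -0.1239},
    {"yaw": -0.1239},
    {"yaw": -0.1239},
    {"yaw": -0.1239},
    {"yaw": -0.1239}
  ]
}}

```text
$.steps[0]: bad value
```

Request:
{"op": "carry_out", "data": {
  "steps": [
    {"tx": 0,"ty": 0,"tz": 0,"yaw": -0.12},
    {"tx": 0,"ty": 0,"tz": 0,"yaw": -0.12},
    {"tx": 0,"ty": 0,"tz": 0,"yaw": -0.12}
  ],
  "claw": 1,
  "grip_force": 60
}}

```text
time_s: 0.4
tcp_pos: [0.2422, -0.5481, 0.2296]
orientation: [-0.001, 0.924, -0.383, -0.001]
contact_force: [-0.0, 0.6, 0.7]
opening: 0.0513
```

Request:
{"op": "carry_out", "data": {
  "steps": [
    {"tx": 0,"ty": 0,"tz": 0,"yaw": -0.124},
    {"tx": 0,"ty": 0,"tz": 0,"yaw": -0.124},
    {"tx": 0,"ty": 0,"tz": 0,"yaw": -0.124},
    {"tx": 0,"ty": 0,"tz": 0,"yaw": -0.124},
    {"tx": 0,"ty": 0,"tz": 0,"yaw": -0.124},
    {"tx": 0,"ty": 0,"tz": 0,"yaw": -0.124},
    {"tx": 0,"ty": 0,"tz": 0,"yaw": -0.124},
    {"tx": 0,"ty": 0,"tz": 0,"yaw": -0.124},
    {"tx": 0,"ty": 0,"tz": 0,"yaw": -0.124},
    {"tx": 0,"ty": 0,"tz": 0,"yaw": -0.124},
    {"tx": 0,"ty": 0,"tz": 0,"yaw": -0.124},
    {"tx": 0,"ty": 0,"tz": 0,"yaw": -0.124}
  ]
}}

```text
time_s: 1.4
tcp_pos: [0.2418, -0.5461, 0.225]
orientation: [-0.005, 0.937, 0.35, 0.001]
contact_force: [-0.1, 0.2, 1.1]
opening: 0.0001
```

Request:
{"op": "carry_out", "data": {
  "steps": [
    {"tx": 0,"ty": 0,"tz": 0,"yaw": -0.124},
    {"tx": 0,"ty": 0,"tz": 0,"yaw": -0.124},
    {"tx": 0,"ty": 0,"tz": 0,"yaw": -0.124},
    {"tx": 0,"ty": 0,"tz": 0,"yaw": -0.124},
    {"tx": 0,"ty": 0,"tz": 0,"yaw": -0.124},
    {"tx": 0,"ty": 0,"tz": 0,"yaw": -0.124},
    {"tx": 0,"ty": 0,"tz": 0,"yaw": -0.124},
    {"tx": 0.025,"ty": 0.03,"tz": 0,"yaw": 0},
    {"tx": 0.025,"ty": 0.03,"tz": 0,"yaw": 0},
    {"tx": 0.025,"ty": 0.03,"tz": 0,"yaw": 0}
  ]
}}

```text
time_s: 2.23
tcp_pos: [0.3264, -0.4698, 0.221]
orientation: [-0.007, 0.7, 0.715, 0.004]
contact_force: [0.5, -0.5, -0.6]
opening: 0.0003
```

```bash
cat >> h.py <<'E'
def go(x=None,y=None,z=None,ang=None):
    s,r=st(); p=np.array(s['tcp_pos']); d=np.array([x if x is not None else p[0],y if y is not None else p[1],z if z is not None else p[2]])-p
    a=np.degrees(np.arctan2(r[1,0],r[0,0])); m=r.T@d
    print('TOOL',m.round(4),'ang',round(a,2), 'yaw' , None if ang is None else round(np.radians(a-ang),4),'|d|',round(float(np.linalg.norm(d)),3))
E
python3 - <<'E'
from h import *
for n,u,v in [('A',254.7,136.6),('B',303.1,131.6),('C',256.6,178.4),('D',300.9,177.5),('E',258.4,218.75),('F',292.2,220.6)]: print(n,px2w('top0',u,v,0.054).round(4))
go(.44,-.17,.2,90)
E
```

```text
A [ 0.6292 -0.01    0.054 ]
B [ 0.6422 -0.1194  0.054 ]
C [ 0.5341 -0.0164  0.054 ]
D [ 0.5378 -0.1161  0.054 ]
E [ 0.4433 -0.0224  0.054 ]
F [ 0.4406 -0.0982  0.054 ]
t 2.23 p [ 0.3264 -0.4698  0.221 ] F [ 0.5 -0.5 -0.6] op 0.0003 x [-0.021  1.     0.016] z [-0.005  0.016 -1.   ] q [-1.19  0.04  0.01  1.56  0.   -1.21]
TOOL [0.2969 0.1201 0.0252] ang 91.22 yaw 0.0212 |d| 0.321
```

Request:
{"op": "carry_out", "data": {
  "steps": [
    {"tx": 0.037,"ty": 0.0143,"tz": 0.004,"yaw": 0.02},
    {"tx": 0.037,"ty": 0.0143,"tz": 0.004,"yaw": 0},
    {"tx": 0.037,"ty": 0.0143,"tz": 0.004,"yaw": 0},
    {"tx": 0.037,"ty": 0.0143,"tz": 0.004,"yaw": 0},
    {"tx": 0.037,"ty": 0.0143,"tz": 0.004,"yaw": 0},
    {"tx": 0.037,"ty": 0.0143,"tz": 0.004,"yaw": 0},
    {"tx": 0.037,"ty": 0.0143,"tz": 0.004,"yaw": 0},
    {"tx": 0.037,"ty": 0.0143,"tz": 0.004,"yaw": 0},
    {"tx": 0.03,"ty": 0,"tz": 0.025,"yaw": 0},
    {"tx": 0.03,"ty": 0,"tz": 0.025,"yaw": 0},
    {"tx": 0.0,"ty": 0,"tz": 0.01,"yaw": 0}
  ]
}}

```text
time_s: 3.15
tcp_pos: [0.4459, -0.0912, 0.1307]
orientation: [-0.006, 0.706, 0.709, 0.006]
contact_force: [-0.6, 0.0, -0.4]
opening: -0.0002
```

Run:
```python
from h import *
shot('wrist','w1'); go(.4406,-.0982,.058,90)
for n,p in dict(A=(.6292,-.01),C=(.5341,-.0164),D=(.5378,-.1161),B=(.6422,-.1194),F=(.4406,-.0982)).items(): print(n,w2px('w1',[p[0],p[1],.054]).round(0))
```

```text
t 3.2 p [ 0.4455 -0.0927  0.1296] F [ 0.1  0.7 -2.1] op 0.0002 x [-0.004  1.     0.016] z [-0.002  0.016 -1.   ] q [-0.5  -0.34 -0.5   1.42  0.01 -0.51]
TOOL [-0.0066 -0.0048  0.0715] ang 90.23 yaw 0.0039 |d| 0.072
A [[375. 420.]]
C [[377. 329.]]
D [[249. 334.]]
B [[249. 433.]]
F [[271. 216.]]
```

View pics/w1.png

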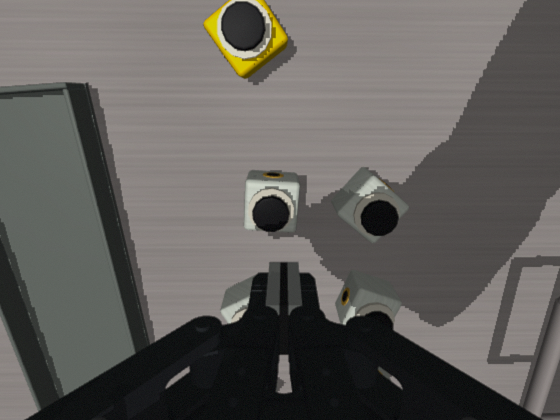

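Request:
{"op": "carry_out", "data": {
  "steps": [
    {"tx": -0.006,"ty": -0.005,"tz": 0.03,"yaw": 0},
    {"tx": 0,"ty": 0,"tz": 0.025,"yaw": 0},
    {"tx": 0,"ty": 0,"tz": 0.008,"yaw": 0},
    {"tx": 0,"ty": 0,"tz": 0,"yaw": 0},
    {"tx": 0,"ty": 0,"tz": 0.004,"yaw": 0}
  ]
}}

```text
time_s: 3.62
tcp_pos: [0.4414, -0.1006, 0.0632]
orientation: [-0.004, 0.706, 0.709, 0.005]
contact_force: [-0.0, 0.3, 0.3]
opening: -0.0001
```

Run:
```python
from h import *
go(.4406,-.0982,.056,90)
```

```text
t 3.62 p [ 0.4414 -0.1006  0.0632] F [-0.   0.3  0.3] op -0.0001 x [-0.004  1.     0.013] z [ 0.001  0.013 -1.   ] q [-0.52 -0.32 -0.6   1.29  0.01 -0.53]
TOOL [ 0.0023 -0.0008  0.0072] ang 90.25 yaw 0.0043 |d| 0.008
```

Request:
{"op": "carry_out", "data": {
  "steps": [
    {"tx": 0.002,"ty": 0,"tz": 0.006,"yaw": 0},
    {"tx": 0,"ty": 0,"tz": 0.003,"yaw": 0}
  ]
}}

```text
time_s: 3.78
tcp_pos: [0.4426, -0.0999, 0.0559]
orientation: [-0.003, 0.706, 0.708, 0.005]
contact_force: [-0.9, -0.1, 0.3]
opening: -0.0003
```

Request:
{"op": "carry_out", "data": {
  "steps": [
    {"tx": 0,"ty": 0,"tz": 0.003,"yaw": 0}
  ]
}}

```text
time_s: 3.87
tcp_pos: [0.4432, -0.1004, 0.0536]
orientation: [-0.002, 0.706, 0.708, 0.005]
contact_force: [-0.3, 0.1, 1.3]
opening: 0.0001
```

Request:
{"op": "carry_out", "data": {
  "steps": [
    {"tx": 0,"ty": 0,"tz": 0.002,"yaw": 0}
  ]
}}

```text
time_s: 3.95
tcp_pos: [0.4435, -0.1005, 0.0519]
orientation: [-0.002, 0.706, 0.708, 0.006]
contact_force: [-1.7, 0.7, 3.4]
opening: -0.0
```

Request:
{"op": "carry_out", "data": {
  "steps": [
    {"tx": 0.001,"ty": -0.002,"tz": 0.002,"yaw": 0}
  ]
}}

```text
time_s: 4.03
tcp_pos: [0.4424, -0.1001, 0.0507]
orientation: [-0.001, 0.706, 0.708, 0.006]
contact_force: [1.3, -1.5, 5.0]
opening: 0.0001
```

Request:
{"op": "carry_out", "data": {
  "steps": [
    {"tx": 0.0,"ty": 0,"tz": 0.002,"yaw": 0}
  ]
}}

```text
time_s: 4.12
tcp_pos: [0.443, -0.1003, 0.0493]
orientation: [-0.0, 0.706, 0.708, 0.006]
contact_force: [-2.8, 0.5, 4.8]
opening: 0.0002
```

Request:
{"op": "carry_out", "data": {
  "steps": [
    {"tx": 0.0,"ty": 0,"tz": 0.002,"yaw": 0}
  ]
}}

```text
time_s: 4.2
tcp_pos: [0.443, -0.1003, 0.0478]
orientation: [-0.0, 0.706, 0.708, 0.006]
contact_force: [-6.9, 2.9, 17.9]
opening: -0.0003
```

Request:
{"op": "carry_out", "data": {
  "steps": [
    {"tx": 0.0,"ty": 0,"tz": 0.002,"yaw": 0}
  ]
}}

```text
time_s: 4.28
tcp_pos: [0.4433, -0.1004, 0.0475]
orientation: [0.0, 0.706, 0.708, 0.006]
contact_force: [-12.1, 5.5, 34.0]
opening: 0.0001
```

Request:
{"op": "carry_out", "data": {
  "steps": [
    {"tx": 0.0,"ty": 0,"tz": -0.03,"yaw": 0},
    {"tx": 0.0,"ty": 0,"tz": -0.03,"yaw": 0}
  ]
}}

```text
time_s: 4.45
tcp_pos: [0.4394, -0.099, 0.1036]
orientation: [-0.004, 0.706, 0.708, 0.005]
contact_force: [0.3, -0.2, 0.5]
opening: 0.0001
```

Run:
```python
from h import *
shot('wrist','w2'); shot('top','t2'); go(.4433,-.0224,.10,90)
crop('w2',200,120,460,320,3,'w2c')
```

```text
t 4.55 p [ 0.442  -0.1005  0.1075] F [ 1.1  0.1 -0.1] op 0.0003 x [-0.003  1.     0.009] z [ 0.007  0.009 -1.   ] q [-0.52 -0.35 -0.55  1.37  0.01 -0.52]
TOOL [0.078  0.0014 0.0082] ang 90.17 yaw 0.003 |d| 0.078
```

View pics/w2c.png

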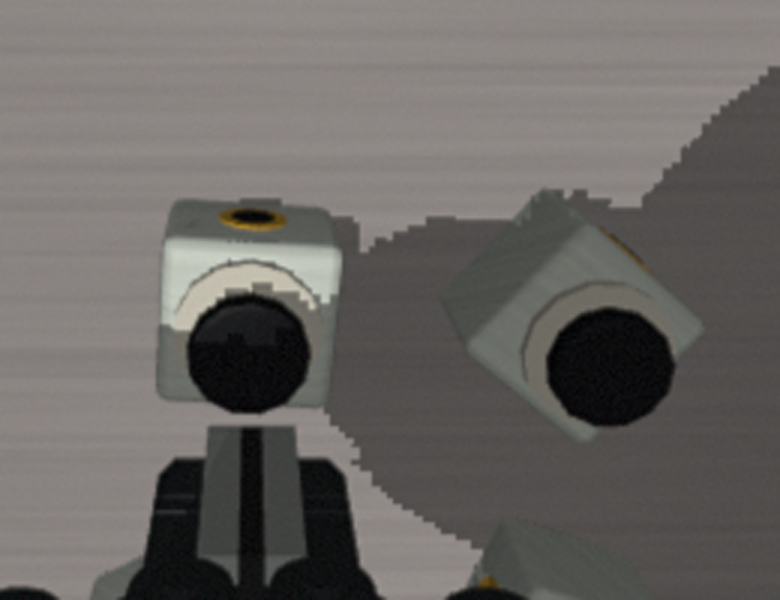

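Valve F clicked: the ring crescent is wider than its neighbour's. It went down at about 5 N, so it is tired. Next is E.

Request:
{"op": "carry_out", "data": {
  "steps": [
    {"tx": 0.039,"ty": 0.001,"tz": 0.002,"yaw": 0},
    {"tx": 0.039,"ty": 0.001,"tz": 0.005,"yaw": 0},
    {"tx": 0,"ty": 0,"tz": 0.02,"yaw": 0},
    {"tx": 0,"ty": 0,"tz": 0.018,"yaw": 0},
    {"tx": 0,"ty": 0,"tz": 0.0,"yaw": 0}
  ]
}}

```text
time_s: 4.97
tcp_pos: [0.4457, -0.0202, 0.0619]
orientation: [0.002, 0.707, 0.707, 0.007]
contact_force: [-0.9, -0.4, -0.4]
opening: -0.0
```

Run:
```python
from h import *
go(.4433,-.0224,.054,90)
```

```text
t 4.97 p [ 0.4457 -0.0202  0.0619] F [-0.9 -0.4 -0.4] op -0.0 x [-0.001  1.     0.007] z [ 0.012  0.007 -1.   ] q [-0.35 -0.36 -0.64  1.28  0.01 -0.35]
TOOL [-0.0023 -0.0025  0.0078] ang 90.03 yaw 0.0006 |d| 0.009
```

Request:
{"op": "carry_out", "data": {
  "steps": [
    {"tx": -0.002,"ty": -0.003,"tz": 0.006,"yaw": 0},
    {"tx": 0,"ty": 0,"tz": 0.003,"yaw": 0},
    {"tx": 0,"ty": 0,"tz": 0.002,"yaw": 0}
  ]
}}

```text
time_s: 5.22
tcp_pos: [0.4421, -0.0223, 0.0502]
orientation: [0.001, 0.707, 0.707, 0.006]
contact_force: [0.1, 2.9, 3.9]
opening: -0.0002
```

Request:
{"op": "carry_out", "data": {
  "steps": [
    {"tx": 0,"ty": -0.001,"tz": 0.002,"yaw": 0}
  ]
}}

```text
time_s: 5.3
tcp_pos: [0.4417, -0.0226, 0.0487]
orientation: [0.001, 0.707, 0.707, 0.007]
contact_force: [1.5, 2.6, 4.7]
opening: 0.0
```

Request:
{"op": "carry_out", "data": {
  "steps": [
    {"tx": 0,"ty": -0.001,"tz": 0.002,"yaw": 0}
  ]
}}

```text
time_s: 5.38
tcp_pos: [0.4418, -0.0228, 0.0479]
orientation: [0.002, 0.707, 0.707, 0.008]
contact_force: [-0.0, 7.6, 17.6]
opening: 0.0006
```

Request:
{"op": "carry_out", "data": {
  "steps": [
    {"tx": 0,"ty": 0,"tz": 0.002,"yaw": 0}
  ]
}}

```text
time_s: 5.47
tcp_pos: [0.4427, -0.0227, 0.0478]
orientation: [0.003, 0.707, 0.707, 0.009]
contact_force: [-10.5, 7.3, 24.9]
opening: -0.0
```

Request:
{"op": "carry_out", "data": {
  "steps": [
    {"tx": 0,"ty": -0.001,"tz": 0.003,"yaw": 0},
    {"tx": 0.0,"ty": 0,"tz": -0.025,"yaw": 0},
    {"tx": 0.0,"ty": 0,"tz": -0.03,"yaw": 0},
    {"tx": 0.003,"ty": 0.03,"tz": 0,"yaw": 0},
    {"tx": 0.003,"ty": 0.03,"tz": 0,"yaw": 0},
    {"tx": 0,"ty": 0.03,"tz": 0.01,"yaw": 0},
    {"tx": 0,"ty": 0,"tz": 0.01,"yaw": 0}
  ]
}}

```text
time_s: 6.05
tcp_pos: [0.5392, -0.0204, 0.0946]
orientation: [0.01, 0.709, 0.705, 0.013]
contact_force: [0.5, -0.4, -0.2]
opening: 0.0003
```

Run:
```python
from h import *
shot('wrist','w3')
go(.5341,-.0164,.058,90)
print(w2px('w3',[[.5341,-.0164,.054],[.5378,-.1161,.054]]))
```

```text
t 6.1 p [ 0.5365 -0.02    0.093 ] F [-0.8  0.9 -0.5] op 0.0 x [0.005 1.    0.005] z [ 0.03   0.005 -1.   ] q [-0.29 -0.11 -0.37  1.29  0.01 -0.28]
TOOL [ 0.0034 -0.0034  0.0349] ang 89.73 yaw -0.0047 |d| 0.035
[[289.64575049 235.14298563]
 [119.7522667  241.97285785]]
```

View pics/w3.png

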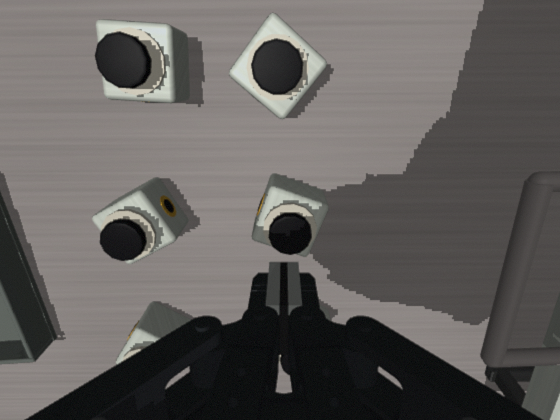

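Request:
{"op": "carry_out", "data": {
  "steps": [
    {"tx": 0.003,"ty": -0.003,"tz": 0.022,"yaw": 0},
    {"tx": 0,"ty": 0,"tz": 0.012,"yaw": 0},
    {"tx": 0,"ty": 0,"tz": 0.0,"yaw": 0}
  ]
}}

```text
time_s: 6.35
tcp_pos: [0.5333, -0.0175, 0.0577]
orientation: [0.008, 0.709, 0.705, 0.012]
contact_force: [-0.1, 0.4, 0.5]
opening: 0.0
```

Run:
```python
from h import *
go(.5341,-.0164,.054,90)
```

```text
t 6.35 p [ 0.5333 -0.0175  0.0577] F [-0.1  0.4  0.5] op 0.0 x [0.005 1.    0.005] z [ 0.028  0.005 -1.   ] q [-0.29 -0.09 -0.42  1.22  0.01 -0.28]
TOOL [0.0011 0.0007 0.0038] ang 89.69 yaw -0.0054 |d| 0.004
```

Request:
{"op": "carry_out", "data": {
  "steps": [
    {"tx": 0.001,"ty": 0,"tz": 0.005,"yaw": 0},
    {"tx": 0,"ty": 0,"tz": 0.004,"yaw": 0}
  ]
}}

```text
time_s: 6.52
tcp_pos: [0.5335, -0.0171, 0.0504]
orientation: [0.009, 0.709, 0.705, 0.012]
contact_force: [-4.2, 2.0, 9.8]
opening: 0.0
```

Request:
{"op": "carry_out", "data": {
  "steps": [
    {"tx": 0,"ty": 0,"tz": 0.003,"yaw": 0}
  ]
}}

```text
time_s: 6.6
tcp_pos: [0.5336, -0.0172, 0.0487]
orientation: [0.009, 0.709, 0.705, 0.012]
contact_force: [-6.3, 2.7, 11.9]
opening: -0.0001
```

Request:
{"op": "carry_out", "data": {
  "steps": [
    {"tx": 0,"ty": 0,"tz": 0.003,"yaw": 0}
  ]
}}

```text
time_s: 6.68
tcp_pos: [0.5336, -0.0171, 0.0479]
orientation: [0.01, 0.709, 0.705, 0.013]
contact_force: [-13.3, 3.7, 31.7]
opening: -0.0001
```

Request:
{"op": "carry_out", "data": {
  "steps": [
    {"tx": 0,"ty": -0.001,"tz": 0.002,"yaw": 0},
    {"tx": 0.0,"ty": 0,"tz": -0.025,"yaw": 0},
    {"tx": 0.0,"ty": 0,"tz": -0.025,"yaw": 0},
    {"tx": 0.002,"ty": 0.032,"tz": 0,"yaw": 0},
    {"tx": 0.002,"ty": 0.032,"tz": 0,"yaw": 0},
    {"tx": 0.002,"ty": 0.03,"tz": 0,"yaw": 0},
    {"tx": 0,"ty": 0,"tz": 0.0,"yaw": 0}
  ]
}}

```text
time_s: 7.27
tcp_pos: [0.6294, -0.0127, 0.1127]
orientation: [0.015, 0.71, 0.704, 0.016]
contact_force: [-0.0, 0.7, 0.4]
opening: -0.0004
```

Run:
```python
from h import *
shot('wrist','w4')
go(.6292,-.01,.058,90)
print(w2px('w4',[[.6292,-.01,.054],[.6422,-.1194,.054]]))
```

```text
t 7.32 p [ 0.6277 -0.0126  0.1132] F [-1.4 -0.3 -0. ] op 0.0003 x [0.007 1.    0.001] z [ 0.044  0.001 -0.999] q [-0.23  0.14 -0.08  1.31  0.01 -0.23]
TOOL [ 0.0026 -0.0009  0.0552] ang 89.57 yaw -0.0075 |d| 0.055
[[287.32615657 228.9968508 ]
 [119.62121188 248.44277825]]
```

View pics/w4.png

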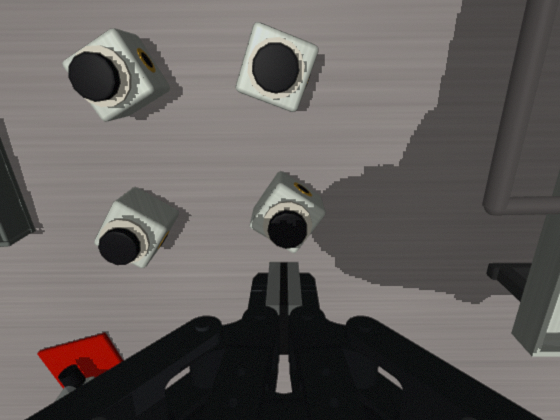

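Request:
{"op": "carry_out", "data": {
  "steps": [
    {"tx": 0.002,"ty": 0,"tz": 0.03,"yaw": 0},
    {"tx": 0,"ty": 0,"tz": 0.018,"yaw": 0},
    {"tx": 0,"ty": 0,"tz": 0.0,"yaw": 0}
  ]
}}

```text
time_s: 7.57
tcp_pos: [0.6304, -0.0112, 0.0676]
orientation: [0.017, 0.71, 0.704, 0.017]
contact_force: [-0.0, 0.3, -0.1]
opening: 0.0001
```

Run:
```python
from h import *
go(.6292,-.01,.054,90)
```

```text
t 7.57 p [ 0.6304 -0.0112  0.0676] F [-0.   0.3 -0.1] op 0.0001 x [0.007 1.    0.   ] z [ 0.048 -0.    -0.999] q [-0.23  0.17 -0.13  1.22  0.01 -0.22]
TOOL [ 0.0012 -0.0019  0.0135] ang 89.58 yaw -0.0074 |d| 0.014
```

Request:
{"op": "carry_out", "data": {
  "steps": [
    {"tx": 0.001,"ty": -0.002,"tz": 0.012,"yaw": 0},
    {"tx": 0,"ty": 0,"tz": 0.003,"yaw": 0},
    {"tx": 0,"ty": 0,"tz": 0.004,"yaw": 0}
  ]
}}

```text
time_s: 7.82
tcp_pos: [0.6287, -0.0104, 0.0513]
orientation: [0.018, 0.71, 0.704, 0.018]
contact_force: [-4.4, 1.8, 9.6]
opening: 0.0001
```

Request:
{"op": "carry_out", "data": {
  "steps": [
    {"tx": 0,"ty": 0,"tz": 0.003,"yaw": 0}
  ]
}}

```text
time_s: 7.9
tcp_pos: [0.6287, -0.0104, 0.0496]
orientation: [0.019, 0.71, 0.704, 0.018]
contact_force: [-5.6, 2.3, 10.9]
opening: -0.0001
```

Request:
{"op": "carry_out", "data": {
  "steps": [
    {"tx": 0,"ty": 0,"tz": 0.003,"yaw": 0}
  ]
}}

```text
time_s: 7.98
tcp_pos: [0.6288, -0.0104, 0.0486]
orientation: [0.019, 0.71, 0.704, 0.018]
contact_force: [-7.7, 1.9, 12.7]
opening: 0.0001
```

A is firm. I'll push it to the stop, then go to B.

Request:
{"op": "carry_out", "data": {
  "steps": [
    {"tx": 0,"ty": 0,"tz": 0.004,"yaw": 0}
  ]
}}

```text
time_s: 8.07
tcp_pos: [0.6289, -0.0104, 0.0479]
orientation: [0.019, 0.709, 0.704, 0.018]
contact_force: [-18.5, 3.4, 36.4]
opening: 0.0002
```

Request:
{"op": "carry_out", "data": {
  "steps": [
    {"tx": 0,"ty": -0.001,"tz": 0.003,"yaw": 0}
  ]
}}

```text
time_s: 8.15
tcp_pos: [0.6286, -0.0104, 0.0483]
orientation: [0.02, 0.709, 0.704, 0.019]
contact_force: [-5.1, 3.2, 12.8]
opening: -0.0
```

Request:
{"op": "carry_out", "data": {
  "steps": [
    {"tx": 0.0,"ty": 0,"tz": -0.025,"yaw": 0},
    {"tx": 0.0,"ty": 0,"tz": -0.03,"yaw": 0},
    {"tx": -0.036,"ty": 0.004,"tz": 0,"yaw": 0},
    {"tx": -0.036,"ty": 0.004,"tz": 0,"yaw": 0},
    {"tx": -0.034,"ty": 0.004,"tz": 0,"yaw": 0},
    {"tx": 0,"ty": 0,"tz": 0.0,"yaw": 0}
  ]
}}

```text
time_s: 8.65
tcp_pos: [0.6381, -0.1186, 0.1157]
orientation: [0.025, 0.707, 0.706, 0.021]
contact_force: [0.5, -0.6, 1.0]
opening: 0.0
```

Run:
```python
from h import *
shot('wrist','w5');shot('top','t5')
go(.6422,-.1194,.058,90)
print(w2px('w5',[[.6422,-.1194,.054],[.5378,-.1161,.054]]))
```

```text
t 8.75 p [ 0.6376 -0.1144  0.1153] F [-0.2  0.4 -0.5] op 0.0002 x [-0.     1.    -0.003] z [ 0.065 -0.003 -0.998] q [-0.39  0.18 -0.04  1.3   0.02 -0.39]
TOOL [-0.0048  0.0009  0.0575] ang 90.02 yaw 0.0003 |d| 0.058
[[282.52488516 231.27326732]
 [288.24316259  54.69440513]]
```

View pics/w5.png

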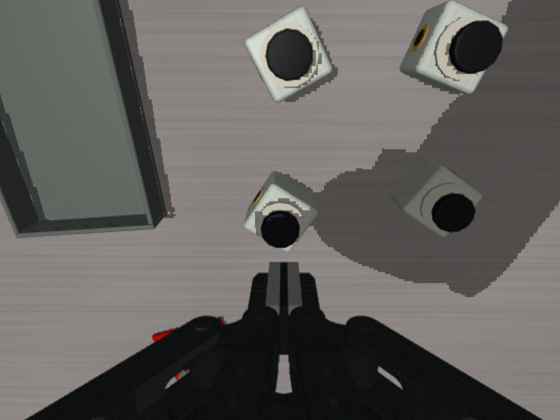

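Request:
{"op": "carry_out", "data": {
  "steps": [
    {"tx": -0.005,"ty": 0.001,"tz": 0.03,"yaw": 0},
    {"tx": 0,"ty": 0,"tz": 0.022,"yaw": 0},
    {"tx": 0,"ty": 0,"tz": 0.0,"yaw": 0}
  ]
}}

```text
time_s: 9.0
tcp_pos: [0.6431, -0.1175, 0.0653]
orientation: [0.026, 0.706, 0.707, 0.023]
contact_force: [-0.6, -0.5, -1.7]
opening: -0.0
```

Run:
```python
from h import *
go(.6422,-.1194,.054,90)
```

```text
t 9.0 p [ 0.6431 -0.1175  0.0653] F [-0.6 -0.5 -1.7] op -0.0 x [-0.002  1.    -0.004] z [ 0.069 -0.004 -0.998] q [-0.39  0.21 -0.09  1.21  0.02 -0.39]
TOOL [-0.0018 -0.0016  0.0112] ang 90.09 yaw 0.0017 |d| 0.011
```

Request:
{"op": "carry_out", "data": {
  "steps": [
    {"tx": -0.002,"ty": -0.002,"tz": 0.01,"yaw": 0},
    {"tx": 0,"ty": 0,"tz": 0.006,"yaw": 0}
  ]
}}

```text
time_s: 9.17
tcp_pos: [0.6424, -0.118, 0.0504]
orientation: [0.026, 0.705, 0.708, 0.023]
contact_force: [-1.4, -2.5, 4.3]
opening: 0.0002
```

Request:
{"op": "carry_out", "data": {
  "steps": [
    {"tx": 0,"ty": -0.001,"tz": 0.003,"yaw": 0}
  ]
}}

```text
time_s: 9.25
tcp_pos: [0.642, -0.1181, 0.048]
orientation: [0.027, 0.705, 0.708, 0.023]
contact_force: [-2.3, -7.4, 18.2]
opening: 0.0001
```

Request:
{"op": "carry_out", "data": {
  "steps": [
    {"tx": 0,"ty": 0,"tz": 0.003,"yaw": 0}
  ]
}}

```text
time_s: 9.33
tcp_pos: [0.6427, -0.1186, 0.0478]
orientation: [0.028, 0.705, 0.708, 0.022]
contact_force: [-16.4, 1.1, 30.3]
opening: 0.0002
```

Request:
{"op": "carry_out", "data": {
  "steps": [
    {"tx": 0,"ty": 0,"tz": 0.003,"yaw": 0}
  ]
}}

```text
time_s: 9.42
tcp_pos: [0.6431, -0.1188, 0.0482]
orientation: [0.029, 0.705, 0.708, 0.022]
contact_force: [-13.5, 2.8, 24.0]
opening: 0.0001
```

Request:
{"op": "carry_out", "data": {
  "steps": [
    {"tx": 0.0,"ty": 0,"tz": -0.03,"yaw": 0},
    {"tx": 0.0,"ty": 0,"tz": -0.03,"yaw": 0},
    {"tx": 0,"ty": -0.035,"tz": 0,"yaw": 0},
    {"tx": 0,"ty": -0.035,"tz": 0,"yaw": 0},
    {"tx": 0,"ty": -0.035,"tz": 0,"yaw": 0},
    {"tx": 0,"ty": 0,"tz": 0.0,"yaw": 0}
  ]
}}

```text
time_s: 9.92
tcp_pos: [0.5326, -0.1169, 0.1072]
orientation: [0.032, 0.703, 0.71, 0.023]
contact_force: [-0.7, 0.9, -1.1]
opening: -0.0001
```

Run:
```python
from h import *
shot('wrist','w6')
go(.5378,-.1161,.058,90)
print(w2px('w6',[[.5378,-.1161,.054]]))
```

```text
t 9.97 p [ 0.5359 -0.1179  0.109 ] F [ 0.4 -0.2  0.6] op 0.0001 x [-0.008  1.    -0.014] z [ 0.082 -0.013 -0.997] q [-0.47 -0.15 -0.38  1.26  0.03 -0.48]
TOOL [ 0.0024 -0.0023  0.0509] ang 90.46 yaw 0.008 |d| 0.051
[[285.33853728 237.89640758]]
```

View pics/w6.png

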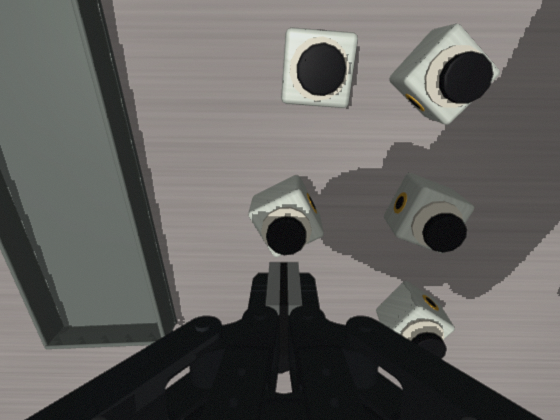

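Request:
{"op": "carry_out", "data": {
  "steps": [
    {"tx": 0.002,"ty": -0.002,"tz": 0.03,"yaw": 0},
    {"tx": 0,"ty": -0.002,"tz": 0.018,"yaw": 0},
    {"tx": 0,"ty": 0,"tz": 0.0,"yaw": 0}
  ]
}}

```text
time_s: 10.22
tcp_pos: [0.5394, -0.1174, 0.0644]
orientation: [0.038, 0.703, 0.709, 0.026]
contact_force: [-1.3, 0.1, 0.0]
opening: -0.0001
```

Run:
```python
from h import *
go(.5378,-.1161,.054,90)
```

```text
t 10.22 p [ 0.5394 -0.1174  0.0644] F [-1.3  0.1  0. ] op -0.0001 x [-0.008  1.    -0.017] z [ 0.092 -0.017 -0.996] q [-0.47 -0.13 -0.44  1.17  0.03 -0.47]
TOOL [ 0.0015 -0.0025  0.0102] ang 90.45 yaw 0.0079 |d| 0.011
```

Request:
{"op": "carry_out", "data": {
  "steps": [
    {"tx": 0.001,"ty": -0.003,"tz": 0.01,"yaw": 0},
    {"tx": 0,"ty": 0,"tz": 0.005,"yaw": 0}
  ]
}}

```text
time_s: 10.38
tcp_pos: [0.5397, -0.1171, 0.0513]
orientation: [0.04, 0.703, 0.71, 0.027]
contact_force: [-6.1, 1.7, 9.5]
opening: 0.0003
```

Request:
{"op": "carry_out", "data": {
  "steps": [
    {"tx": 0,"ty": 0,"tz": 0.005,"yaw": 0}
  ]
}}

```text
time_s: 10.47
tcp_pos: [0.5408, -0.1174, 0.0479]
orientation: [0.041, 0.703, 0.71, 0.027]
contact_force: [-21.7, 4.6, 53.3]
opening: -0.0001
```

Request:
{"op": "carry_out", "data": {
  "steps": [
    {"tx": 0,"ty": -0.001,"tz": 0.004,"yaw": 0}
  ]
}}

```text
time_s: 10.55
tcp_pos: [0.5414, -0.118, 0.048]
orientation: [0.042, 0.703, 0.71, 0.027]
contact_force: [-24.3, 8.4, 53.2]
opening: 0.0001
```

Request:
{"op": "carry_out", "data": {
  "steps": [
    {"tx": 0.0,"ty": 0,"tz": -0.03,"yaw": 0},
    {"tx": 0.0,"ty": -0.01,"tz": -0.03,"yaw": 0}
  ],
  "claw": -1
}}

```text
time_s: 10.72
tcp_pos: [0.525, -0.1159, 0.1058]
orientation: [0.04, 0.703, 0.71, 0.026]
contact_force: [0.5, 0.1, 0.9]
opening: 0.0237
```

Run:
```python
from h import *
st()
```

```text
t 10.72 p [ 0.525  -0.1159  0.1058] F [0.5 0.1 0.9] op 0.0237 x [-0.01   1.    -0.019] z [ 0.093 -0.018 -0.996] q [-0.48 -0.2  -0.43  1.25  0.03 -0.49]
```

Request:
{"op": "carry_out", "data": {
  "steps": [
    {"tx": 0.0,"ty": -0.01,"tz": -0.03,"yaw": 0},
    {"tx": 0.0,"ty": -0.01,"tz": -0.03,"yaw": 0},
    {"tx": 0.0,"ty": 0,"tz": 0,"yaw": 0}
  ]
}}

```text
time_s: 10.97
tcp_pos: [0.5006, -0.1156, 0.174]
orientation: [0.043, 0.702, 0.71, 0.027]
contact_force: [0.0, -0.3, -0.0]
opening: 0.0606
```

Run:
```python
from h import *
st(); shot('top','t7'); shot('scene','s7'); shot('wrist','w7')
```

```text
t 10.97 p [ 0.5006 -0.1156  0.174 ] F [ 0.  -0.3 -0. ] op 0.0606 x [-0.011  1.    -0.023] z [ 0.1   -0.022 -0.995] q [-0.5  -0.3  -0.39  1.38  0.03 -0.51]
```

View pics/t7.png

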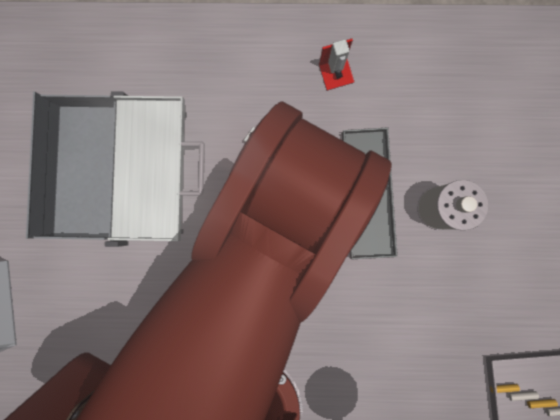

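View pics/w7.png

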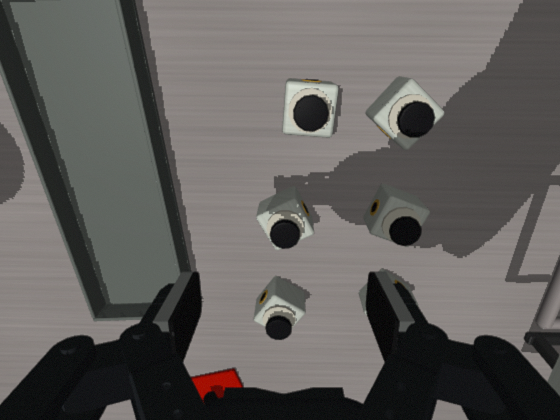

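Request:
{"op": "carry_out", "data": {
  "steps": [
    {"tx": 0.0,"ty": 0,"tz": 0,"yaw": 0},
    {"tx": 0.0,"ty": 0,"tz": 0,"yaw": 0},
    {"tx": 0.0,"ty": 0,"tz": 0,"yaw": 0},
    {"tx": 0.0,"ty": 0,"tz": 0,"yaw": 0},
    {"tx": 0.0,"ty": 0,"tz": 0,"yaw": 0},
    {"tx": 0.0,"ty": 0,"tz": 0,"yaw": 0}
  ]
}}

```text
time_s: 11.62
tcp_pos: [0.4984, -0.1134, 0.1614]
orientation: [0.036, 0.702, 0.711, 0.025]
contact_force: [0.0, 0.5, -0.6]
opening: 0.0856
```

Run:
```python
from h import *
st()
```

```text
t 11.62 p [ 0.4984 -0.1134  0.1614] F [ 0.   0.5 -0.6] op 0.0856 x [-0.012  1.    -0.015] z [ 0.086 -0.014 -0.996] q [-0.5  -0.29 -0.4   1.37  0.03 -0.51]
```

Request:
{"op": "carry_out", "data": {
  "steps": [
    {"tx": 0.0,"ty": 0.0,"tz": 0,"yaw": -0.1},
    {"tx": 0.0,"ty": 0,"tz": 0,"yaw": -0.1},
    {"tx": 0.0,"ty": 0,"tz": 0,"yaw": -0.1},
    {"tx": 0.0,"ty": 0,"tz": 0,"yaw": -0.1},
    {"tx": 0.0,"ty": 0,"tz": 0,"yaw": -0.1},
    {"tx": 0.0,"ty": 0,"tz": 0,"yaw": -0.1}
  ]
}}

```text
time_s: 12.12
tcp_pos: [0.498, -0.113, 0.1598]
orientation: [0.04, 0.45, 0.892, 0.013]
contact_force: [-0.2, -0.3, 0.2]
opening: 0.0852
```

Run:
```python
from h import *
st()
```

```text
t 12.12 p [ 0.498  -0.113   0.1598] F [-0.2 -0.3  0.2] op 0.0852 x [-0.591  0.804 -0.06 ] z [ 0.084 -0.013 -0.996] q [-0.5  -0.29 -0.41  1.37  0.03 -1.13]
```

Run:
```python
from h import *
crop('w7',240,60,460,340,2.1,'w7c')
crop('w4',40,0,340,270,2.6,'w4c')
crop('t2',225,105,325,240,4.4,'t2c')
```

```text
(no output)
```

View pics/w7c.png

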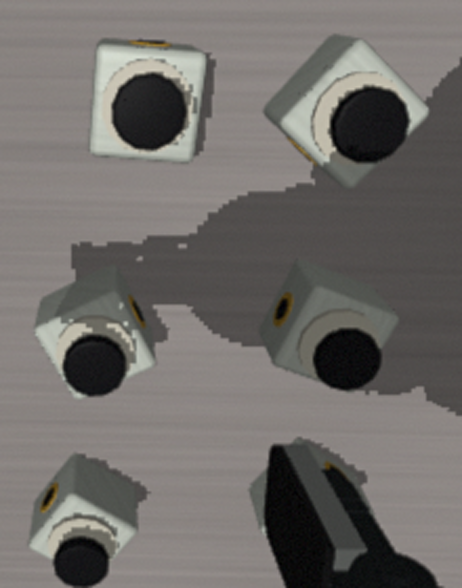

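View pics/w4c.png

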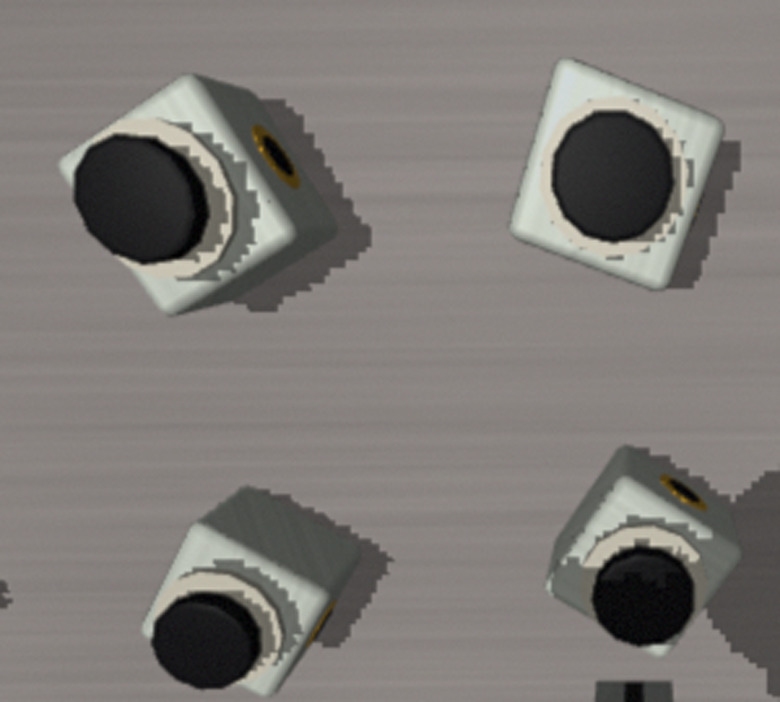

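```bash
cat > ang.py <<'E'
from h import *
def sq(fn,pts,off,s,z=.036):
    P=np.array([px2w(fn,off[0]+u/s,off[1]+v/s,z)[:2] for u,v in pts])
    c=P.mean(0); e=np.roll(P,-1,0)-P
    a=np.degrees(np.arctan2(e[:,1],e[:,0]))
    m=np.degrees(np.angle(np.exp(1j*np.radians(a*4)).sum()))/4
    return c.round(4),np.linalg.norm(e,axis=1).round(4),round(m,1),(a%90).round(0)
E
python3 - <<'E'
from ang import *
o=(40,0)
print('D',sq('w4',[(190,75),(62,163),(170,314),(293,240)],o,2.6))
print('C',sq('w4',[(562,60),(722,122),(662,290),(513,230)],o,2.6))
print('B',sq('w4',[(195,525),(328,598),(268,692),(145,632)],o,2.6))
print('A',sq('w4',[(622,478),(740,550),(660,655),(548,585)],o,2.6))
o=(240,60)
print('F',sq('w7',[(97,45),(207,55),(192,162),(91,153)],o,2.1))
print('E',sq('w7',[(357,42),(428,110),(352,186),(278,112)],o,2.1))
st()
E
```

```text
D (array([ 0.5383, -0.1147]), array([0.0363, 0.0375, 0.0356, 0.0381]), np.float64(27.7), array([28., 28., 27., 27.]))
C (array([ 0.5344, -0.0158]), array([0.0369, 0.0379, 0.0368, 0.0366]), np.float64(-20.3), array([70., 70., 68., 70.]))
B (array([ 0.6419, -0.12  ]), array([0.038 , 0.0354, 0.0359, 0.0364]), np.float64(-33.4), array([56., 54., 58., 58.]))
A (array([ 0.6297, -0.0099]), array([0.0366, 0.0373, 0.0367, 0.0357]), np.float64(-34.2), array([57., 56., 55., 56.]))
F (array([ 0.4401, -0.0984]), array([0.0388, 0.0378, 0.0378, 0.0378]), np.float64(-3.8), array([86., 86., 86., 87.]))
E (array([ 0.4421, -0.0236]), array([0.0368, 0.0362, 0.0408, 0.0343]), np.float64(-40.8), array([52., 51., 49., 44.]))
t 12.12 p [ 0.498  -0.113   0.1598] F [-0.2 -0.3  0.2] op 0.0852 x [-0.591  0.804 -0.06 ] z [ 0.084 -0.013 -0.996] q [-0.5  -0.29 -0.41  1.37  0.03 -1.13]
```

Run:
```python
from h import *
go(.438,-.0235,.12,139)
a=np.radians(139)
```

```text
t 12.12 p [ 0.498  -0.113   0.1598] F [-0.2 -0.3  0.2] op 0.0852 x [-0.591  0.804 -0.06 ] z [ 0.084 -0.013 -0.996] q [-0.5  -0.29 -0.41  1.37  0.03 -1.13]
TOOL [0.1098 0.0027 0.0335] ang 126.31 yaw -0.2216 |d| 0.115
```

Request:
{"op": "carry_out", "data": {
  "steps": [
    {"tx": 0.037,"ty": 0.001,"tz": 0.01,"yaw": 0},
    {"tx": 0.037,"ty": 0.001,"tz": 0.01,"yaw": 0},
    {"tx": 0.036,"ty": 0.001,"tz": 0.01,"yaw": 0},
    {"tx": 0.0,"ty": 0,"tz": 0,"yaw": -0.11},
    {"tx": 0.0,"ty": 0,"tz": 0,"yaw": -0.11},
    {"tx": 0.0,"ty": 0,"tz": 0,"yaw": 0}
  ],
  "claw": -0.65
}}

```text
time_s: 12.62
tcp_pos: [0.4331, -0.0198, 0.1177]
orientation: [0.039, 0.344, 0.938, 0.008]
contact_force: [0.8, 0.2, -0.4]
opening: 0.0704
```

Run:
```python
from h import *
shot('wrist','w8')
go(.4445,-.0235,.006,139)
print(w2px('w8',[[.4428,-.023,.054]]))
```

```text
t 12.67 p [ 0.4335 -0.0202  0.118 ] F [ 0.   0.4 -0.8] op 0.0704 x [-0.757  0.65  -0.067] z [ 0.079 -0.011 -0.997] q [-0.36 -0.54 -0.67  1.36  0.02 -1.22]
TOOL [-0.003  -0.0002  0.1126] ang 139.36 yaw 0.0062 |d| 0.113
[[273.69057449 230.44608419]]
```

View pics/w8.png

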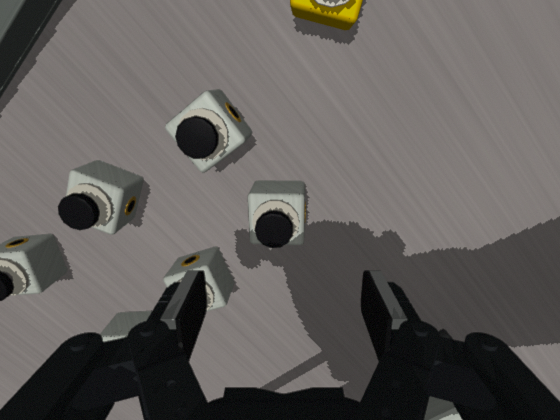

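Request:
{"op": "carry_out", "data": {
  "steps": [
    {"tx": -0.003,"ty": 0,"tz": 0.035,"yaw": 0},
    {"tx": 0,"ty": 0,"tz": 0.035,"yaw": 0},
    {"tx": 0.0,"ty": 0,"tz": 0.02,"yaw": 0},
    {"tx": 0.0,"ty": 0,"tz": 0,"yaw": 0}
  ]
}}

```text
time_s: 13.0
tcp_pos: [0.447, -0.0254, 0.0291]
orientation: [0.043, 0.354, 0.934, 0.009]
contact_force: [-2.5, 0.0, -0.2]
opening: 0.0704
```

Run:
```python
from h import *
go(.4445,-.0235,.006,139.2)
```

```text
t 13.0 p [ 0.447  -0.0254  0.0291] F [-2.5  0.  -0.2] op 0.0704 x [-0.745  0.663 -0.074] z [ 0.087 -0.014 -0.996] q [-0.36 -0.45 -0.77  1.17  0.02 -1.21]
TOOL [ 0.0048 -0.0012  0.0227] ang 138.36 yaw -0.0147 |d| 0.023
```

Request:
{"op": "carry_out", "data": {
  "steps": [
    {"tx": 0.004,"ty": -0.001,"tz": 0.015,"yaw": -0.015},
    {"tx": 0,"ty": 0,"tz": 0.007,"yaw": 0}
  ]
}}

```text
time_s: 13.17
tcp_pos: [0.4461, -0.0247, 0.008]
orientation: [0.043, 0.35, 0.936, 0.008]
contact_force: [0.2, -0.5, -0.8]
opening: 0.0711
```

Request:
{"op": "carry_out", "data": {
  "steps": [
    {"tx": 0.0,"ty": 0,"tz": 0.0,"yaw": 0},
    {"tx": 0,"ty": 0,"tz": 0,"yaw": 0},
    {"tx": 0,"ty": 0,"tz": 0,"yaw": 0},
    {"tx": 0,"ty": 0,"tz": 0,"yaw": 0}
  ],
  "claw": 1,
  "grip_force": 60
}}

```text
time_s: 13.5
tcp_pos: [0.4481, -0.026, 0.0117]
orientation: [0.045, 0.353, 0.934, 0.009]
contact_force: [0.2, 0.0, -1.5]
opening: 0.0397
```

Run:
```python
from h import *
go(.45,.0,.18,90)
```

```text
t 13.5 p [ 0.4481 -0.026   0.0117] F [ 0.2  0.  -1.5] op 0.0397 x [-0.746  0.661 -0.078] z [ 0.09  -0.016 -0.996] q [-0.36 -0.44 -0.8   1.12  0.02 -1.21]
TOOL [ 0.0027  0.0288 -0.1678] ang 138.47 yaw 0.846 |d| 0.17
```

Request:
{"op": "carry_out", "data": {
  "steps": [
    {"tx": 0.0,"ty": 0,"tz": -0.015,"yaw": 0},
    {"tx": 0,"ty": 0,"tz": -0.035,"yaw": 0},
    {"tx": 0,"ty": 0,"tz": -0.035,"yaw": 0},
    {"tx": 0,"ty": 0,"tz": -0.035,"yaw": 0},
    {"tx": 0,"ty": 0,"tz": 0,"yaw": 0}
  ]
}}

```text
time_s: 13.92
tcp_pos: [0.4358, -0.0239, 0.1377]
orientation: [0.044, 0.355, 0.934, 0.009]
contact_force: [2.3, 0.3, -0.8]
opening: 0.0396
```

Run:
```python
from h import *
go(.46,.22,.135)
```

```text
t 13.92 p [ 0.4358 -0.0239  0.1377] F [ 2.3  0.3 -0.8] op 0.0396 x [-0.744  0.663 -0.077] z [ 0.089 -0.015 -0.996] q [-0.37 -0.55 -0.64  1.39  0.02 -1.21]
TOOL [0.1439 0.1983 0.001 ] ang 138.3 yaw None |d| 0.245
```

Request:
{"op": "carry_out", "data": {
  "steps": [
    {"tx": 0.0206,"ty": 0.0284,"tz": 0,"yaw": 0},
    {"tx": 0.0206,"ty": 0.0284,"tz": 0,"yaw": 0},
    {"tx": 0.0206,"ty": 0.0284,"tz": 0,"yaw": 0},
    {"tx": 0.0206,"ty": 0.0284,"tz": 0,"yaw": 0},
    {"tx": 0.0206,"ty": 0.0284,"tz": 0,"yaw": 0},
    {"tx": 0.0206,"ty": 0.0284,"tz": 0,"yaw": 0},
    {"tx": 0.0206,"ty": 0.0284,"tz": 0,"yaw": 0},
    {"tx": 0,"ty": 0,"tz": 0,"yaw": 0}
  ]
}}

```text
time_s: 14.58
tcp_pos: [0.4678, 0.2279, 0.1442]
orientation: [0.053, 0.361, 0.931, 0.011]
contact_force: [-0.1, -0.1, -0.4]
opening: 0.0399
```

Run:
```python
from h import *
shot('wrist','w9')
go(.46,.22,.076)
```

```text
t 14.63 p [0.4676 0.2259 0.1442] F [-0.2 -0.6 -1.8] op 0.0394 x [-0.733  0.674 -0.092] z [ 0.106 -0.02  -0.994] q [ 0.22 -0.27 -0.42  1.32 -0.04 -0.61]
TOOL [ 0.0079 -0.0134  0.0672] ang 137.43 yaw None |d| 0.069
```

View pics/w9.png

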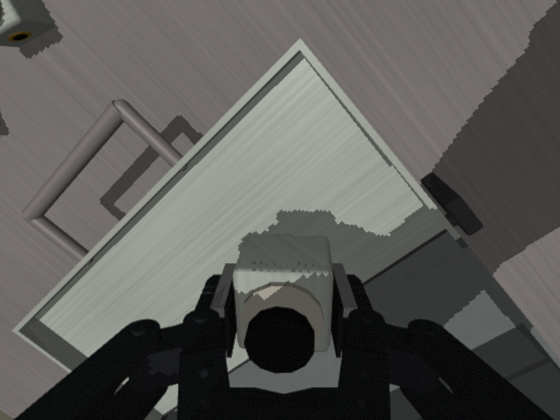

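Request:
{"op": "carry_out", "data": {
  "steps": [
    {"tx": 0.007,"ty": -0.013,"tz": 0.03,"yaw": 0},
    {"tx": 0,"ty": 0,"tz": 0.025,"yaw": 0},
    {"tx": 0,"ty": 0,"tz": 0,"yaw": 0}
  ]
}}

```text
time_s: 14.88
tcp_pos: [0.4609, 0.2199, 0.0888]
orientation: [0.055, 0.361, 0.931, 0.011]
contact_force: [-1.1, -0.6, -2.1]
opening: 0.0396
```

Run:
```python
from h import *
go(.46,.22,.075)
```

```text
t 14.88 p [0.4609 0.2199 0.0888] F [-1.1 -0.6 -2.1] op 0.0396 x [-0.734  0.673 -0.094] z [ 0.11  -0.02  -0.994] q [ 0.21 -0.28 -0.53  1.22 -0.04 -0.62]
TOOL [ 0.002  -0.0014  0.0136] ang 137.5 yaw None |d| 0.014
```

Request:
{"op": "carry_out", "data": {
  "steps": [
    {"tx": 0.0,"ty": 0,"tz": 0.008,"yaw": 0},
    {"tx": 0,"ty": 0,"tz": 0.005,"yaw": 0}
  ]
}}

```text
time_s: 15.05
tcp_pos: [0.4628, 0.2184, 0.0769]
orientation: [0.055, 0.361, 0.931, 0.011]
contact_force: [-0.8, 0.3, -2.1]
opening: 0.0401
```

Request:
{"op": "carry_out", "data": {
  "steps": [
    {"tx": 0.0,"ty": 0,"tz": 0.0,"yaw": 0},
    {"tx": 0,"ty": 0,"tz": 0,"yaw": 0},
    {"tx": 0.0,"ty": 0,"tz": 0.0,"yaw": 0}
  ],
  "claw": -0.65
}}

```text
time_s: 15.3
tcp_pos: [0.4647, 0.2174, 0.0792]
orientation: [0.057, 0.363, 0.93, 0.011]
contact_force: [-0.0, -0.2, -0.1]
opening: 0.0703
```

Request:
{"op": "carry_out", "data": {
  "steps": [
    {"tx": 0.0,"ty": 0,"tz": -0.02,"yaw": 0},
    {"tx": 0,"ty": 0,"tz": -0.04,"yaw": 0},
    {"tx": 0,"ty": 0,"tz": -0.04,"yaw": 0}
  ]
}}

```text
time_s: 15.55
tcp_pos: [0.4499, 0.218, 0.1752]
orientation: [0.052, 0.363, 0.93, 0.009]
contact_force: [1.4, 0.4, 0.2]
opening: 0.0705
```

Run:
```python
from h import *
shot('top','t10'); shot('wrist','w10')
go(.436,-.08,.14,176)
```

```text
t 15.65 p [0.4537 0.2191 0.1819] F [0.9 0.9 0.1] op 0.0705 x [-0.73   0.676 -0.098] z [ 0.115 -0.02  -0.993] q [ 0.22 -0.33 -0.4   1.39 -0.04 -0.61]
TOOL [-0.1853 -0.2348  0.0454] ang 137.18 yaw -0.6775 |d| 0.303
```

View pics/t10.png

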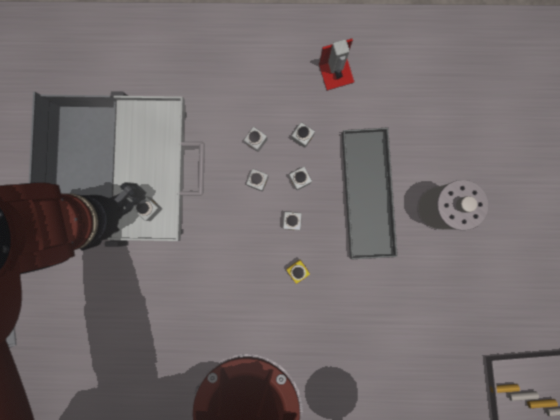

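View pics/w10.png

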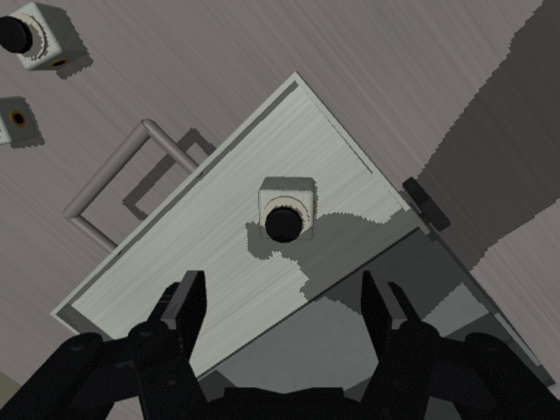

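Request:
{"op": "carry_out", "data": {
  "steps": [
    {"tx": -0.0232,"ty": -0.0294,"tz": 0.0,"yaw": 0},
    {"tx": -0.0232,"ty": -0.0294,"tz": 0.0,"yaw": 0},
    {"tx": -0.0232,"ty": -0.0294,"tz": 0.0,"yaw": 0},
    {"tx": -0.0232,"ty": -0.0294,"tz": 0.0,"yaw": 0},
    {"tx": -0.0232,"ty": -0.0294,"tz": 0.0,"yaw": 0},
    {"tx": -0.0232,"ty": -0.0294,"tz": 0.0,"yaw": 0},
    {"tx": -0.0232,"ty": -0.0294,"tz": 0.0,"yaw": 0},
    {"tx": -0.0232,"ty": -0.0294,"tz": 0.0,"yaw": 0}
  ]
}}

```text
time_s: 16.32
tcp_pos: [0.436, -0.0851, 0.1951]
orientation: [0.067, 0.356, 0.932, 0.015]
contact_force: [1.3, -0.9, 0.3]
opening: 0.0703
```

Run:
```python
from h import *
st()
```

```text
t 16.32 p [ 0.436  -0.0851  0.1951] F [ 1.3 -0.9  0.3] op 0.0703 x [-0.738  0.665 -0.115] z [ 0.136 -0.02  -0.99 ] q [-0.53 -0.59 -0.57  1.46  0.05 -1.36]
```

Request:
{"op": "carry_out", "data": {
  "steps": [
    {"tx": 0,"ty": 0,"tz": 0.0,"yaw": -0.11},
    {"tx": 0,"ty": 0,"tz": 0.0,"yaw": -0.11},
    {"tx": 0,"ty": 0,"tz": 0.0,"yaw": -0.11},
    {"tx": 0,"ty": 0,"tz": 0.0,"yaw": -0.11},
    {"tx": 0,"ty": 0,"tz": 0.0,"yaw": -0.11},
    {"tx": 0,"ty": 0,"tz": 0.0,"yaw": -0.11}
  ]
}}

```text
time_s: 16.82
tcp_pos: [0.4368, -0.098, 0.2001]
orientation: [0.073, 0.03, 0.997, -0.013]
contact_force: [-0.2, -0.2, -0.5]
opening: 0.0708
```

Run:
```python
from h import *
shot('wrist','w11')
go(.442,-.099,.007,176.2)
print(w2px('w11',[[.4403,-.0983,.054]]))
```

```text
t 16.87 p [ 0.4369 -0.0979  0.2002] F [-0.1  1.  -0.5] op 0.0703 x [-0.988  0.049 -0.146] z [ 0.145 -0.03  -0.989] q [-0.55 -0.59 -0.56  1.46  0.05 -2.07]
TOOL [0.0231 0.0036 0.1919] ang 177.14 yaw 0.0164 |d| 0.193
[[301.87324947 196.72899193]]
```

View pics/w11.png

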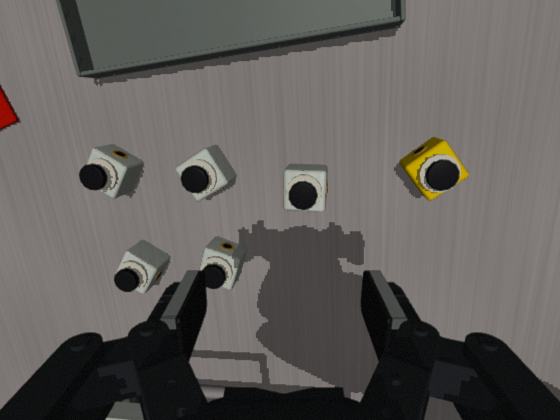

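Request:
{"op": "carry_out", "data": {
  "steps": [
    {"tx": 0.0,"ty": 0,"tz": 0,"yaw": 0},
    {"tx": 0.0,"ty": 0,"tz": 0,"yaw": 0},
    {"tx": 0.0,"ty": 0,"tz": 0,"yaw": 0},
    {"tx": 0.0,"ty": 0,"tz": 0,"yaw": 0}
  ]
}}

```text
time_s: 17.2
tcp_pos: [0.4376, -0.0985, 0.2018]
orientation: [0.074, 0.031, 0.997, -0.014]
contact_force: [-0.4, -0.6, -0.1]
opening: 0.0703
```

Run:
```python
from h import *
s,r=st(); print(s['joint_velocities'].round(3), s['tau'].round(2))
```

```text
t 17.2 p [ 0.4376 -0.0985  0.2018] F [-0.4 -0.6 -0.1] op 0.0703 x [-0.987  0.059 -0.149] z [ 0.147 -0.032 -0.989] q [-0.55 -0.59 -0.56  1.46  0.05 -2.06]
[ 0.001 -0.001  0.002 -0.001 -0.001  0.028] [-4.000e-02 -2.355e+01  5.183e+01 -1.610e+00  1.800e-01 -5.000e-02]
```

Request:
{"op": "carry_out", "data": {
  "steps": [
    {"tx": 0.0,"ty": 0,"tz": 0.03,"yaw": 0},
    {"tx": 0.0,"ty": 0,"tz": 0.03,"yaw": 0}
  ]
}}

```text
time_s: 17.37
tcp_pos: [0.4496, -0.1022, 0.1479]
orientation: [0.079, 0.033, 0.996, -0.016]
contact_force: [0.4, 0.1, -1.3]
opening: 0.0703
```

Run:
```python
from h import *
s,r=st(); print(s['joint_velocities'].round(3))
arm.camera('top')
s,r=st(); print(s['joint_velocities'].round(3))
arm.camera('top')
s,r=st(); print(s['joint_velocities'].round(3))
```

```text
t 17.37 p [ 0.4496 -0.1022  0.1479] F [ 0.4  0.1 -1.3] op 0.0703 x [-0.985  0.062 -0.158] z [ 0.156 -0.037 -0.987] q [-0.54 -0.57 -0.65  1.34  0.05 -2.04]
[ 0.047  0.148 -0.487 -0.707 -0.007  0.067]
t 17.42 p [ 0.448  -0.1012  0.1419] F [-1.5  0.4 -6. ] op 0.0707 x [-0.986  0.063 -0.153] z [ 0.151 -0.034 -0.988] q [-0.54 -0.57 -0.65  1.34  0.05 -2.04]
[-0.004  0.003  0.022  0.126  0.    -0.018]
t 17.47 p [ 0.4472 -0.1007  0.1438] F [-0.7  0.7  0.3] op 0.0706 x [-0.987  0.062 -0.151] z [ 0.149 -0.033 -0.988] q [-0.54 -0.57 -0.65  1.34  0.05 -2.04]
[-0.002 -0.024  0.076  0.078 -0.001 -0.013]
```

Request:
{"op": "carry_out", "data": {
  "steps": [
    {"tx": 0.026,"ty": 0.015,"tz": 0,"yaw": 0},
    {"tx": 0.026,"ty": 0.015,"tz": 0,"yaw": 0},
    {"tx": 0.026,"ty": 0.015,"tz": 0,"yaw": 0},
    {"tx": 0.026,"ty": 0.015,"tz": 0,"yaw": 0}
  ]
}}

```text
time_s: 17.8
tcp_pos: [0.3693, -0.0352, 0.1267]
orientation: [0.052, 0.036, 0.998, -0.007]
contact_force: [-0.7, 0.7, -0.8]
opening: 0.0703
```

Run:
```python
from h import *
s,r=st()
```

```text
t 17.8 p [ 0.3693 -0.0352  0.1267] F [-0.7  0.7 -0.8] op 0.0703 x [-0.992  0.07  -0.105] z [ 0.104 -0.018 -0.994] q [-0.48 -0.84 -0.84  1.47  0.03 -1.98]
```

Run:
```python
from h import *
print(arm.sense()['q'],arm.sense()['joint_velocities'])
```

```text
[-0.47951347 -0.84005076 -0.84099401  1.46913932  0.0315869  -1.97728242] [ 0.4675584  -0.012783    0.02974475  0.22056473 -0.12854855  0.47386217]
```

Request:
{"op": "carry_out", "data": {
  "steps": [
    {"tx": 0.013,"ty": 0.0,"tz": 0,"yaw": 0},
    {"tx": 0.013,"ty": 0.0,"tz": 0,"yaw": 0},
    {"tx": 0.013,"ty": 0.0,"tz": 0,"yaw": 0}
  ]
}}

```text
time_s: 18.05
tcp_pos: [0.3555, -0.0336, 0.1276]
orientation: [0.037, 0.035, 0.999, -0.004]
contact_force: [0.2, 0.0, -0.3]
opening: 0.0704
```

Run:
```python
from h import *
s,r=st(); print(s['q'][1])
```

```text
t 18.05 p [ 0.3555 -0.0336  0.1276] F [ 0.2  0.  -0.3] op 0.0704 x [-0.995  0.07  -0.073] z [ 0.073 -0.011 -0.997] q [-0.49 -0.84 -0.84  1.5   0.02 -1.99]
-0.8412863298658119
```

Request:
{"op": "carry_out", "data": {
  "steps": [
    {"tx": 0.013,"ty": 0.0,"tz": 0,"yaw": 0},
    {"tx": 0.013,"ty": 0.0,"tz": 0,"yaw": 0},
    {"tx": 0.013,"ty": 0.0,"tz": 0,"yaw": 0},
    {"tx": 0.013,"ty": 0.0,"tz": 0,"yaw": 0}
  ]
}}

```text
time_s: 18.38
tcp_pos: [0.3388, -0.0359, 0.1308]
orientation: [0.018, 0.036, 0.999, -0.002]
contact_force: [0.9, -0.1, 0.4]
opening: 0.0704
```

Run:
```python
from h import *
s,r=st(); print(s['q'][1]); go(.437,-.096,.12,176.2)
```

```text
t 18.38 p [ 0.3388 -0.0359  0.1308] F [ 0.9 -0.1  0.4] op 0.0704 x [-0.997  0.072 -0.036] z [ 0.035 -0.004 -0.999] q [-0.51 -0.84 -0.83  1.55  0.01 -2.01]
-0.8408253062584473
t 18.38 p [ 0.3388 -0.0359  0.1308] F [ 0.9 -0.1  0.4] op 0.0704 x [-0.997  0.072 -0.036] z [ 0.035 -0.004 -0.999] q [-0.51 -0.84 -0.83  1.55  0.01 -2.01]
TOOL [-0.1018 -0.0529  0.0145] ang 175.86 yaw -0.0059 |d| 0.116
```

Tilt is reset to about 2°. Now to F.

Request:
{"op": "carry_out", "data": {
  "steps": [
    {"tx": -0.034,"ty": -0.0176,"tz": 0.004,"yaw": 0},
    {"tx": -0.034,"ty": -0.0176,"tz": 0.004,"yaw": 0},
    {"tx": -0.034,"ty": -0.0176,"tz": 0.004,"yaw": 0},
    {"tx": 0,"ty": 0,"tz": 0,"yaw": 0}
  ]
}}

```text
time_s: 18.72
tcp_pos: [0.4364, -0.0972, 0.1249]
orientation: [0.02, 0.037, 0.999, -0.003]
contact_force: [-1.1, 1.1, -0.6]
opening: 0.0704
```

Run:
```python
from h import *
shot('wrist','w12')
go(.441,-.0985,.03,176.2)
print(w2px('w12',[[.4403,-.0983,.054]]))
```

```text
t 18.77 p [ 0.4346 -0.0959  0.1262] F [-1.  -0.2 -0.1] op 0.0707 x [-0.997  0.072 -0.04 ] z [ 0.04  -0.008 -0.999] q [-0.52 -0.44 -0.58  1.39  0.01 -2.02]
TOOL [-0.0027 -0.0017  0.0964] ang 175.84 yaw -0.0063 |d| 0.096
[[279.45822413 223.40213678]]
```

View pics/w12.png

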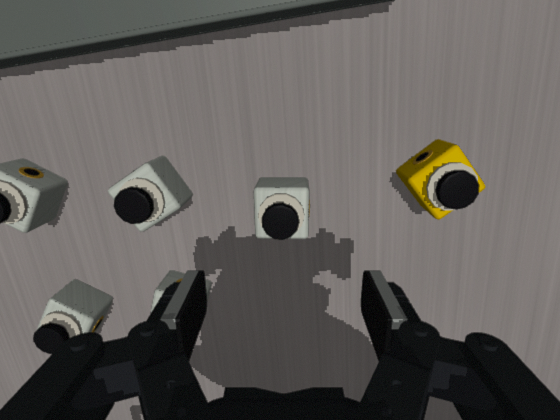

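Request:
{"op": "carry_out", "data": {
  "steps": [
    {"tx": -0.003,"ty": -0.002,"tz": 0.034,"yaw": 0},
    {"tx": 0,"ty": 0,"tz": 0.034,"yaw": 0},
    {"tx": 0,"ty": 0,"tz": 0.018,"yaw": 0},
    {"tx": 0,"ty": 0,"tz": 0,"yaw": 0}
  ]
}}

```text
time_s: 19.1
tcp_pos: [0.4406, -0.0996, 0.0403]
orientation: [0.02, 0.037, 0.999, -0.004]
contact_force: [-1.2, 0.5, -0.1]
opening: 0.0709
```

Run:
```python
from h import *
go(.441,-.0985,.008,176.2)
```

```text
t 19.1 p [ 0.4406 -0.0996  0.0403] F [-1.2  0.5 -0.1] op 0.0709 x [-0.996  0.073 -0.041] z [ 0.041 -0.009 -0.999] q [-0.52 -0.37 -0.69  1.21  0.01 -2.02]
TOOL [0.001  0.0013 0.0323] ang 175.79 yaw -0.0072 |d| 0.032
```

Request:
{"op": "carry_out", "data": {
  "steps": [
    {"tx": 0.001,"ty": 0.001,"tz": 0.02,"yaw": 0},
    {"tx": 0,"ty": 0,"tz": 0.011,"yaw": 0}
  ]
}}

```text
time_s: 19.27
tcp_pos: [0.4413, -0.0992, 0.0121]
orientation: [0.022, 0.037, 0.999, -0.005]
contact_force: [-1.1, 1.7, -1.8]
opening: 0.0706
```

Request:
{"op": "carry_out", "data": {
  "steps": [
    {"tx": 0.0,"ty": 0,"tz": 0.0,"yaw": 0},
    {"tx": 0,"ty": 0,"tz": 0,"yaw": 0},
    {"tx": 0,"ty": 0,"tz": 0,"yaw": 0},
    {"tx": 0,"ty": 0,"tz": 0,"yaw": 0}
  ],
  "claw": 1
}}

```text
time_s: 19.6
tcp_pos: [0.4418, -0.0996, 0.0159]
orientation: [0.023, 0.037, 0.999, -0.005]
contact_force: [0.2, -0.2, -1.7]
opening: 0.0389
```

Request:
{"op": "carry_out", "data": {
  "steps": [
    {"tx": 0.0,"ty": 0,"tz": -0.015,"yaw": 0},
    {"tx": 0,"ty": 0,"tz": -0.035,"yaw": 0},
    {"tx": 0,"ty": 0,"tz": -0.035,"yaw": 0},
    {"tx": 0,"ty": 0,"tz": -0.035,"yaw": 0},
    {"tx": 0,"ty": 0,"tz": 0,"yaw": 0}
  ]
}}

```text
time_s: 20.02
tcp_pos: [0.4347, -0.0973, 0.1429]
orientation: [0.023, 0.037, 0.999, -0.005]
contact_force: [0.7, -0.9, -0.5]
opening: 0.0391
```

Run:
```python
from h import *
go(.55,.22,.145)
```

```text
t 20.02 p [ 0.4347 -0.0973  0.1429] F [ 0.7 -0.9 -0.5] op 0.0391 x [-0.996  0.073 -0.046] z [ 0.045 -0.012 -0.999] q [-0.52 -0.45 -0.56  1.42  0.01 -2.02]
TOOL [-0.0919  0.3249 -0.0007] ang 175.81 yaw None |d| 0.338
```

Request:
{"op": "carry_out", "data": {
  "steps": [
    {"tx": -0.0102,"ty": 0.0325,"tz": 0,"yaw": 0},
    {"tx": -0.0102,"ty": 0.0325,"tz": 0,"yaw": 0},
    {"tx": -0.0102,"ty": 0.0325,"tz": 0,"yaw": 0},
    {"tx": -0.0102,"ty": 0.0325,"tz": 0,"yaw": 0},
    {"tx": -0.0102,"ty": 0.0325,"tz": 0,"yaw": 0},
    {"tx": -0.0102,"ty": 0.0325,"tz": 0,"yaw": 0},
    {"tx": -0.0102,"ty": 0.0325,"tz": 0,"yaw": 0},
    {"tx": -0.0102,"ty": 0.0325,"tz": 0,"yaw": 0},
    {"tx": -0.0102,"ty": 0.03,"tz": 0,"yaw": 0},
    {"tx": 0,"ty": 0,"tz": 0,"yaw": 0}
  ]
}}

```text
time_s: 20.85
tcp_pos: [0.5577, 0.195, 0.1542]
orientation: [0.032, 0.041, 0.999, -0.007]
contact_force: [0.4, 1.1, -2.0]
opening: 0.0391
```

Run:
```python
from h import *
shot('wrist','w13')
go(.56,.22,.085)
```

```text
t 20.9 p [0.557  0.1932 0.1543] F [-0.7  0.3 -2.2] op 0.0389 x [-0.995  0.081 -0.063] z [ 0.062 -0.019 -0.998] q [ 0.13 -0.   -0.15  1.36 -0.03 -1.36]
TOOL [0.0036 0.0278 0.0689] ang 175.34 yaw None |d| 0.074
```

View pics/w13.png

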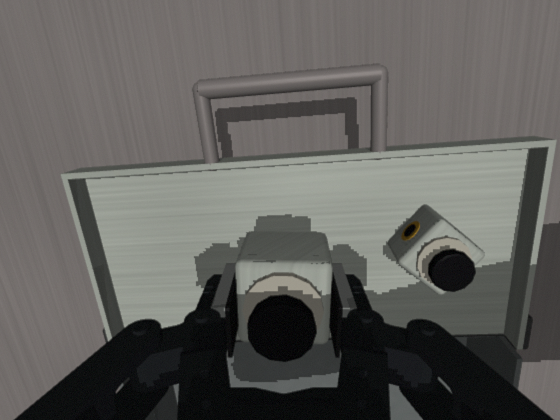

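Request:
{"op": "carry_out", "data": {
  "steps": [
    {"tx": 0.003,"ty": 0.027,"tz": 0.0,"yaw": 0},
    {"tx": 0,"ty": 0,"tz": 0.035,"yaw": 0},
    {"tx": 0,"ty": 0,"tz": 0.03,"yaw": 0},
    {"tx": 0,"ty": 0,"tz": 0,"yaw": 0}
  ]
}}

```text
time_s: 21.23
tcp_pos: [0.5621, 0.2194, 0.0906]
orientation: [0.034, 0.04, 0.999, -0.008]
contact_force: [-1.3, -1.1, -2.0]
opening: 0.0386
```

Request:
{"op": "carry_out", "data": {
  "steps": [
    {"tx": 0,"ty": 0,"tz": 0.004,"yaw": 0}
  ]
}}

```text
time_s: 21.32
tcp_pos: [0.5624, 0.2187, 0.0875]
orientation: [0.034, 0.041, 0.999, -0.008]
contact_force: [-0.6, -0.1, -0.6]
opening: 0.0389
```

Request:
{"op": "carry_out", "data": {
  "steps": [
    {"tx": 0,"ty": 0,"tz": 0.009,"yaw": 0},
    {"tx": 0,"ty": 0,"tz": 0.003,"yaw": 0}
  ]
}}

```text
time_s: 21.48
tcp_pos: [0.5637, 0.2173, 0.0769]
orientation: [0.035, 0.041, 0.999, -0.008]
contact_force: [0.1, -0.2, -1.5]
opening: 0.039
```

Request:
{"op": "carry_out", "data": {
  "steps": [
    {"tx": 0.0,"ty": 0,"tz": 0.0,"yaw": 0},
    {"tx": 0,"ty": 0,"tz": 0,"yaw": 0},
    {"tx": 0.0,"ty": 0,"tz": 0.0,"yaw": 0}
  ],
  "claw": -0.65
}}

```text
time_s: 21.73
tcp_pos: [0.5654, 0.2165, 0.0799]
orientation: [0.037, 0.042, 0.998, -0.008]
contact_force: [-0.3, -0.4, 0.6]
opening: 0.0704
```

Request:
{"op": "carry_out", "data": {
  "steps": [
    {"tx": 0.0,"ty": 0,"tz": -0.02,"yaw": 0},
    {"tx": 0,"ty": 0,"tz": -0.04,"yaw": 0},
    {"tx": 0,"ty": 0,"tz": -0.04,"yaw": 0}
  ]
}}

```text
time_s: 21.98
tcp_pos: [0.5542, 0.2171, 0.1751]
orientation: [0.031, 0.043, 0.999, -0.009]
contact_force: [1.5, -0.6, 0.7]
opening: 0.0703
```

Run:
```python
from h import *
shot('top','t14'); shot('wrist','w14')
go(.637,-.118,.15,146.6)
```

```text
t 22.08 p [0.5583 0.218  0.1826] F [ 0.3 -0.2  1. ] op 0.0709 x [-0.994  0.084 -0.075] z [ 0.074 -0.019 -0.997] q [ 0.17  0.01 -0.09  1.4  -0.03 -1.32]
TOOL [-0.104  -0.3276  0.0445] ang 175.16 yaw 0.4984 |d| 0.347
```

View pics/t14.png

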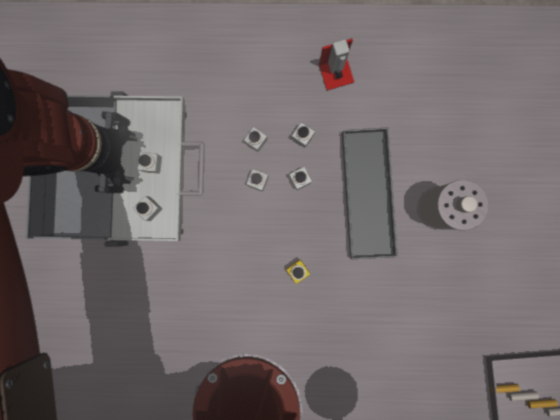

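View pics/w14.png

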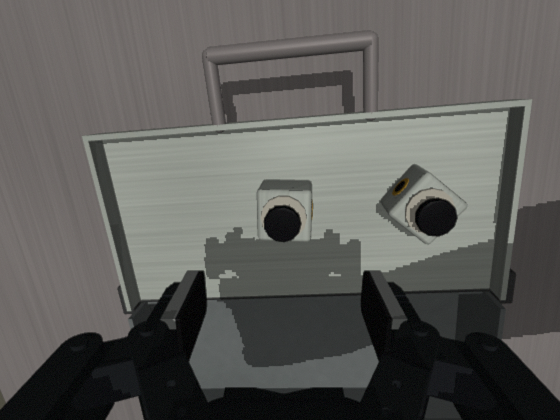

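Request:
{"op": "carry_out", "data": {
  "steps": [
    {"tx": -0.0104,"ty": -0.0328,"tz": 0.003,"yaw": 0},
    {"tx": -0.0104,"ty": -0.0328,"tz": 0.003,"yaw": 0},
    {"tx": -0.0104,"ty": -0.0328,"tz": 0.003,"yaw": 0},
    {"tx": -0.0104,"ty": -0.0328,"tz": 0.003,"yaw": 0},
    {"tx": -0.0104,"ty": -0.0328,"tz": 0.003,"yaw": 0},
    {"tx": -0.0104,"ty": -0.0328,"tz": 0.003,"yaw": 0},
    {"tx": -0.0104,"ty": -0.0328,"tz": 0.003,"yaw": 0},
    {"tx": -0.0104,"ty": -0.0328,"tz": 0.003,"yaw": 0},
    {"tx": -0.0104,"ty": -0.0328,"tz": 0.005,"yaw": 0},
    {"tx": -0.0104,"ty": -0.0328,"tz": 0.006,"yaw": 0},
    {"tx": 0,"ty": 0,"tz": 0,"yaw": 0.124},
    {"tx": 0,"ty": 0,"tz": 0,"yaw": 0.124}
  ]
}}

```text
time_s: 23.08
tcp_pos: [0.6473, -0.1345, 0.1727]
orientation: [0.051, 0.164, 0.985, -0.002]
contact_force: [0.1, 1.2, 0.0]
opening: 0.0706
```

Request:
{"op": "carry_out", "data": {
  "steps": [
    {"tx": 0,"ty": 0,"tz": 0,"yaw": 0.124},
    {"tx": 0,"ty": 0,"tz": 0,"yaw": 0.12},
    {"tx": 0,"ty": 0,"tz": 0,"yaw": 0}
  ]
}}

```text
time_s: 23.33
tcp_pos: [0.6481, -0.1376, 0.1738]
orientation: [0.052, 0.288, 0.956, 0.004]
contact_force: [0.3, 0.1, -0.1]
opening: 0.0703
```

Run:
```python
from h import *
shot('wrist','w15')
go(.6433,-.1198,.04,146.6)
print(w2px('w15',[[.642,-.1195,.054]]))
```

```text
t 23.38 p [ 0.6482 -0.1375  0.1739] F [0.1 0.6 0.1] op 0.0704 x [-0.833  0.545 -0.098] z [ 0.102 -0.023 -0.995] q [-0.42  0.15  0.04  1.36  0.02 -1.41]
TOOL [0.0268 0.0074 0.1323] ang 146.8 yaw 0.0034 |d| 0.135
[[314.68138162 212.24111805]]
```

View pics/w15.png

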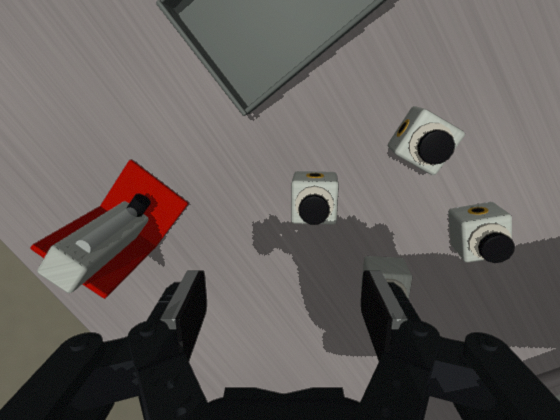

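Request:
{"op": "carry_out", "data": {
  "steps": [
    {"tx": 0.026,"ty": 0.007,"tz": 0.02,"yaw": 0},
    {"tx": 0,"ty": 0,"tz": 0.036,"yaw": 0},
    {"tx": 0,"ty": 0,"tz": 0.036,"yaw": 0},
    {"tx": 0,"ty": 0,"tz": 0.03,"yaw": 0},
    {"tx": 0,"ty": 0,"tz": 0,"yaw": 0}
  ]
}}

```text
time_s: 23.8
tcp_pos: [0.6463, -0.1206, 0.052]
orientation: [0.058, 0.272, 0.96, 0.002]
contact_force: [-1.6, 1.3, -1.4]
opening: 0.0704
```

Run:
```python
from h import *
arm.camera('top')
go(.6435,-.1198,.010,146.6)
```

```text
t 23.85 p [ 0.6472 -0.1209  0.0551] F [0.3 0.3 0.3] op 0.0706 x [-0.845  0.524 -0.112] z [ 0.114 -0.028 -0.993] q [-0.39  0.17 -0.16  1.13  0.02 -1.41]
TOOL [ 0.0087 -0.0027  0.0443] ang 148.2 yaw 0.028 |d| 0.045
```

Request:
{"op": "carry_out", "data": {
  "steps": [
    {"tx": 0.0085,"ty": -0.0025,"tz": 0.0,"yaw": 0.028},
    {"tx": 0,"ty": 0,"tz": 0.03,"yaw": 0},
    {"tx": 0,"ty": 0,"tz": 0.013,"yaw": 0}
  ]
}}

```text
time_s: 24.1
tcp_pos: [0.6485, -0.1214, 0.0207]
orientation: [0.064, 0.282, 0.957, 0.002]
contact_force: [0.2, 1.0, -0.9]
opening: 0.0702
```

Run:
```python
from h import *
arm.camera('top')
go(.6435,-.1198,.010,146.6)
```

```text
t 24.15 p [ 0.6487 -0.1214  0.0202] F [-0.4  0.4 -1.1] op 0.0706 x [-0.832  0.541 -0.122] z [ 0.124 -0.032 -0.992] q [-0.39  0.19 -0.2   1.05  0.02 -1.39]
TOOL [ 0.0064 -0.0019  0.0094] ang 146.98 yaw 0.0067 |d| 0.012
```

Request:
{"op": "carry_out", "data": {
  "steps": [
    {"tx": 0.005,"ty": -0.001,"tz": 0.009,"yaw": 0}
  ]
}}

```text
time_s: 24.23
tcp_pos: [0.6473, -0.1208, 0.0139]
orientation: [0.067, 0.282, 0.957, 0.002]
contact_force: [0.2, -0.2, 0.8]
opening: 0.0708
```

Request:
{"op": "carry_out", "data": {
  "steps": [
    {"tx": 0.0,"ty": 0,"tz": 0.0,"yaw": 0},
    {"tx": 0,"ty": 0,"tz": 0,"yaw": 0},
    {"tx": 0,"ty": 0,"tz": 0,"yaw": 0},
    {"tx": 0,"ty": 0,"tz": 0,"yaw": 0}
  ],
  "claw": 1
}}

```text
time_s: 24.57
tcp_pos: [0.6479, -0.1209, 0.0171]
orientation: [0.068, 0.281, 0.957, 0.002]
contact_force: [0.1, -0.3, -1.3]
opening: 0.0394
```

Request:
{"op": "carry_out", "data": {
  "steps": [
    {"tx": 0.0,"ty": 0,"tz": -0.015,"yaw": 0},
    {"tx": 0,"ty": 0,"tz": -0.035,"yaw": 0},
    {"tx": 0,"ty": 0,"tz": -0.035,"yaw": 0},
    {"tx": 0,"ty": 0,"tz": -0.035,"yaw": 0},
    {"tx": 0,"ty": 0,"tz": -0.01,"yaw": 0}
  ]
}}

```text
time_s: 24.98
tcp_pos: [0.6271, -0.115, 0.1471]
orientation: [0.063, 0.28, 0.958, 0.002]
contact_force: [0.9, -0.5, 0.4]
opening: 0.0398
```

Run:
```python
from h import *
go(.645,.22,.15)
```

```text
t 24.98 p [ 0.6271 -0.115   0.1471] F [ 0.9 -0.5  0.4] op 0.0398 x [-0.835  0.537 -0.12 ] z [ 0.122 -0.031 -0.992] q [-0.39  0.05 -0.12  1.28  0.02 -1.4 ]
TOOL [ 0.1647  0.2921 -0.0113] ang 147.24 yaw None |d| 0.335
```

Request:
{"op": "carry_out", "data": {
  "steps": [
    {"tx": 0.0165,"ty": 0.0292,"tz": -0.001,"yaw": 0},
    {"tx": 0.0165,"ty": 0.0292,"tz": -0.001,"yaw": 0},
    {"tx": 0.0165,"ty": 0.0292,"tz": -0.001,"yaw": 0},
    {"tx": 0.0165,"ty": 0.0292,"tz": -0.001,"yaw": 0},
    {"tx": 0.0165,"ty": 0.0292,"tz": -0.001,"yaw": 0},
    {"tx": 0.0165,"ty": 0.0292,"tz": -0.001,"yaw": 0},
    {"tx": 0.0165,"ty": 0.0292,"tz": -0.001,"yaw": 0},
    {"tx": 0.0165,"ty": 0.0292,"tz": -0.001,"yaw": 0},
    {"tx": 0.0165,"ty": 0.0292,"tz": -0.001,"yaw": 0},
    {"tx": 0,"ty": 0,"tz": 0,"yaw": 0}
  ]
}}

```text
time_s: 25.82
tcp_pos: [0.647, 0.1962, 0.1527]
orientation: [0.068, 0.283, 0.957, 0.002]
contact_force: [-0.2, 0.6, -0.4]
opening: 0.0397
```

Run:
```python
from h import *
shot('wrist','w16')
go(.645,.22,.085)
```

```text
t 25.87 p [0.647  0.1941 0.1525] F [-1.   0.2 -2.6] op 0.0395 x [-0.83   0.542 -0.13 ] z [ 0.132 -0.037 -0.991] q [ 0.12  0.18  0.03  1.29 -0.05 -0.88]
TOOL [0.0245 0.0179 0.0656] ang 146.85 yaw None |d| 0.072
```

View pics/w16.png

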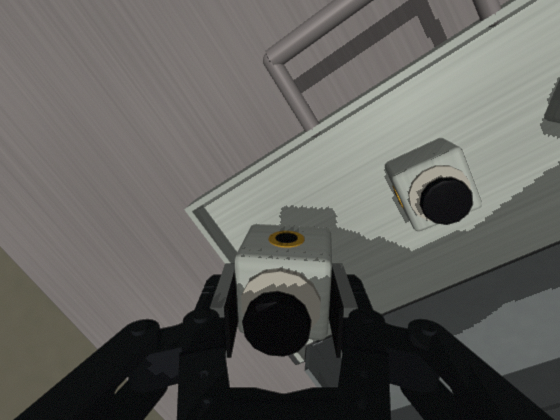

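Request:
{"op": "carry_out", "data": {
  "steps": [
    {"tx": 0.025,"ty": 0.017,"tz": 0.0,"yaw": 0},
    {"tx": 0,"ty": 0,"tz": 0.033,"yaw": 0},
    {"tx": 0,"ty": 0,"tz": 0.025,"yaw": 0}
  ]
}}

```text
time_s: 26.12
tcp_pos: [0.6467, 0.221, 0.0971]
orientation: [0.073, 0.283, 0.956, 0.003]
contact_force: [-0.8, -1.3, -2.4]
opening: 0.0396
```

Run:
```python
from h import *
arm.camera('top')
go(.645,.22,.079)
```

```text
t 26.17 p [0.6449 0.2207 0.0921] F [-2.7 -0.1 -6.6] op 0.039 x [-0.83   0.542 -0.134] z [ 0.136 -0.036 -0.99 ] q [ 0.16  0.21 -0.04  1.19 -0.06 -0.83]
TOOL [ 0.0013 -0.0011  0.013 ] ang 146.88 yaw None |d| 0.013
```

Request:
{"op": "carry_out", "data": {
  "steps": [
    {"tx": 0.001,"ty": -0.001,"tz": 0.009,"yaw": 0},
    {"tx": 0,"ty": 0,"tz": 0.004,"yaw": 0}
  ]
}}

```text
time_s: 26.33
tcp_pos: [0.6444, 0.2185, 0.0772]
orientation: [0.069, 0.283, 0.957, 0.001]
contact_force: [-0.5, -0.1, -3.3]
opening: 0.0395
```

Request:
{"op": "carry_out", "data": {
  "steps": [
    {"tx": 0.0,"ty": 0,"tz": 0.0,"yaw": 0},
    {"tx": 0,"ty": 0,"tz": 0,"yaw": 0},
    {"tx": 0.0,"ty": 0,"tz": 0.0,"yaw": 0}
  ],
  "claw": -0.65
}}

```text
time_s: 26.58
tcp_pos: [0.6456, 0.2168, 0.0792]
orientation: [0.07, 0.284, 0.956, 0.001]
contact_force: [-0.0, 0.5, 0.7]
opening: 0.0699
```

Request:
{"op": "carry_out", "data": {
  "steps": [
    {"tx": 0.0,"ty": 0,"tz": -0.02,"yaw": 0},
    {"tx": 0,"ty": 0,"tz": -0.04,"yaw": 0},
    {"tx": 0,"ty": 0,"tz": -0.04,"yaw": 0}
  ]
}}

```text
time_s: 26.83
tcp_pos: [0.6289, 0.2186, 0.1742]
orientation: [0.065, 0.285, 0.956, -0.001]
contact_force: [0.7, 0.3, 0.4]
opening: 0.0701
```

Run:
```python
from h import *
shot('top','t17'); shot('wrist','w17')
go(.52,-.09,.17,117)
```

```text
t 26.93 p [0.633  0.2197 0.1827] F [ 0.4 -0.1  0.5] op 0.0703 x [-0.827  0.545 -0.136] z [ 0.138 -0.037 -0.99 ] q [ 0.17  0.15  0.05  1.34 -0.06 -0.83]
TOOL [-0.0737 -0.3215  0.0085] ang 146.61 yaw 0.5168 |d| 0.33
```

View pics/t17.png

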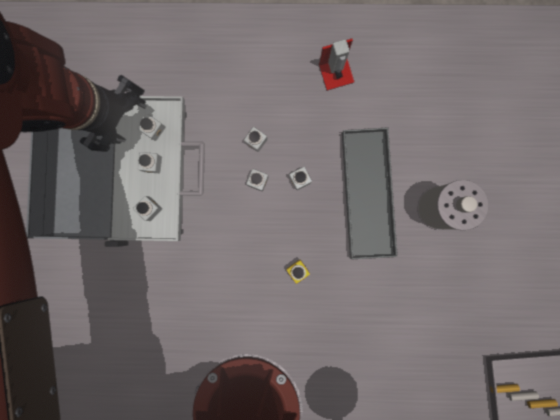

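View pics/w17.png

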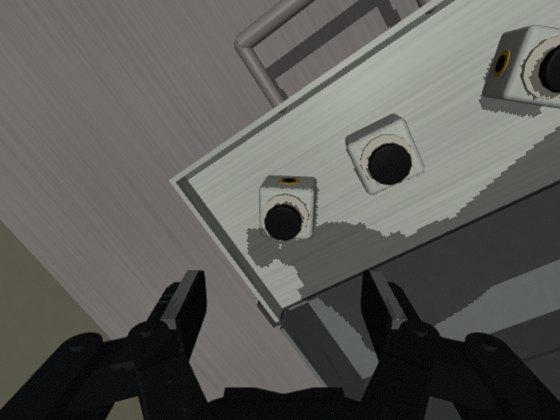

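Run:
```python
from h import *
go(.40,.03,.15,159.7)
```

```text
t 26.93 p [0.633  0.2197 0.1827] F [ 0.4 -0.1  0.5] op 0.0703 x [-0.827  0.545 -0.136] z [ 0.138 -0.037 -0.99 ] q [ 0.17  0.15  0.05  1.34 -0.06 -0.83]
TOOL [ 0.0937 -0.2873  0.0073] ang 146.61 yaw -0.2285 |d| 0.302
```

Request:
{"op": "carry_out", "data": {
  "steps": [
    {"tx": 0.0105,"ty": -0.032,"tz": 0.001,"yaw": 0},
    {"tx": 0.0105,"ty": -0.032,"tz": 0.001,"yaw": 0},
    {"tx": 0.0105,"ty": -0.032,"tz": 0.001,"yaw": 0},
    {"tx": 0.0105,"ty": -0.032,"tz": 0.001,"yaw": 0},
    {"tx": 0.0105,"ty": -0.032,"tz": 0.001,"yaw": 0},
    {"tx": 0.0105,"ty": -0.032,"tz": 0.001,"yaw": 0},
    {"tx": 0.0105,"ty": -0.032,"tz": 0.001,"yaw": 0},
    {"tx": 0.0105,"ty": -0.032,"tz": 0.001,"yaw": 0},
    {"tx": 0.0105,"ty": -0.032,"tz": 0.001,"yaw": 0}
  ]
}}

```text
time_s: 27.68
tcp_pos: [0.402, 0.0254, 0.1549]
orientation: [0.084, 0.282, 0.956, 0.005]
contact_force: [-0.4, 0.3, 0.5]
opening: 0.0703
```

Run:
```python
from h import *
go(.34,.03,.15,159.7)
```

```text
t 27.68 p [0.402  0.0254 0.1549] F [-0.4  0.3  0.5] op 0.0703 x [-0.826  0.541 -0.157] z [ 0.163 -0.038 -0.986] q [-0.27 -0.8  -0.78  1.43  0.01 -1.27]
TOOL [ 0.0545 -0.0299 -0.0055] ang 146.81 yaw -0.2249 |d| 0.062
```

Request:
{"op": "carry_out", "data": {
  "steps": [
    {"tx": 0.011,"ty": -0.006,"tz": 0.0,"yaw": -0.11},
    {"tx": 0.011,"ty": -0.006,"tz": 0.0,"yaw": -0.11},
    {"tx": 0.011,"ty": -0.005,"tz": 0.0,"yaw": 0},
    {"tx": 0.011,"ty": -0.005,"tz": 0.0,"yaw": 0},
    {"tx": 0.011,"ty": -0.005,"tz": 0.0,"yaw": 0},
    {"tx": 0.011,"ty": -0.005,"tz": 0.0,"yaw": 0}
  ]
}}

```text
time_s: 28.18
tcp_pos: [0.369, 0.0228, 0.149]
orientation: [0.056, 0.18, 0.982, -0.01]
contact_force: [-1.0, 1.4, -0.3]
opening: 0.0705
```

Run:
```python
from h import *
s,r=st();print(s['q'][1])
```

```text
t 28.18 p [0.369  0.0228 0.149 ] F [-1.   1.4 -0.3] op 0.0705 x [-0.929  0.353 -0.113] z [ 0.107 -0.039 -0.994] q [-0.29 -0.84 -0.8   1.5  -0.01 -1.5 ]
-0.8414989445259602
```

Request:
{"op": "carry_out", "data": {
  "steps": [
    {"tx": 0.013,"ty": -0.005,"tz": 0.0,"yaw": 0},
    {"tx": 0.013,"ty": -0.005,"tz": 0.0,"yaw": 0},
    {"tx": 0.013,"ty": -0.005,"tz": 0.0,"yaw": 0},
    {"tx": 0.013,"ty": -0.005,"tz": 0.0,"yaw": 0},
    {"tx": 0.013,"ty": -0.005,"tz": 0.0,"yaw": 0},
    {"tx": 0.013,"ty": -0.005,"tz": 0.0,"yaw": 0},
    {"tx": 0.013,"ty": -0.005,"tz": 0.0,"yaw": 0}
  ]
}}

```text
time_s: 28.77
tcp_pos: [0.3343, 0.0322, 0.1519]
orientation: [0.018, 0.183, 0.983, -0.017]
contact_force: [-0.7, -0.1, 0.0]
opening: 0.0703
```

Run:
```python
from h import *
s,r=st();print(s['q'][1])
go(.53,-.015,.13,159.7)
```

```text
t 28.77 p [0.3343 0.0322 0.1519] F [-0.7 -0.1  0. ] op 0.0703 x [-0.933  0.358 -0.042] z [ 0.029 -0.04  -0.999] q [-0.27 -0.84 -0.79  1.58 -0.03 -1.47]
-0.8406452033751882
t 28.77 p [0.3343 0.0322 0.1519] F [-0.7 -0.1  0. ] op 0.0703 x [-0.933  0.358 -0.042] z [ 0.029 -0.04  -0.999] q [-0.27 -0.84 -0.79  1.58 -0.03 -1.47]
TOOL [-0.1985  0.0269  0.0295] ang 158.99 yaw -0.0123 |d| 0.202
```

Now to C.

Request:
{"op": "carry_out", "data": {
  "steps": [
    {"tx": -0.033,"ty": 0.0045,"tz": 0.003,"yaw": -0.01},
    {"tx": -0.033,"ty": 0.0045,"tz": 0.003,"yaw": 0},
    {"tx": -0.033,"ty": 0.0045,"tz": 0.005,"yaw": 0},
    {"tx": -0.033,"ty": 0.0045,"tz": 0.005,"yaw": 0},
    {"tx": -0.033,"ty": 0.0045,"tz": 0.005,"yaw": 0},
    {"tx": -0.033,"ty": 0.0045,"tz": 0.005,"yaw": 0}
  ]
}}

```text
time_s: 29.27
tcp_pos: [0.5354, -0.0124, 0.1386]
orientation: [0.023, 0.176, 0.984, -0.018]
contact_force: [-1.0, 0.2, 1.2]
opening: 0.07
```

Run:
```python
from h import *
shot('wrist','w18')
go(.535,-.016,.04,159.7)
print(w2px('w18',[[.5342,-.016,.054]]))
```

```text
t 29.32 p [ 0.5389 -0.0141  0.1344] F [ 2.  -2.4 -0. ] op 0.0704 x [-0.936  0.348 -0.048] z [ 0.035 -0.043 -0.998] q [-0.25 -0.13 -0.31  1.34 -0.03 -1.46]
TOOL [ 0.0075 -0.0005  0.0942] ang 159.63 yaw -0.0012 |d| 0.095
[[287.18705175 215.8171574 ]]
```

View pics/w18.png

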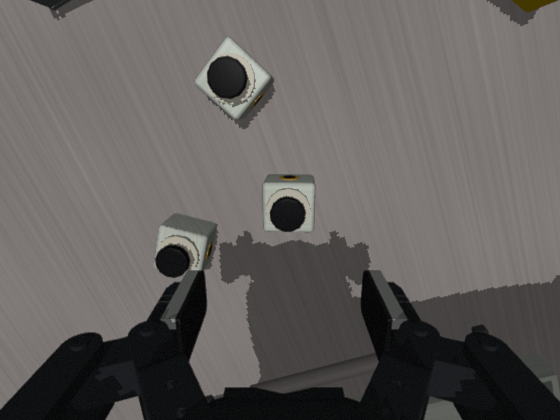

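Request:
{"op": "carry_out", "data": {
  "steps": [
    {"tx": 0.0075,"ty": 0,"tz": 0.025,"yaw": 0},
    {"tx": 0,"ty": 0,"tz": 0.035,"yaw": 0},
    {"tx": 0,"ty": 0,"tz": 0.025,"yaw": 0}
  ]
}}

```text
time_s: 29.57
tcp_pos: [0.5394, -0.0164, 0.0484]
orientation: [0.022, 0.177, 0.984, -0.019]
contact_force: [0.3, 0.7, -0.8]
opening: 0.0699
```

Run:
```python
from h import *
arm.camera('top')
go(.535,-.0165,.010,159.7)
```

```text
t 29.62 p [ 0.5365 -0.0158  0.0436] F [-3.  -0.5 -4.8] op 0.0706 x [-0.936  0.348 -0.043] z [ 0.03  -0.043 -0.999] q [-0.25 -0.08 -0.43  1.18 -0.03 -1.47]
TOOL [ 0.0026 -0.0002  0.0335] ang 159.59 yaw -0.002 |d| 0.034
```

Request:
{"op": "carry_out", "data": {
  "steps": [
    {"tx": 0.0025,"ty": 0,"tz": 0.02,"yaw": 0},
    {"tx": 0,"ty": 0,"tz": 0.013,"yaw": 0}
  ]
}}

```text
time_s: 29.78
tcp_pos: [0.5345, -0.016, 0.01]
orientation: [0.018, 0.177, 0.984, -0.018]
contact_force: [-0.6, -0.9, -0.0]
opening: 0.0707
```

Request:
{"op": "carry_out", "data": {
  "steps": [
    {"tx": 0.0,"ty": 0,"tz": 0.0,"yaw": 0},
    {"tx": 0,"ty": 0,"tz": 0,"yaw": 0},
    {"tx": 0,"ty": 0,"tz": 0,"yaw": 0},
    {"tx": 0,"ty": 0,"tz": 0,"yaw": 0}
  ],
  "claw": 1
}}

```text
time_s: 30.12
tcp_pos: [0.5343, -0.0158, 0.0116]
orientation: [0.017, 0.177, 0.984, -0.018]
contact_force: [-0.4, 0.5, -2.7]
opening: 0.0394
```

Request:
{"op": "carry_out", "data": {
  "steps": [
    {"tx": 0.0,"ty": 0,"tz": -0.015,"yaw": 0},
    {"tx": 0,"ty": 0,"tz": -0.035,"yaw": 0},
    {"tx": 0,"ty": 0,"tz": -0.035,"yaw": 0},
    {"tx": 0,"ty": 0,"tz": -0.01,"yaw": 0}
  ]
}}

```text
time_s: 30.45
tcp_pos: [0.53, -0.0112, 0.1104]
orientation: [0.016, 0.177, 0.984, -0.018]
contact_force: [0.3, -0.6, -0.7]
opening: 0.0392
```

Run:
```python
from h import *
go(.42,-.278,.11)
```

```text
t 30.45 p [ 0.53   -0.0112  0.1104] F [ 0.3 -0.6 -0.7] op 0.0392 x [-0.937  0.349 -0.037] z [ 0.024 -0.041 -0.999] q [-0.25 -0.13 -0.36  1.31 -0.03 -1.46]
TOOL [ 0.01   -0.2883  0.0088] ang 159.58 yaw None |d| 0.289
```

Request:
{"op": "carry_out", "data": {
  "steps": [
    {"tx": 0.0012,"ty": -0.036,"tz": 0.0,"yaw": 0},
    {"tx": 0.0012,"ty": -0.036,"tz": 0.0,"yaw": 0},
    {"tx": 0.0012,"ty": -0.036,"tz": 0.0,"yaw": 0},
    {"tx": 0.0012,"ty": -0.036,"tz": 0.0,"yaw": 0},
    {"tx": 0.0012,"ty": -0.036,"tz": 0.0,"yaw": 0},
    {"tx": 0.0012,"ty": -0.036,"tz": 0.0,"yaw": 0},
    {"tx": 0.0012,"ty": -0.036,"tz": 0.0,"yaw": 0},
    {"tx": 0,"ty": 0,"tz": 0,"yaw": 0}
  ]
}}

```text
time_s: 31.12
tcp_pos: [0.4365, -0.2543, 0.1308]
orientation: [0.026, 0.173, 0.984, -0.022]
contact_force: [0.2, 0.3, -0.9]
opening: 0.0387
```

Run:
```python
from h import *
shot('wrist','w19')
go(.42,-.278,.05)
```

```text
t 31.17 p [ 0.4372 -0.2522  0.1308] F [-0.1 -0.2 -1.8] op 0.039 x [-0.939  0.34  -0.058] z [ 0.043 -0.05  -0.998] q [-0.78 -0.27 -0.44  1.33 -0.01 -2.  ]
TOOL [ 0.0121 -0.0275  0.0811] ang 160.11 yaw None |d| 0.087
```

View pics/w19.png

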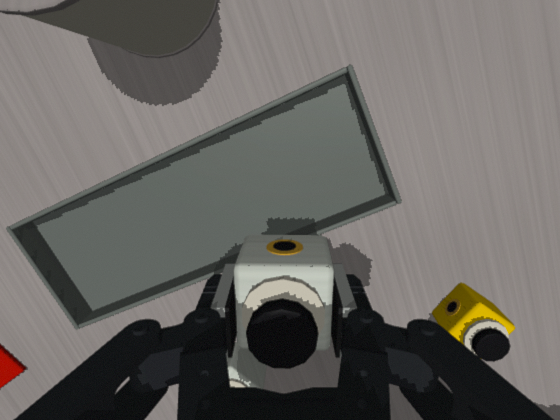

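Request:
{"op": "carry_out", "data": {
  "steps": [
    {"tx": 0.012,"ty": -0.028,"tz": 0.0,"yaw": 0},
    {"tx": 0,"ty": 0,"tz": 0.03,"yaw": 0},
    {"tx": 0,"ty": 0,"tz": 0.03,"yaw": 0},
    {"tx": 0,"ty": 0,"tz": 0.015,"yaw": 0}
  ]
}}

```text
time_s: 31.5
tcp_pos: [0.4225, -0.282, 0.061]
orientation: [0.031, 0.174, 0.984, -0.024]
contact_force: [-0.7, 0.9, -2.7]
opening: 0.039
```

Run:
```python
from h import *
arm.camera('top')
go(.42,-.279,.024)
```

```text
t 31.55 p [ 0.4217 -0.2807  0.0587] F [-0.7  1.8 -4.7] op 0.0393 x [-0.938  0.34  -0.066] z [ 0.05  -0.056 -0.997] q [-0.85 -0.24 -0.55  1.19  0.   -2.07]
TOOL [0.0045 0.0023 0.0344] ang 160.07 yaw None |d| 0.035
```

Request:
{"op": "carry_out", "data": {
  "steps": [
    {"tx": 0.003,"ty": 0.002,"tz": 0.02,"yaw": 0},
    {"tx": 0,"ty": 0,"tz": 0.012,"yaw": 0},
    {"tx": 0,"ty": 0,"tz": 0,"yaw": 0}
  ]
}}

```text
time_s: 31.8
tcp_pos: [0.4223, -0.2779, 0.0264]
orientation: [0.03, 0.172, 0.984, -0.023]
contact_force: [-0.4, -0.2, -1.8]
opening: 0.0393
```

Request:
{"op": "carry_out", "data": {
  "steps": [
    {"tx": 0,"ty": 0,"tz": 0.006,"yaw": 0}
  ]
}}

```text
time_s: 31.88
tcp_pos: [0.4235, -0.2783, 0.0218]
orientation: [0.03, 0.172, 0.984, -0.023]
contact_force: [0.4, -0.3, -1.3]
opening: 0.0389
```

Request:
{"op": "carry_out", "data": {
  "steps": [
    {"tx": 0.0,"ty": 0,"tz": 0.0,"yaw": 0},
    {"tx": 0,"ty": 0,"tz": 0,"yaw": 0},
    {"tx": 0.0,"ty": 0,"tz": 0.0,"yaw": 0}
  ],
  "claw": -0.65
}}

```text
time_s: 32.13
tcp_pos: [0.4249, -0.2788, 0.0239]
orientation: [0.031, 0.171, 0.984, -0.024]
contact_force: [-0.1, -0.5, -0.5]
opening: 0.0702
```

Request:
{"op": "carry_out", "data": {
  "steps": [
    {"tx": 0.0,"ty": 0,"tz": -0.02,"yaw": 0},
    {"tx": 0,"ty": 0,"tz": -0.04,"yaw": 0},
    {"tx": 0,"ty": 0,"tz": -0.04,"yaw": 0},
    {"tx": 0,"ty": 0,"tz": -0.02,"yaw": 0}
  ]
}}

```text
time_s: 32.47
tcp_pos: [0.4167, -0.2699, 0.1457]
orientation: [0.029, 0.172, 0.985, -0.022]
contact_force: [0.0, -1.7, -0.1]
opening: 0.0704
```

Run:
```python
from h import *
shot('top','t20'); shot('wrist','w20')
go(.62,-.02,.14,145.8)
```

```text
t 32.57 p [ 0.4178 -0.2711  0.1463] F [ 0.5 -0.2  0.3] op 0.0706 x [-0.939  0.336 -0.068] z [ 0.052 -0.057 -0.997] q [-0.84 -0.32 -0.45  1.36  0.   -2.07]
TOOL [-0.1051  0.3048  0.0026] ang 160.31 yaw 0.2532 |d| 0.322
```

View pics/w20.png

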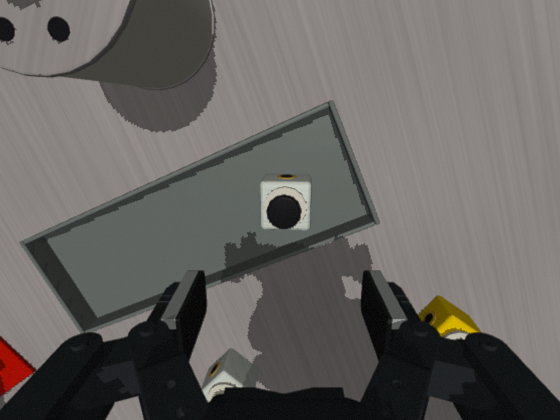

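View pics/t20.png

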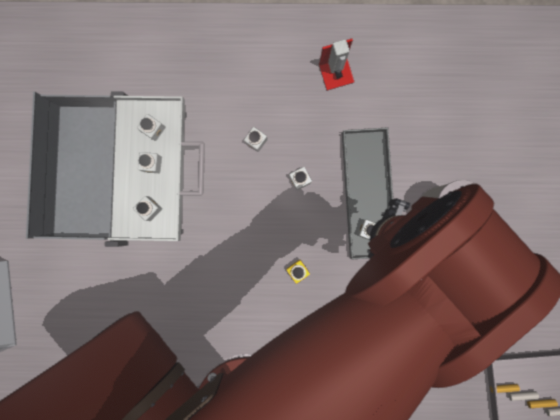

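Request:
{"op": "carry_out", "data": {
  "steps": [
    {"tx": -0.0105,"ty": 0.0305,"tz": 0.0,"yaw": 0},
    {"tx": -0.0105,"ty": 0.0305,"tz": 0.0,"yaw": 0},
    {"tx": -0.0105,"ty": 0.0305,"tz": 0.0,"yaw": 0},
    {"tx": -0.0105,"ty": 0.0305,"tz": 0.0,"yaw": 0},
    {"tx": -0.0105,"ty": 0.0305,"tz": 0.0,"yaw": 0},
    {"tx": -0.0105,"ty": 0.0305,"tz": 0.0,"yaw": 0},
    {"tx": -0.0105,"ty": 0.0305,"tz": 0.0,"yaw": 0},
    {"tx": -0.0105,"ty": 0.0305,"tz": 0.0,"yaw": 0},
    {"tx": -0.0105,"ty": 0.0305,"tz": 0.0,"yaw": 0},
    {"tx": 0,"ty": 0,"tz": 0,"yaw": 0.124},
    {"tx": 0,"ty": 0,"tz": 0,"yaw": 0.124},
    {"tx": 0,"ty": 0,"tz": 0,"yaw": 0}
  ]
}}

```text
time_s: 33.57
tcp_pos: [0.6112, -0.0359, 0.1431]
orientation: [0.038, 0.298, 0.953, -0.021]
contact_force: [-0.7, -0.5, 0.1]
opening: 0.0703
```

Run:
```python
from h import *
shot('wrist','w21')
go(.631,-.0105,.04,145.8)
print(w2px('w21',[[.6295,-.0098,.054]]))
```

```text
t 33.62 p [ 0.611  -0.0362  0.1431] F [ 0.3  0.3 -1.2] op 0.0704 x [-0.823  0.562 -0.084] z [ 0.059 -0.063 -0.996] q [-0.25  0.06 -0.12  1.33 -0.05 -1.22]
TOOL [0.0067 0.0344 0.1022] ang 145.65 yaw -0.0026 |d| 0.108
[[291.45441718 258.17496429]]
```

View pics/w21.png

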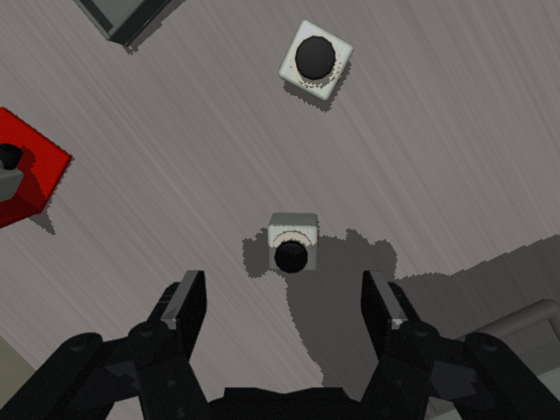

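Request:
{"op": "carry_out", "data": {
  "steps": [
    {"tx": 0.0065,"ty": 0.034,"tz": 0.01,"yaw": 0},
    {"tx": 0,"ty": 0,"tz": 0.035,"yaw": 0},
    {"tx": 0,"ty": 0,"tz": 0.035,"yaw": 0}
  ]
}}

```text
time_s: 33.87
tcp_pos: [0.6359, -0.011, 0.0696]
orientation: [0.045, 0.29, 0.956, -0.021]
contact_force: [0.9, -0.4, -0.6]
opening: 0.0708
```

Run:
```python
from h import *
shot('wrist','w22')
go(.631,-.0108,.011,145.8)
```

```text
t 33.92 p [ 0.6324 -0.0105  0.0615] F [-3.1  0.5 -6.2] op 0.0703 x [-0.829  0.552 -0.09 ] z [ 0.065 -0.064 -0.996] q [-0.2   0.15 -0.16  1.18 -0.05 -1.18]
TOOL [ 0.0055 -0.0001  0.0502] ang 146.32 yaw 0.0091 |d| 0.051
```

Request:
{"op": "carry_out", "data": {
  "steps": [
    {"tx": 0.005,"ty": 0,"tz": 0.018,"yaw": 0.008},
    {"tx": 0,"ty": 0,"tz": 0.02,"yaw": 0},
    {"tx": 0,"ty": 0,"tz": 0.01,"yaw": 0}
  ]
}}

```text
time_s: 34.17
tcp_pos: [0.63, -0.0121, 0.012]
orientation: [0.04, 0.289, 0.956, -0.022]
contact_force: [-0.4, 0.0, -0.2]
opening: 0.0704
```

Request:
{"op": "carry_out", "data": {
  "steps": [
    {"tx": 0.0,"ty": 0,"tz": 0.0,"yaw": 0},
    {"tx": 0,"ty": 0,"tz": 0,"yaw": 0},
    {"tx": 0,"ty": 0,"tz": 0,"yaw": 0},
    {"tx": 0,"ty": 0,"tz": 0,"yaw": 0}
  ],
  "claw": 1
}}

```text
time_s: 34.5
tcp_pos: [0.6293, -0.0135, 0.0137]
orientation: [0.039, 0.287, 0.957, -0.022]
contact_force: [0.0, 0.4, -1.0]
opening: 0.0392
```

Request:
{"op": "carry_out", "data": {
  "steps": [
    {"tx": 0.0,"ty": 0,"tz": -0.015,"yaw": 0},
    {"tx": 0,"ty": 0,"tz": -0.035,"yaw": 0},
    {"tx": 0,"ty": 0,"tz": -0.035,"yaw": 0},
    {"tx": 0,"ty": 0,"tz": -0.01,"yaw": 0}
  ]
}}

```text
time_s: 34.83
tcp_pos: [0.6215, -0.0073, 0.1114]
orientation: [0.037, 0.287, 0.957, -0.022]
contact_force: [1.4, -0.4, -0.9]
opening: 0.0394
```

Run:
```python
from h import *
go(.51,-.27,.11)
```

```text
t 34.83 p [ 0.6215 -0.0073  0.1114] F [ 1.4 -0.4 -0.9] op 0.0394 x [-0.833  0.547 -0.084] z [ 0.058 -0.063 -0.996] q [-0.2   0.1  -0.13  1.27 -0.05 -1.19]
TOOL [-0.0508 -0.2805  0.0115] ang 146.68 yaw None |d| 0.285
```

Request:
{"op": "carry_out", "data": {
  "steps": [
    {"tx": -0.0064,"ty": -0.035,"tz": 0.0,"yaw": 0},
    {"tx": -0.0064,"ty": -0.035,"tz": 0.0,"yaw": 0},
    {"tx": -0.0064,"ty": -0.035,"tz": 0.0,"yaw": 0},
    {"tx": -0.0064,"ty": -0.035,"tz": 0.0,"yaw": 0},
    {"tx": -0.0064,"ty": -0.035,"tz": 0.0,"yaw": 0},
    {"tx": -0.0064,"ty": -0.035,"tz": 0.0,"yaw": 0},
    {"tx": -0.0064,"ty": -0.035,"tz": 0.0,"yaw": 0},
    {"tx": 0,"ty": 0,"tz": 0,"yaw": 0}
  ]
}}

```text
time_s: 35.5
tcp_pos: [0.5266, -0.2457, 0.1332]
orientation: [0.047, 0.282, 0.958, -0.023]
contact_force: [-1.1, 0.3, -0.7]
opening: 0.0396
```

Run:
```python
from h import *
shot('wrist','w23')
go(.51,-.272,.11)
```

```text
t 35.55 p [ 0.5274 -0.2436  0.1332] F [-0.4 -0.3 -1.1] op 0.0396 x [-0.837  0.537 -0.103] z [ 0.078 -0.07  -0.995] q [-0.65 -0.08 -0.27  1.28 -0.01 -1.65]
TOOL [ 0.0017 -0.0328  0.0237] ang 147.3 yaw None |d| 0.041
```

View pics/w23.png

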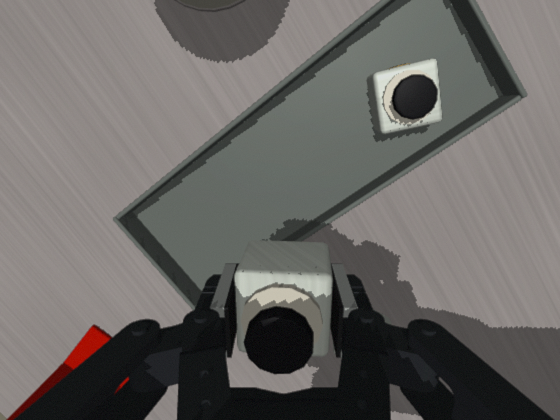

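Request:
{"op": "carry_out", "data": {
  "steps": [
    {"tx": 0.002,"ty": -0.033,"tz": 0.02,"yaw": 0},
    {"tx": 0,"ty": 0,"tz": 0.03,"yaw": 0},
    {"tx": 0,"ty": 0,"tz": 0.025,"yaw": 0}
  ]
}}

```text
time_s: 35.8
tcp_pos: [0.5177, -0.2798, 0.0659]
orientation: [0.054, 0.281, 0.958, -0.025]
contact_force: [0.3, 1.0, -1.1]
opening: 0.0394
```

Run:
```python
from h import *
arm.camera('top')
go(.512,-.273,.024)
```

```text
t 35.85 p [ 0.5158 -0.2784  0.0606] F [-2.9  0.5 -5.9] op 0.0397 x [-0.837  0.536 -0.111] z [ 0.084 -0.075 -0.994] q [-0.72 -0.04 -0.37  1.13 -0.   -1.72]
TOOL [0.0102 0.0032 0.0356] ang 147.33 yaw None |d| 0.037
```

Request:
{"op": "carry_out", "data": {
  "steps": [
    {"tx": 0.006,"ty": 0.004,"tz": 0.02,"yaw": 0},
    {"tx": 0,"ty": 0,"tz": 0.012,"yaw": 0},
    {"tx": 0,"ty": 0,"tz": 0.003,"yaw": 0}
  ]
}}

```text
time_s: 36.1
tcp_pos: [0.5165, -0.2726, 0.0243]
orientation: [0.051, 0.28, 0.958, -0.024]
contact_force: [-0.1, 0.1, -1.4]
opening: 0.0395
```

Run:
```python
from h import *
arm.camera('top')
go(.512,-.273,.022)
```

```text
t 36.15 p [ 0.5162 -0.2723  0.0242] F [-0.   1.2 -2.5] op 0.0392 x [-0.838  0.535 -0.109] z [ 0.083 -0.073 -0.994] q [-0.71 -0.02 -0.41  1.06 -0.   -1.71]
TOOL [ 0.0034 -0.0028  0.0019] ang 147.45 yaw None |d| 0.005
```

Request:
{"op": "carry_out", "data": {
  "steps": [
    {"tx": 0.0,"ty": 0,"tz": 0.0,"yaw": 0},
    {"tx": 0,"ty": 0,"tz": 0,"yaw": 0},
    {"tx": 0.0,"ty": 0,"tz": 0.0,"yaw": 0}
  ],
  "claw": -0.65
}}

```text
time_s: 36.4
tcp_pos: [0.5185, -0.2729, 0.0281]
orientation: [0.052, 0.279, 0.958, -0.024]
contact_force: [0.4, 0.7, 0.0]
opening: 0.0705
```

Request:
{"op": "carry_out", "data": {
  "steps": [
    {"tx": 0.0,"ty": 0,"tz": -0.02,"yaw": 0},
    {"tx": 0,"ty": 0,"tz": -0.04,"yaw": 0},
    {"tx": 0,"ty": 0,"tz": -0.04,"yaw": 0},
    {"tx": 0,"ty": 0,"tz": -0.02,"yaw": 0}
  ]
}}

```text
time_s: 36.73
tcp_pos: [0.5066, -0.2623, 0.1502]
orientation: [0.05, 0.279, 0.959, -0.023]
contact_force: [0.7, -0.8, -0.6]
opening: 0.0705
```

Run:
```python
from h import *
shot('top','t24'); shot('wrist','w24')
go(.535,-.12,.14,207.7)
```

```text
t 36.83 p [ 0.5079 -0.2634  0.1511] F [ 0.1 -0.2  0.2] op 0.0704 x [-0.839  0.533 -0.113] z [ 0.086 -0.075 -0.993] q [-0.71 -0.13 -0.29  1.3  -0.   -1.71]
TOOL [0.0549 0.1356 0.0026] ang 147.57 yaw -1.0494 |d| 0.146
```

View pics/w24.png

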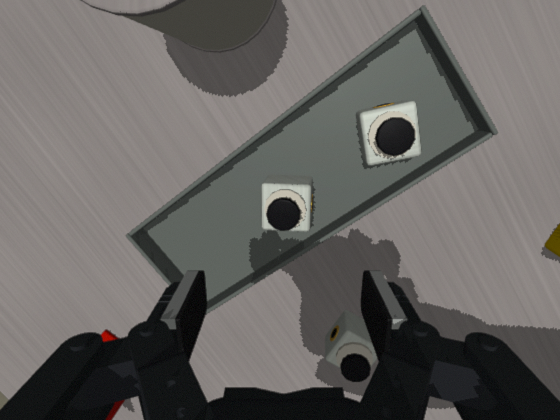

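Request:
{"op": "carry_out", "data": {
  "steps": [
    {"tx": 0.0137,"ty": 0.034,"tz": 0.0,"yaw": 0},
    {"tx": 0.0137,"ty": 0.034,"tz": 0.0,"yaw": 0},
    {"tx": 0.0137,"ty": 0.034,"tz": 0.0,"yaw": 0},
    {"tx": 0.008,"ty": 0.02,"tz": 0.0,"yaw": -0.1},
    {"tx": 0,"ty": 0,"tz": 0,"yaw": -0.12},
    {"tx": 0,"ty": 0,"tz": 0,"yaw": -0.12},
    {"tx": 0,"ty": 0,"tz": 0,"yaw": -0.12},
    {"tx": 0,"ty": 0,"tz": 0,"yaw": -0.12},
    {"tx": 0,"ty": 0,"tz": 0,"yaw": -0.12},
    {"tx": 0,"ty": 0,"tz": 0,"yaw": -0.12},
    {"tx": 0,"ty": 0,"tz": 0,"yaw": -0.12},
    {"tx": 0,"ty": 0,"tz": 0,"yaw": -0.11}
  ]
}}

```text
time_s: 37.83
tcp_pos: [0.5369, -0.1303, 0.1476]
orientation: [0.037, -0.254, 0.965, -0.052]
contact_force: [-0.0, 0.6, 1.0]
opening: 0.0705
```

Run:
```python
from h import *
shot('wrist','w25')
go(.5395,-.1165,.06,207.7)
print(w2px('w25',[[.538,-.1155,.054]]))
```

```text
t 37.88 p [ 0.5369 -0.1303  0.1475] F [-0.3 -0.2  0. ] op 0.0703 x [-0.864 -0.501 -0.043] z [ 0.097 -0.082 -0.992] q [-0.46 -0.2  -0.35  1.29 -0.03 -2.55]
TOOL [-0.0054  0.0211  0.086 ] ang -149.89 yaw -6.2412 |d| 0.089
[[276.14379043 242.02240144]]
```

View pics/w25.png

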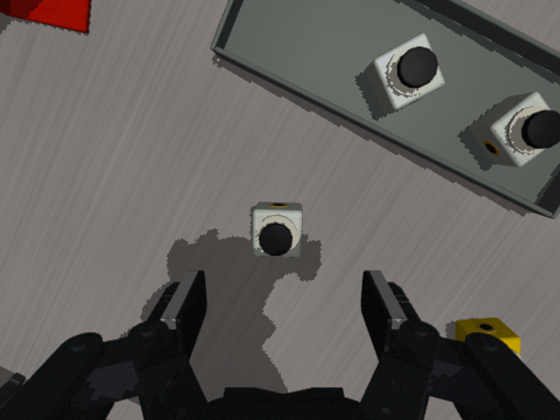

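Request:
{"op": "carry_out", "data": {
  "steps": [
    {"tx": -0.0055,"ty": 0.021,"tz": 0.01,"yaw": 0.042},
    {"tx": 0,"ty": 0,"tz": 0.035,"yaw": 0},
    {"tx": 0,"ty": 0,"tz": 0.035,"yaw": 0}
  ]
}}

```text
time_s: 38.13
tcp_pos: [0.5448, -0.1182, 0.073]
orientation: [0.044, -0.233, 0.97, -0.056]
contact_force: [0.7, 0.5, -0.3]
opening: 0.0706
```

Run:
```python
from h import *
arm.camera('top')
go(.540,-.117,.011,207.7)
```

```text
t 38.18 p [ 0.5416 -0.1169  0.0653] F [-2.3  1.  -6.3] op 0.0705 x [-0.888 -0.457 -0.054] z [ 0.103 -0.084 -0.991] q [-0.43 -0.16 -0.47  1.13 -0.03 -2.47]
TOOL [0.0044 0.0073 0.0536] ang -152.79 yaw -6.2918 |d| 0.054
```

Request:
{"op": "carry_out", "data": {
  "steps": [
    {"tx": 0.004,"ty": 0.007,"tz": 0.02,"yaw": -0.008},
    {"tx": 0,"ty": 0,"tz": 0.022,"yaw": 0},
    {"tx": 0,"ty": 0,"tz": 0.01,"yaw": 0}
  ]
}}

```text
time_s: 38.43
tcp_pos: [0.54, -0.1167, 0.0114]
orientation: [0.04, -0.234, 0.97, -0.053]
contact_force: [-0.1, 0.7, 0.4]
opening: 0.0705
```

Run:
```python
from h import *
arm.camera('top')
go(.540,-.117,.011,207.7)
```

```text
t 38.48 p [ 0.5391 -0.1163  0.0101] F [-1.8  0.5 -2.7] op 0.0705 x [-0.888 -0.457 -0.052] z [ 0.101 -0.083 -0.991] q [-0.43 -0.11 -0.53  1.02 -0.03 -2.48]
TOOL [-0.0005 -0.0011 -0.0007] ang -152.74 yaw -6.2909 |d| 0.001
```

Request:
{"op": "carry_out", "data": {
  "steps": [
    {"tx": 0.0,"ty": 0,"tz": 0.0,"yaw": 0},
    {"tx": 0,"ty": 0,"tz": 0,"yaw": 0},
    {"tx": 0,"ty": 0,"tz": 0,"yaw": 0},
    {"tx": 0,"ty": 0,"tz": 0,"yaw": 0}
  ],
  "claw": 1
}}

```text
time_s: 38.82
tcp_pos: [0.5408, -0.117, 0.0142]
orientation: [0.04, -0.232, 0.97, -0.053]
contact_force: [-0.4, 0.3, -1.8]
opening: 0.0393
```

Request:
{"op": "carry_out", "data": {
  "steps": [
    {"tx": 0.0,"ty": 0,"tz": -0.015,"yaw": 0},
    {"tx": 0,"ty": 0,"tz": -0.035,"yaw": 0},
    {"tx": 0,"ty": 0,"tz": -0.035,"yaw": 0},
    {"tx": 0,"ty": 0,"tz": -0.01,"yaw": 0}
  ]
}}

```text
time_s: 39.15
tcp_pos: [0.529, -0.1083, 0.1112]
orientation: [0.039, -0.231, 0.971, -0.052]
contact_force: [1.2, -1.1, 0.1]
opening: 0.0389
```

Run:
```python
from h import *
go(.60,-.265,.115)
```

```text
t 39.15 p [ 0.529  -0.1083  0.1112] F [ 1.2 -1.1  0.1] op 0.0389 x [-0.89  -0.453 -0.052] z [ 0.1   -0.083 -0.992] q [-0.42 -0.23 -0.45  1.23 -0.03 -2.47]
TOOL [ 0.0076 -0.1712  0.0162] ang -153.01 yaw None |d| 0.172
```

Request:
{"op": "carry_out", "data": {
  "steps": [
    {"tx": 0.0015,"ty": -0.034,"tz": 0.003,"yaw": 0},
    {"tx": 0.0015,"ty": -0.034,"tz": 0.003,"yaw": 0},
    {"tx": 0.0015,"ty": -0.034,"tz": 0.003,"yaw": 0},
    {"tx": 0.0015,"ty": -0.034,"tz": 0.003,"yaw": 0},
    {"tx": 0.0015,"ty": -0.03,"tz": 0.0,"yaw": 0},
    {"tx": 0,"ty": 0,"tz": 0,"yaw": 0}
  ]
}}

```text
time_s: 39.65
tcp_pos: [0.604, -0.2667, 0.1282]
orientation: [0.044, -0.233, 0.97, -0.056]
contact_force: [0.3, -0.2, -1.6]
opening: 0.0392
```

Run:
```python
from h import *
shot('wrist','w26')
go(.60,-.267,.06)
```

```text
t 39.7 p [ 0.6031 -0.2645  0.1276] F [-0.8  0.4 -1.9] op 0.0389 x [-0.887 -0.457 -0.059] z [ 0.111 -0.087 -0.99 ] q [-0.61  0.11 -0.1   1.23 -0.01 -2.65]
TOOL [0.0079 0.0079 0.0668] ang -152.73 yaw None |d| 0.068
```

View pics/w26.png

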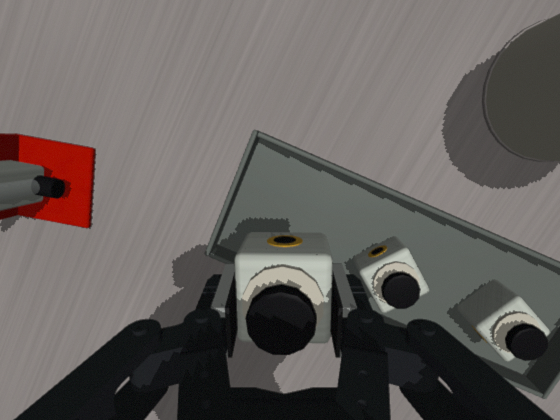

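Request:
{"op": "carry_out", "data": {
  "steps": [
    {"tx": 0.015,"ty": 0.004,"tz": 0.01,"yaw": 0},
    {"tx": 0,"ty": 0,"tz": 0.03,"yaw": 0},
    {"tx": 0,"ty": 0,"tz": 0.02,"yaw": 0}
  ]
}}

```text
time_s: 39.95
tcp_pos: [0.597, -0.2746, 0.071]
orientation: [0.047, -0.233, 0.97, -0.058]
contact_force: [-0.2, 0.2, -2.3]
opening: 0.0391
```

Run:
```python
from h import *
arm.camera('top')
go(.595,-.268,.025)
```

```text
t 40.0 p [ 0.5956 -0.2737  0.0672] F [-2.5  0.7 -5.2] op 0.039 x [-0.887 -0.457 -0.061] z [ 0.114 -0.089 -0.989] q [-0.63  0.12 -0.19  1.11 -0.01 -2.67]
TOOL [0.0005 0.0109 0.0412] ang -152.74 yaw None |d| 0.043
```

Request:
{"op": "carry_out", "data": {
  "steps": [
    {"tx": 0.0,"ty": 0.009,"tz": 0.02,"yaw": 0},
    {"tx": 0,"ty": 0,"tz": 0.018,"yaw": 0},
    {"tx": 0,"ty": 0,"tz": 0.003,"yaw": 0}
  ]
}}

```text
time_s: 40.25
tcp_pos: [0.5956, -0.267, 0.0249]
orientation: [0.045, -0.234, 0.97, -0.056]
contact_force: [-0.8, -0.0, -1.9]
opening: 0.0391
```

Run:
```python
from h import *
arm.camera('top')
go(.595,-.268,.024)
```

```text
t 40.3 p [ 0.5955 -0.2667  0.0253] F [ 0.5  1.1 -2.2] op 0.0389 x [-0.887 -0.458 -0.061] z [ 0.113 -0.088 -0.99 ] q [-0.62  0.15 -0.24  1.04 -0.01 -2.66]
TOOL [ 0.0011 -0.0008  0.0013] ang -152.68 yaw None |d| 0.002
```

Request:
{"op": "carry_out", "data": {
  "steps": [
    {"tx": 0.0,"ty": 0,"tz": 0.0,"yaw": 0},
    {"tx": 0,"ty": 0,"tz": 0,"yaw": 0},
    {"tx": 0.0,"ty": 0,"tz": 0.0,"yaw": 0}
  ],
  "claw": -0.37
}}

```text
time_s: 40.55
tcp_pos: [0.597, -0.2666, 0.0297]
orientation: [0.046, -0.234, 0.969, -0.057]
contact_force: [-0.3, 0.6, 0.0]
opening: 0.0585
```

Request:
{"op": "carry_out", "data": {
  "steps": [
    {"tx": 0.0,"ty": 0,"tz": -0.02,"yaw": 0},
    {"tx": 0,"ty": 0,"tz": -0.04,"yaw": 0},
    {"tx": 0,"ty": 0,"tz": -0.04,"yaw": 0},
    {"tx": 0,"ty": 0,"tz": -0.02,"yaw": 0}
  ]
}}

```text
time_s: 40.88
tcp_pos: [0.5811, -0.2545, 0.1516]
orientation: [0.045, -0.234, 0.97, -0.056]
contact_force: [1.0, -1.0, 0.9]
opening: 0.0583
```

Run:
```python
from h import *
shot('wrist','w27')
go(.4,.0,.16,90)
```

```text
t 40.93 p [ 0.5825 -0.2553  0.1556] F [ 2.4 -1.2  4.4] op 0.0583 x [-0.886 -0.459 -0.063] z [ 0.118 -0.09  -0.989] q [-0.62  0.02 -0.14  1.27 -0.01 -2.66]
TOOL [ 0.0442  0.3069 -0.0489] ang -152.6 yaw -4.2342 |d| 0.314
```

View pics/w27.png

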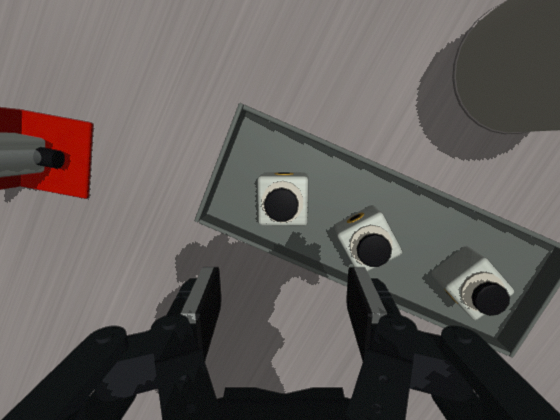

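Run:
```python
from h import *
go(.40,-.13,.155,90)
```

```text
t 40.93 p [ 0.5825 -0.2553  0.1556] F [ 2.4 -1.2  4.4] op 0.0583 x [-0.886 -0.459 -0.063] z [ 0.118 -0.09  -0.989] q [-0.62  0.02 -0.14  1.27 -0.01 -2.66]
TOOL [ 0.1042  0.1927 -0.0322] ang -152.6 yaw -4.2342 |d| 0.221
```

Request:
{"op": "carry_out", "data": {
  "steps": [
    {"tx": 0.0174,"ty": 0.0321,"tz": -0.004,"yaw": 0},
    {"tx": 0.0174,"ty": 0.0321,"tz": -0.004,"yaw": 0},
    {"tx": 0.0174,"ty": 0.0321,"tz": -0.004,"yaw": 0},
    {"tx": 0.0174,"ty": 0.0321,"tz": -0.004,"yaw": 0},
    {"tx": 0.0174,"ty": 0.0321,"tz": -0.004,"yaw": 0},
    {"tx": 0.0174,"ty": 0.0321,"tz": -0.004,"yaw": 0},
    {"tx": 0.0,"ty": 0.0,"tz": 0.0,"yaw": 0.1205},
    {"tx": 0.0,"ty": 0.0,"tz": 0.0,"yaw": 0.1205},
    {"tx": 0.0,"ty": 0.0,"tz": 0.0,"yaw": 0.1205},
    {"tx": 0.0,"ty": 0.0,"tz": 0.0,"yaw": 0.1205},
    {"tx": 0.0,"ty": 0.0,"tz": 0.0,"yaw": 0.1205},
    {"tx": 0.0,"ty": 0.0,"tz": 0.0,"yaw": 0.1205}
  ]
}}

```text
time_s: 41.93
tcp_pos: [0.4022, -0.1319, 0.1603]
orientation: [0.079, 0.135, 0.987, -0.045]
contact_force: [0.0, -0.0, -0.6]
opening: 0.0589
```

Request:
{"op": "carry_out", "data": {
  "steps": [
    {"tx": 0.0,"ty": 0.0,"tz": 0.0,"yaw": 0.1205},
    {"tx": 0.0,"ty": 0.0,"tz": 0.0,"yaw": 0.1205},
    {"tx": 0.0,"ty": 0.0,"tz": 0.0,"yaw": 0.1205},
    {"tx": 0.0,"ty": 0.0,"tz": 0.0,"yaw": 0.1205},
    {"tx": 0.0,"ty": 0.0,"tz": 0.0,"yaw": 0.1205},
    {"tx": 0.0,"ty": 0.0,"tz": 0.0,"yaw": 0.1205},
    {"tx": 0.0,"ty": 0.0,"tz": 0.0,"yaw": 0.1205},
    {"tx": 0.0,"ty": 0.0,"tz": 0.0,"yaw": 0.1205},
    {"tx": 0.0,"ty": 0.0,"tz": 0.0,"yaw": 0.1205},
    {"tx": 0.0,"ty": 0.0,"tz": 0.0,"yaw": 0.1205},
    {"tx": 0.0,"ty": 0.0,"tz": 0.0,"yaw": 0.1205}
  ]
}}

```text
time_s: 42.85
tcp_pos: [0.4068, -0.1352, 0.1753]
orientation: [0.102, 0.729, 0.676, 0.018]
contact_force: [-0.2, -0.8, -0.5]
opening: 0.0586
```

Run:
```python
from h import *
go(.34,-.07,.16,90)
```

```text
t 42.85 p [ 0.4068 -0.1352  0.1753] F [-0.2 -0.8 -0.5] op 0.0586 x [ 0.085  0.99  -0.112] z [ 0.165 -0.125 -0.978] q [-0.62 -0.75 -0.72  1.4  -0.   -0.55]
TOOL [ 0.0606 -0.0725 -0.0042] ang 85.09 yaw -0.0858 |d| 0.095
```

Request:
{"op": "carry_out", "data": {
  "steps": [
    {"tx": 0.0065,"ty": -0.011,"tz": -0.0025,"yaw": -0.05},
    {"tx": 0.0065,"ty": -0.011,"tz": -0.0025,"yaw": -0.03},
    {"tx": 0.0065,"ty": -0.011,"tz": -0.0025,"yaw": 0},
    {"tx": 0.0065,"ty": -0.011,"tz": -0.0025,"yaw": 0},
    {"tx": 0.0065,"ty": -0.011,"tz": -0.0025,"yaw": 0},
    {"tx": 0.0065,"ty": -0.011,"tz": -0.002,"yaw": 0},
    {"tx": 0.0065,"ty": -0.011,"tz": -0.002,"yaw": 0},
    {"tx": 0.0065,"ty": -0.011,"tz": -0.002,"yaw": 0}
  ]
}}

```text
time_s: 43.52
tcp_pos: [0.3685, -0.0892, 0.1887]
orientation: [0.08, 0.709, 0.701, 0.001]
contact_force: [0.4, -0.2, -0.4]
opening: 0.0588
```

Run:
```python
from h import *
s,r=st(); print(s['q'][1])
```

```text
t 43.52 p [ 0.3685 -0.0892  0.1887] F [ 0.4 -0.2 -0.4] op 0.0588 x [ 0.017  0.994 -0.11 ] z [ 0.114 -0.111 -0.987] q [-0.56 -0.84 -0.73  1.52 -0.03 -0.55]
-0.841045037306068
```

Request:
{"op": "carry_out", "data": {
  "steps": [
    {"tx": 0.0065,"ty": -0.012,"tz": -0.002,"yaw": 0},
    {"tx": 0.0065,"ty": -0.012,"tz": -0.002,"yaw": 0},
    {"tx": 0.0065,"ty": -0.012,"tz": -0.002,"yaw": 0},
    {"tx": 0.0065,"ty": -0.012,"tz": -0.001,"yaw": 0},
    {"tx": 0.0065,"ty": -0.012,"tz": -0.001,"yaw": 0},
    {"tx": 0.0065,"ty": -0.012,"tz": -0.001,"yaw": 0},
    {"tx": 0.0065,"ty": -0.012,"tz": -0.001,"yaw": 0}
  ]
}}

```text
time_s: 44.1
tcp_pos: [0.3394, -0.0421, 0.1997]
orientation: [0.05, 0.711, 0.701, -0.019]
contact_force: [0.1, -0.2, -0.8]
opening: 0.0586
```

Run:
```python
from h import *
s,r=st(); print(s['q'][1])
shot('top','t28')
crop('t28',20,80,220,260,3.2,'t28c')
go(.553,.06,.20,90)
```

```text
t 44.1 p [ 0.3394 -0.0421  0.1997] F [ 0.1 -0.2 -0.8] op 0.0586 x [ 0.016  0.995 -0.096] z [ 0.043 -0.097 -0.994] q [-0.45 -0.84 -0.71  1.62 -0.07 -0.44]
-0.8406416753846654
t 44.15 p [ 0.339  -0.0413  0.2   ] F [-0.2  0.1  1. ] op 0.0585 x [ 0.015  0.995 -0.096] z [ 0.043 -0.097 -0.994] q [-0.45 -0.84 -0.71  1.62 -0.07 -0.43]
TOOL [ 0.1041  0.2127 -0.0006] ang 89.11 yaw -0.0155 |d| 0.237
```

View pics/t28.png

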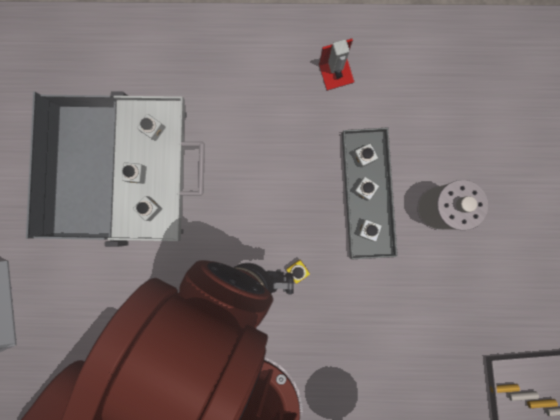

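View pics/t28c.png

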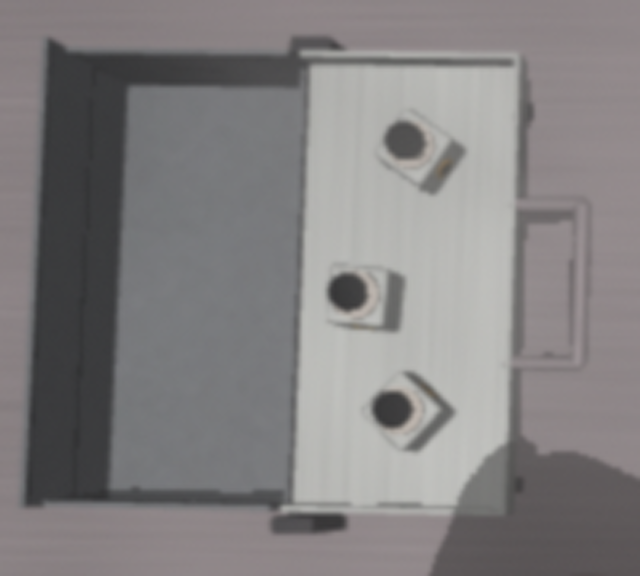

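Run:
```python
from h import *
for u,v in [(149,124),(131,172),(143.5,208.5)]: print(px2w('t28',u,v,.114).round(4))
```

```text
[0.639 0.21  0.114]
[0.5358 0.2446 0.114 ]
[0.4592 0.2152 0.114 ]
```

Request:
{"op": "carry_out", "data": {
  "steps": [
    {"tx": 0.0148,"ty": 0.0304,"tz": 0.0,"yaw": 0},
    {"tx": 0.0148,"ty": 0.0304,"tz": 0.0,"yaw": 0},
    {"tx": 0.0148,"ty": 0.0304,"tz": 0.0,"yaw": 0},
    {"tx": 0.0148,"ty": 0.0304,"tz": 0.0,"yaw": 0},
    {"tx": 0.0148,"ty": 0.0304,"tz": 0.0,"yaw": 0},
    {"tx": 0.0148,"ty": 0.0304,"tz": 0.0,"yaw": 0},
    {"tx": 0.0148,"ty": 0.0304,"tz": 0.0,"yaw": -0.015},
    {"tx": 0,"ty": 0,"tz": 0,"yaw": 0}
  ],
  "claw": 0.05
}}

```text
time_s: 44.82
tcp_pos: [0.5634, 0.0661, 0.1992]
orientation: [0.053, 0.706, 0.706, -0.019]
contact_force: [-0.5, 0.0, -0.7]
opening: 0.0405
```

Run:
```python
from h import *
shot('wrist','w29')
print(px2w('t28',201.9,168.6,.075))
b=px2w('t28',201.9,168.6,.075)
go(b[0],b[1],.13,90)
print(w2px('w29',[[b[0]-.05,b[1],.075],b,[b[0]+.05,b[1],.075]]))
```

```text
[0.55121903 0.10318423 0.075     ]
t 44.87 p [0.5615 0.0654 0.2   ] F [-0.9  0.4  0.5] op 0.0408 x [ 0.004  0.995 -0.102] z [ 0.047 -0.102 -0.994] q [-0.06 -0.06 -0.13  1.45 -0.1  -0.06]
TOOL [ 0.0447 -0.0135  0.0653] ang 89.79 yaw -0.0037 |d| 0.08
[[350.18432654 117.40927287]
 [345.84988874 182.48343972]
 [342.06828948 239.25768182]]
```

View pics/w29.png

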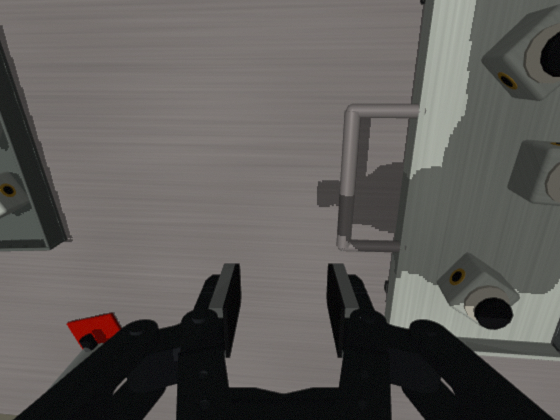

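Run:
```python
from h import *
b=px2w('w29',348,176,.075);print(b)
go(.548,.105,.10,90)
```

```text
[0.54587787 0.1045141  0.075     ]
t 44.87 p [0.5615 0.0654 0.2   ] F [-0.9  0.4  0.5] op 0.0408 x [ 0.004  0.995 -0.102] z [ 0.047 -0.102 -0.994] q [-0.06 -0.06 -0.13  1.45 -0.1  -0.06]
TOOL [ 0.0495 -0.0182  0.0947] ang 89.79 yaw -0.0037 |d| 0.108
```

Request:
{"op": "carry_out", "data": {
  "steps": [
    {"tx": 0.025,"ty": -0.009,"tz": 0.02,"yaw": 0},
    {"tx": 0.025,"ty": -0.009,"tz": 0.03,"yaw": 0},
    {"tx": 0,"ty": 0,"tz": 0.03,"yaw": 0},
    {"tx": 0,"ty": 0,"tz": 0.0,"yaw": 0}
  ]
}}

```text
time_s: 45.2
tcp_pos: [0.547, 0.108, 0.1136]
orientation: [0.054, 0.707, 0.705, -0.019]
contact_force: [-0.6, -0.6, -0.4]
opening: 0.0409
```

Run:
```python
from h import *
shot('wrist','w30')
go(.548,.102,.056,90)
```

```text
t 45.25 p [0.5479 0.1081 0.1167] F [ 1.  -0.2  0.8] op 0.0407 x [ 0.005  0.995 -0.103] z [ 0.052 -0.103 -0.993] q [ 0.02 -0.06 -0.28  1.3  -0.1   0.02]
TOOL [ 0.0001 -0.003   0.061 ] ang 89.7 yaw -0.0052 |d| 0.061
```

View pics/w30.png

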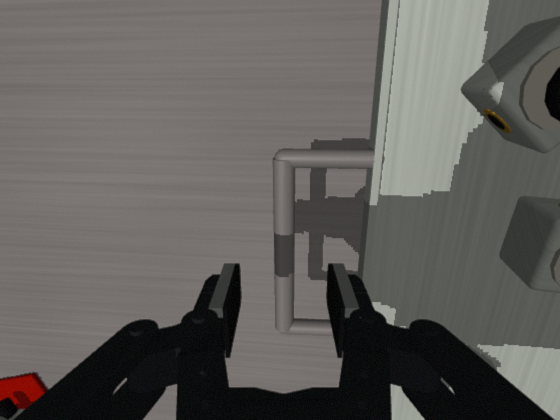

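Request:
{"op": "carry_out", "data": {
  "steps": [
    {"tx": 0.0,"ty": -0.002,"tz": 0.025,"yaw": 0},
    {"tx": 0,"ty": 0,"tz": 0.02,"yaw": 0},
    {"tx": 0,"ty": 0,"tz": 0.01,"yaw": 0}
  ]
}}

```text
time_s: 45.5
tcp_pos: [0.5526, 0.1014, 0.0705]
orientation: [0.059, 0.707, 0.704, -0.014]
contact_force: [-0.6, 0.4, -0.2]
opening: 0.0405
```

Run:
```python
from h import *
shot('wrist','w31')
go(.548,.102,.056,90)
```

```text
t 45.55 p [0.5519 0.1013 0.0691] F [-1.5 -0.7 -1.1] op 0.0405 x [ 0.007  0.995 -0.103] z [ 0.061 -0.103 -0.993] q [ 0.01 -0.04 -0.35  1.2  -0.1   0.01]
TOOL [ 0.0021 -0.0047  0.0127] ang 89.57 yaw -0.0074 |d| 0.014
```

View pics/w31.png

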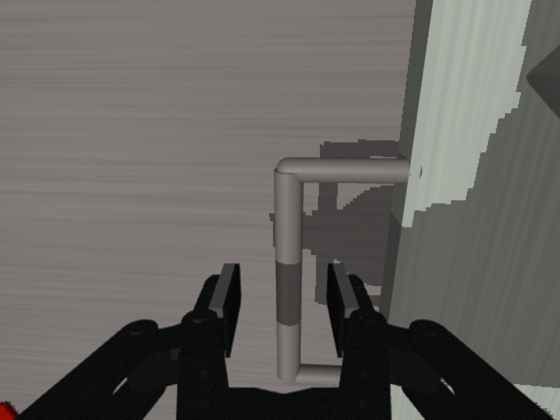

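Request:
{"op": "carry_out", "data": {
  "steps": [
    {"tx": 0.001,"ty": -0.002,"tz": 0.008,"yaw": 0},
    {"tx": 0,"ty": 0,"tz": 0.006,"yaw": 0}
  ]
}}

```text
time_s: 45.72
tcp_pos: [0.5526, 0.1001, 0.0585]
orientation: [0.06, 0.708, 0.704, -0.013]
contact_force: [-0.2, -0.3, 0.5]
opening: 0.0401
```

Request:
{"op": "carry_out", "data": {
  "steps": [
    {"tx": 0.0,"ty": 0,"tz": 0,"yaw": 0},
    {"tx": 0,"ty": 0,"tz": 0,"yaw": 0},
    {"tx": 0,"ty": 0,"tz": 0,"yaw": 0},
    {"tx": 0,"ty": 0,"tz": 0,"yaw": 0}
  ],
  "claw": 1,
  "grip_force": 40
}}

```text
time_s: 46.05
tcp_pos: [0.5532, 0.1029, 0.0602]
orientation: [0.058, 0.707, 0.704, -0.01]
contact_force: [0.1, -10.4, -4.1]
opening: 0.0102
```

Run:
```python
from h import *
shot('wrist','w32')
go(.548,.102,.056,90)
```

```text
t 46.1 p [0.5532 0.1027 0.0602] F [ 0.4  1.5 -3.5] op 0.0104 x [ 0.008  0.995 -0.097] z [ 0.067 -0.097 -0.993] q [ 0.   -0.04 -0.36  1.18 -0.1   0.01]
TOOL [-0.0003 -0.0054  0.0039] ang 89.57 yaw -0.0076 |d| 0.007
```

View pics/w32.png

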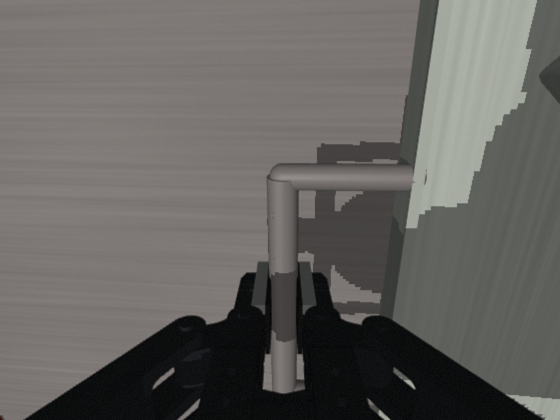

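```bash
cat > arc.py <<'E'
from h import *
import sys
def arc(n,step,H=(.3035,.056),Rr=.201):
    s,r=st(); p=np.array(s['tcp_pos']); b=p-.019*r[:,2]
    ph=np.arctan2(b[2]-H[1],H[0]-b[1]); rad=np.hypot(b[2]-H[1],H[0]-b[1])
    print('theta est deg',np.degrees(ph)-5.7,'rad',rad)
    for i in range(n):
        a=ph+step*i; c=a+step; d=np.array([0,-Rr*np.cos(c)+Rr*np.cos(a),Rr*np.sin(c)-Rr*np.sin(a)])
        print((r.T@d).round(4))
E
python3 -c "
from arc import *
arc(4,np.radians(3))"
```

```text
t 46.1 p [0.5532 0.1027 0.0602] F [ 0.4  1.5 -3.5] op 0.0104 x [ 0.008  0.995 -0.097] z [ 0.067 -0.097 -0.993] q [ 0.   -0.04 -0.36  1.18 -0.1   0.01]
theta est deg 0.9175506149413808 rad 0.20033140935644939
[ 0.0005  0.0007 -0.0105]
[ 0.001   0.0007 -0.0105]
[ 0.0016  0.0007 -0.0104]
[ 0.0021  0.0007 -0.0103]
```

Request:
{"op": "carry_out", "data": {
  "steps": [
    {"tx": 0.0005,"ty": 0.0005,"tz": -0.0105,"yaw": 0},
    {"tx": 0.001,"ty": 0.0005,"tz": -0.0105,"yaw": 0},
    {"tx": 0.0016,"ty": 0.0005,"tz": -0.0105,"yaw": 0},
    {"tx": 0.002,"ty": 0.0005,"tz": -0.0105,"yaw": 0}
  ]
}}

```text
time_s: 46.43
tcp_pos: [0.5531, 0.1114, 0.1025]
orientation: [0.059, 0.708, 0.704, -0.01]
contact_force: [4.1, 1.8, -7.5]
opening: 0.0103
```

```bash
python3 -c "
from arc import *
arc(8,np.radians(3))"
```

```text
t 46.43 p [0.5531 0.1114 0.1025] F [ 4.1  1.8 -7.5] op 0.0103 x [ 0.009  0.995 -0.098] z [ 0.068 -0.098 -0.993] q [ 0.02 -0.06 -0.3   1.26 -0.1   0.02]
theta est deg 13.262376935373936 rad 0.2011484643779974
[ 0.0027  0.0007 -0.0101]
[ 0.0032  0.0007 -0.01  ]
[ 0.0037  0.0006 -0.0098]
[ 0.0043  0.0006 -0.0096]
[ 0.0048  0.0006 -0.0094]
[ 0.0052  0.0006 -0.0091]
[ 0.0057  0.0006 -0.0088]
[ 0.0062  0.0005 -0.0085]
```

Tracking the arc well (θ about 13°, radius 0.201). I'll continue.

Request:
{"op": "carry_out", "data": {
  "steps": [
    {"tx": 0.0027,"ty": 0,"tz": -0.0101,"yaw": 0},
    {"tx": 0.0032,"ty": 0,"tz": -0.01,"yaw": 0},
    {"tx": 0.0037,"ty": 0,"tz": -0.0098,"yaw": 0},
    {"tx": 0.0043,"ty": 0,"tz": -0.0096,"yaw": 0},
    {"tx": 0.0048,"ty": 0,"tz": -0.0094,"yaw": 0},
    {"tx": 0.0052,"ty": 0,"tz": -0.0091,"yaw": 0},
    {"tx": 0.0057,"ty": 0,"tz": -0.0088,"yaw": 0},
    {"tx": 0.0062,"ty": 0,"tz": -0.0085,"yaw": 0}
  ]
}}

```text
time_s: 47.1
tcp_pos: [0.5533, 0.1603, 0.1851]
orientation: [0.062, 0.707, 0.704, -0.003]
contact_force: [10.5, 6.2, -12.2]
opening: 0.01
```

```bash
python3 -c "
from arc import *
shot('scene','s33')
arc(8,np.radians(3))"
```

```text
t 47.15 p [0.5533 0.1619 0.1868] F [ 5.2  6.6 -6.1] op 0.0101 x [ 0.008  0.996 -0.089] z [ 0.084 -0.089 -0.992] q [ 0.11 -0.05 -0.15  1.4  -0.1   0.11]
theta est deg 41.229740088164256 rad 0.20484181293853498
[ 0.0072  0.0006 -0.0076]
[ 0.0076  0.0006 -0.0072]
[ 0.008   0.0005 -0.0068]
[ 0.0083  0.0005 -0.0064]
[ 0.0087  0.0004 -0.006 ]
[ 0.009   0.0004 -0.0055]
[ 0.0092  0.0004 -0.005 ]
[ 0.0095  0.0003 -0.0046]
```

View pics/s33.png

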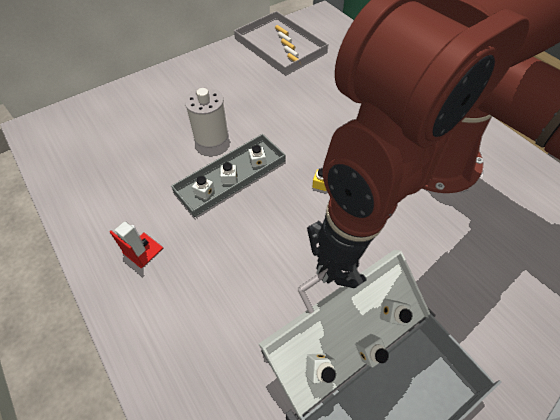

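Request:
{"op": "carry_out", "data": {
  "steps": [
    {"tx": 0.0075,"ty": 0,"tz": -0.0074,"yaw": 0},
    {"tx": 0.0078,"ty": 0,"tz": -0.007,"yaw": 0},
    {"tx": 0.008,"ty": 0,"tz": -0.0066,"yaw": 0},
    {"tx": 0.0085,"ty": 0,"tz": -0.006,"yaw": 0},
    {"tx": 0.0088,"ty": 0,"tz": -0.0056,"yaw": 0},
    {"tx": 0.009,"ty": 0,"tz": -0.005,"yaw": 0}
  ]
}}

```text
time_s: 47.65
tcp_pos: [0.5535, 0.2172, 0.2271]
orientation: [0.065, 0.708, 0.704, 0.001]
contact_force: [8.1, 1.3, -9.5]
opening: 0.0104
```

```bash
python3 -c "
from arc import *
shot('scene','s34')
arc(3,np.radians(2))"
```

```text
t 47.7 p [0.5536 0.2189 0.2281] F [ 3.   2.2 -3.3] op 0.0104 x [ 0.009  0.996 -0.089] z [ 0.095 -0.089 -0.991] q [ 0.21  0.01 -0.01  1.48 -0.11  0.21]
theta est deg 60.83810180448911 rad 0.20814838016208465
[ 0.0062  0.0003 -0.0032]
[ 0.0063  0.0002 -0.003 ]
[ 0.0064  0.0002 -0.0028]
```

View pics/s34.png

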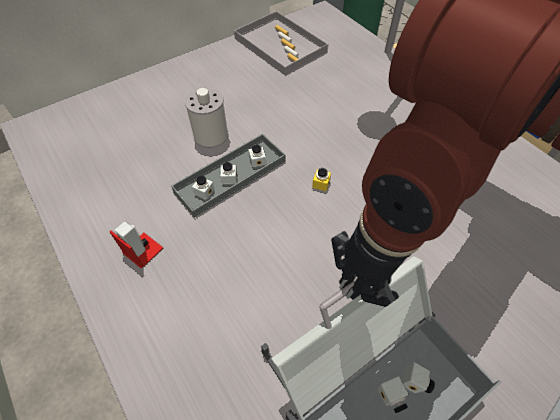

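Request:
{"op": "carry_out", "data": {
  "steps": [
    {"tx": 0,"ty": 0,"tz": 0,"yaw": 0},
    {"tx": 0,"ty": 0,"tz": 0,"yaw": 0},
    {"tx": 0,"ty": 0,"tz": 0,"yaw": 0},
    {"tx": 0,"ty": 0,"tz": 0,"yaw": 0},
    {"tx": 0,"ty": 0,"tz": 0,"yaw": 0},
    {"tx": 0,"ty": 0,"tz": 0,"yaw": 0}
  ]
}}

```text
time_s: 48.2
tcp_pos: [0.5535, 0.2225, 0.2298]
orientation: [0.064, 0.706, 0.705, 0.004]
contact_force: [5.6, 1.8, -8.0]
opening: 0.01
```

```bash
python3 -c "
from arc import *
shot('scene','s35');shot('wrist','w35');shot('top','t35')
crop('s35',240,220,520,420,2.8,'s35c')
arc(3,np.radians(2))"
```

```text
t 48.35 p [0.5535 0.2225 0.2298] F [ 5.2  1.6 -7.7] op 0.0104 x [ 0.006  0.996 -0.086] z [ 0.096 -0.086 -0.992] q [ 0.22  0.01 -0.01  1.48 -0.1   0.22]
theta est deg 61.91083389474285 rad 0.2083089255144661
[ 0.0063  0.0003 -0.0031]
[ 0.0064  0.0002 -0.0029]
[ 0.0065  0.0002 -0.0027]
```

View pics/s35c.png

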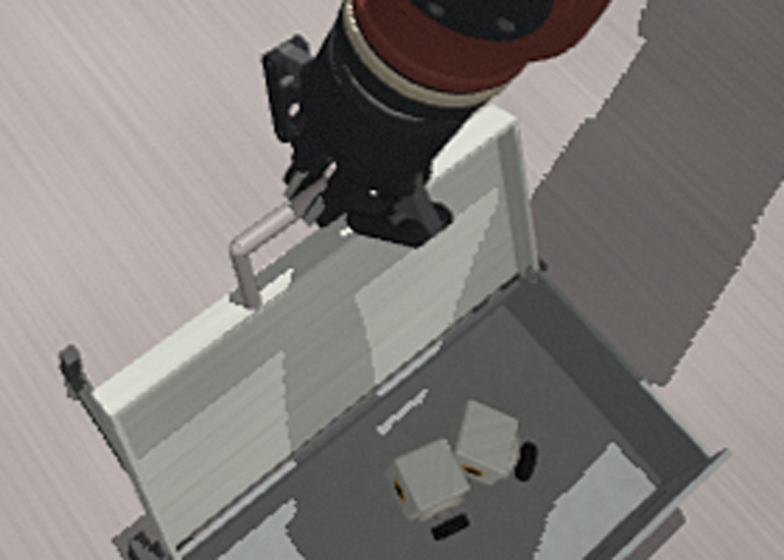

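View pics/w35.png

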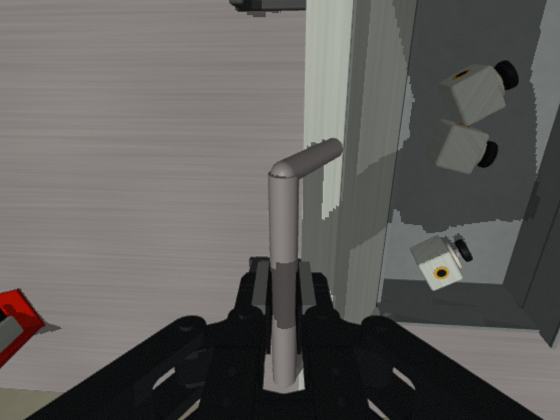

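View pics/t35.png

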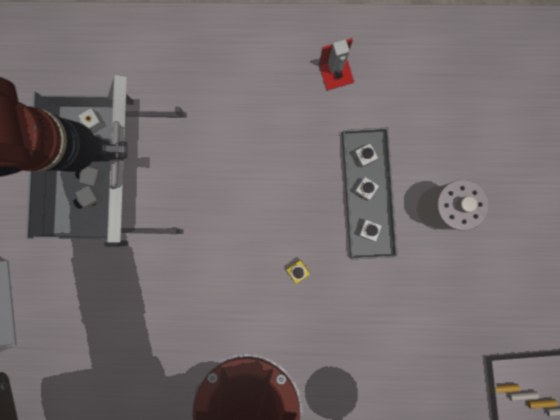

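Request:
{"op": "carry_out", "data": {
  "steps": [
    {"tx": -0.006,"ty": 0,"tz": 0.0034,"yaw": 0},
    {"tx": -0.006,"ty": 0,"tz": 0.0036,"yaw": 0},
    {"tx": 0,"ty": 0,"tz": 0,"yaw": 0},
    {"tx": 0,"ty": 0,"tz": 0,"yaw": 0},
    {"tx": 0,"ty": 0,"tz": 0,"yaw": 0},
    {"tx": 0,"ty": 0,"tz": 0,"yaw": 0},
    {"tx": 0,"ty": 0,"tz": 0,"yaw": 0}
  ]
}}

```text
time_s: 48.93
tcp_pos: [0.5535, 0.2117, 0.2245]
orientation: [0.062, 0.706, 0.705, 0.006]
contact_force: [4.2, 2.9, -7.1]
opening: 0.0102
```

```bash
python3 -c "
from arc import *
arm.camera('top')
arc(12,np.radians(-3))"
```

```text
t 48.98 p [0.5535 0.2117 0.2245] F [ 4.1  2.2 -7.4] op 0.0104 x [ 0.005  0.997 -0.08 ] z [ 0.096 -0.08  -0.992] q [ 0.2  -0.01 -0.03  1.46 -0.1   0.19]
theta est deg 58.57908134433177 rad 0.20800359672370985
[-0.0089 -0.0005  0.0055]
[-0.0086 -0.0005  0.006 ]
[-0.0083 -0.0006  0.0064]
[-0.008  -0.0006  0.0068]
[-0.0076 -0.0007  0.0073]
[-0.0072 -0.0007  0.0076]
[-0.0068 -0.0007  0.008 ]
[-0.0064 -0.0008  0.0083]
[-0.0059 -0.0008  0.0087]
[-0.0055 -0.0008  0.009 ]
[-0.005  -0.0009  0.0092]
[-0.0045 -0.0009  0.0095]
```

Request:
{"op": "carry_out", "data": {
  "steps": [
    {"tx": -0.0089,"ty": 0,"tz": 0.0055,"yaw": 0},
    {"tx": -0.0086,"ty": 0,"tz": 0.006,"yaw": 0},
    {"tx": -0.0083,"ty": 0,"tz": 0.0064,"yaw": 0},
    {"tx": -0.008,"ty": 0,"tz": 0.0068,"yaw": 0},
    {"tx": -0.0076,"ty": 0,"tz": 0.0073,"yaw": 0},
    {"tx": -0.0072,"ty": 0,"tz": 0.0076,"yaw": 0},
    {"tx": -0.0068,"ty": 0,"tz": 0.008,"yaw": 0},
    {"tx": -0.0064,"ty": 0,"tz": 0.0083,"yaw": 0},
    {"tx": -0.0059,"ty": 0,"tz": 0.0087,"yaw": 0}
  ]
}}

```text
time_s: 49.73
tcp_pos: [0.5535, 0.1382, 0.1625]
orientation: [0.056, 0.705, 0.707, 0.006]
contact_force: [-3.3, 5.6, -4.2]
opening: 0.0102
```

```bash
python3 -c "
from arc import *
arm.camera('top')
arc(12,np.radians(-3))"
```

```text
t 49.78 p [0.5534 0.1371 0.1607] F [ 1.1  3.8 -5.5] op 0.0102 x [ 0.002  0.997 -0.072] z [ 0.086 -0.072 -0.994] q [ 0.05 -0.08 -0.22  1.35 -0.08  0.05]
theta est deg 31.12155489079193 rad 0.20622360362540818
[-0.0055 -0.0008  0.009 ]
[-0.005  -0.0008  0.0092]
[-0.0045 -0.0008  0.0095]
[-0.004  -0.0008  0.0097]
[-0.0035 -0.0008  0.0099]
[-0.0029 -0.0009  0.0101]
[-0.0024 -0.0009  0.0102]
[-0.0019 -0.0009  0.0103]
[-0.0013 -0.0009  0.0104]
[-0.0008 -0.0009  0.0105]
[-0.0002 -0.0009  0.0105]
[ 0.0003 -0.0009  0.0105]
```

Request:
{"op": "carry_out", "data": {
  "steps": [
    {"tx": -0.0055,"ty": 0,"tz": 0.009,"yaw": 0},
    {"tx": -0.005,"ty": 0,"tz": 0.0092,"yaw": 0},
    {"tx": -0.0045,"ty": 0,"tz": 0.0095,"yaw": 0},
    {"tx": -0.004,"ty": 0,"tz": 0.0097,"yaw": 0},
    {"tx": -0.0035,"ty": 0,"tz": 0.0099,"yaw": 0},
    {"tx": -0.003,"ty": 0,"tz": 0.0101,"yaw": 0},
    {"tx": -0.0024,"ty": 0,"tz": 0.0102,"yaw": 0}
  ]
}}

```text
time_s: 50.37
tcp_pos: [0.5534, 0.1072, 0.0919]
orientation: [0.048, 0.705, 0.708, 0.007]
contact_force: [-3.4, 10.6, -0.4]
opening: 0.0101
```

```bash
python3 -c "
from arc import *
arm.camera('top')
arc(4,np.radians(-3))"
```

```text
t 50.42 p [0.5533 0.1067 0.0899] F [ 1.7  9.  -4.8] op 0.0098 x [-0.001  0.998 -0.059] z [ 0.077 -0.059 -0.995] q [-0.01 -0.07 -0.34  1.22 -0.06 -0.02]
theta est deg 9.405156818605278 rad 0.2026761314418707
[-0.0019 -0.0008  0.0103]
[-0.0013 -0.0008  0.0104]
[-0.0008 -0.0008  0.0105]
[-0.0002 -0.0008  0.0105]
```

Request:
{"op": "carry_out", "data": {
  "steps": [
    {"tx": -0.0015,"ty": 0,"tz": 0.0103,"yaw": 0},
    {"tx": -0.001,"ty": 0,"tz": 0.0104,"yaw": 0},
    {"tx": 0,"ty": 0,"tz": 0.006,"yaw": 0}
  ]
}}

```text
time_s: 50.67
tcp_pos: [0.5552, 0.1037, 0.0674]
orientation: [0.047, 0.705, 0.708, 0.008]
contact_force: [-15.5, 6.0, 43.2]
opening: 0.0099
```

```bash
python3 -c "
from arc import *
arm.camera('top')
arc(1,np.radians(-3))"
```

```text
t 50.72 p [0.5555 0.1037 0.0672] F [-7.6  6.2 17.4] op 0.0102 x [-0.002  0.998 -0.055] z [ 0.079 -0.055 -0.995] q [-0.02 -0.06 -0.37  1.18 -0.05 -0.02]
theta est deg 2.9128980134848375 rad 0.20104193492778324
[-0.0007 -0.0008  0.0105]
```

Request:
{"op": "carry_out", "data": {
  "steps": [
    {"tx": 0,"ty": 0,"tz": -0.001,"yaw": 0},
    {"tx": 0,"ty": 0,"tz": 0,"yaw": 0},
    {"tx": 0,"ty": 0,"tz": 0,"yaw": 0}
  ],
  "claw": 0.05
}}

```text
time_s: 50.97
tcp_pos: [0.5578, 0.1017, 0.0719]
orientation: [0.051, 0.705, 0.707, 0.009]
contact_force: [-0.3, -0.5, -0.0]
opening: 0.0406
```

Request:
{"op": "carry_out", "data": {
  "steps": [
    {"tx": 0,"ty": 0,"tz": -0.01,"yaw": 0},
    {"tx": 0,"ty": 0,"tz": -0.03,"yaw": 0},
    {"tx": 0,"ty": 0,"tz": -0.04,"yaw": 0},
    {"tx": 0,"ty": 0,"tz": -0.04,"yaw": 0},
    {"tx": -0.03,"ty": -0.02,"tz": -0.02,"yaw": 0},
    {"tx": -0.03,"ty": -0.02,"tz": -0.01,"yaw": 0},
    {"tx": -0.03,"ty": -0.02,"tz": 0,"yaw": 0},
    {"tx": 0,"ty": 0,"tz": 0,"yaw": 0}
  ]
}}

```text
time_s: 51.63
tcp_pos: [0.4813, 0.0165, 0.2314]
orientation: [0.053, 0.705, 0.707, 0.006]
contact_force: [-0.3, 0.3, -0.4]
opening: 0.0404
```

```bash
python3 -c "
from h import *
st()
shot('scene','s40');shot('top','t40')
crop('t40',20,80,220,260,3.2,'t40c')
crop('t40',320,110,420,270,3.2,'t40d')
"
```

```text
t 51.63 p [0.4813 0.0165 0.2314] F [-0.3  0.3 -0.4] op 0.0404 x [-0.001  0.998 -0.066] z [ 0.084 -0.066 -0.994] q [-0.21 -0.38 -0.35  1.5  -0.05 -0.21]
```

View pics/t40.png

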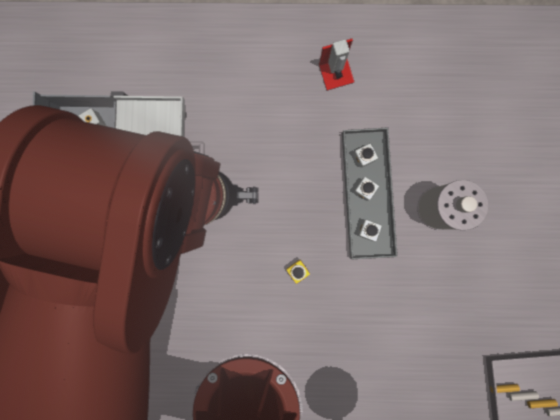

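View pics/s40.png

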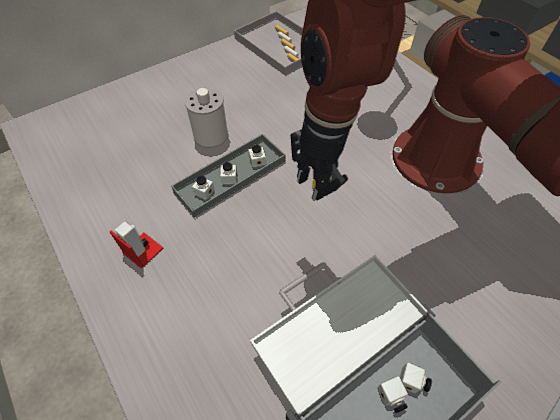

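View pics/t40c.png

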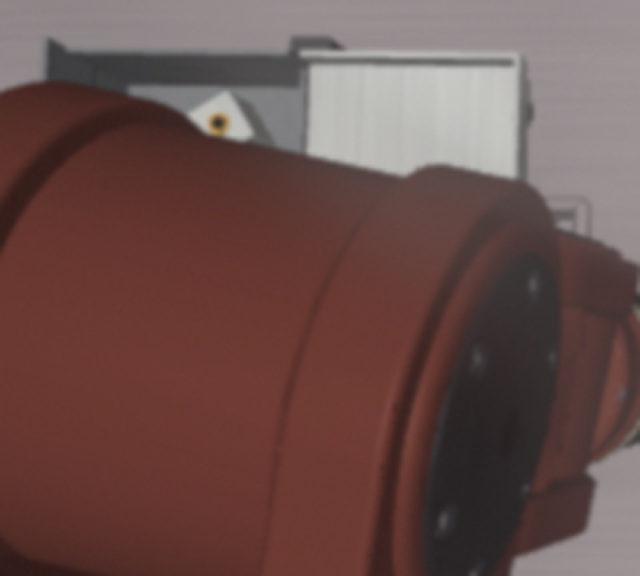

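```bash
python3 -c "
from h import *
st(); print(arm.finish_job())"
```

```text
t 51.73 p [0.4832 0.0189 0.231 ] F [ 0.2 -0.4 -0.7] op 0.0407 x [-0.001  0.998 -0.064] z [ 0.085 -0.064 -0.994] q [-0.2  -0.37 -0.34  1.5  -0.05 -0.21]
the job is handed in; nothing more can be done
None
```

The sorting is done and handed in at about 52 s; the hand-in reported no verdict.

- **Clicking:** I pressed all six valves down to their stop. Three keys gave at about 5 N (tired) and three at about 10–13 N (firm). I saw the wider ring gap directly on the first valve I pressed. For the others I relied on reaching the stop, and the later wrist pictures looked the same.
- **Sorting:** the three tired valves went into the pan and the three firm ones into the keep tray. One valve in the pan was knocked a few centimetres before I tipped it, but it stayed inside.
- **Tipping:** I lifted the pan by its bar and held it for over half a second. One estimate put the tilt at 58–62°, another from bar height alone gave up to about 65°, both within the 50–70° limit. All three tired valves slid into the bin. I lowered the pan onto its stop and let go.

The last pictures show three valves in the tray, the pan level as at the start, and the yellow look-alike and canister not moved. They show two valves in the bin from one camera and the third from the other. The gripper was clear of everything.

**Possible problems:**
- **Joint range:** the tool slowly tilted while moving. I straightened it three times by pulling in to the inner reach limit. There joint 2 read as low as -0.8415 against the stated -0.84, so I can't rule out that this counts as passing its range.
- **Force:** setting the pan down pushed up to 43 N on the fingers for a moment. That is above the 40 N limit for the arm and gripper body, though the contact looked to be at the fingers.

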